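# Pry the spring clips off a roller stand and stack the freed rollers in a pyramid

## Robot

A 7-joint arm with a two-finger parallel gripper is mounted at the origin on a cart in front of the work surface, level with it; the furniture and walls round the work are solid. World frame = base frame: x ahead of the robot, y to its left, z up, the work surface at z = 0. Lengths are in m, angles in rad, forces in N, time in s.
With the tool pointing down it reaches from about 0.425 to 0.875 m from the base axis. Payload 8.4 kg.
Tool frame: the origin (TCP) lies at the very end of the fingers, on their centre line; the grasp point (between the pads) lies 19 mm behind it (grasp_offset is the distance from the TCP to the grasp point, in m); z points along the fingers, y is the line along which they close (so a half turn about z gives the same grasp; the last joint's range is limited). The gripper opens to 87 mm and grips with 3 to 60 N. Pads are 19 mm wide; open, the fingers measure 117 mm over their backs; the gripper's body (75 mm by 190 mm) begins 51 mm behind the grasp point.
Start: joints at [-1.445, 0.333, 0.04, 1.465, -0.013, 1.343, -0.059], TCP at [0.145, 0.634, 0.223] pointing down, gripper open.
Joint ranges: [-2.58, 2.58], [-0.38, 2.09], [-1.3, 1.39], [0.25, 2.4], [-1.5, 4.64], [0.08, 2.09], [-2.65, 2.65]. Speed limits (rad/s): [2.22, 2.22, 2.79, 2.79, 3.14, 3.14, 3.14].

## Interface

Orientations are given as a rotation vector (axis times angle).
In Python, from bench import get_state, get_image, get_calibration, hand_in, trace, grasp_offset gives the robot as it stands. The module is installed in compiled form; this text tells all that it offers.
- The arm moves only by the tool arm_command, never from a script. Its argument "deltas" is a list of rows, each an object of numbers: "x", "y", "z": the shift along the tool's x, y, z scaled (see below); "twist": the turn about the tool's z scaled (see below); "jaw": the closure, from 0 (fully open) to 1 (shut). In form: [{"x": .., "y": .., "z": .., "twist": .., "jaw": ..}, ...]. A call has exactly 8 rows; each row shifts and turns the commanded pose from where the row before left it, along the tool's axes as they then stand; what a row does not reach is not made up. The controller multiplies each number of a shift by 40 mm and each number of a turn by 0.08 rad. A row lasts 1/12 s, in which the tool goes at most 41.7 mm and 7.16 degrees, less where a joint would pass 70% of its speed; a pose out of reach is approached as far as the arm can. A call with a number of a shift or a turn outside -1 to 1 is refused whole. A call with a gripper value outside its range is refused whole. The fingers move at their own pace and stop on an object; "force" is the grip in N (left out, the last holds). Time passes only in rows, so rows that do not move let the fingers close, or fill a call up. It gives the time, the measured TCP pose, the force, the opening and the grip force at its end, in the units of the state.
- get_state(): the state, without advancing time (a new reading comes with each control period).
- get_image(name): name is "side" or "top" or "wrist"; returns the picture (400x640x3 uint8, red, green, blue); there is no depth.
- get_calibration(name): a dict with "mtx" (3x3 intrinsics, pixels), "T" (4x4, takes a point from camera to world coordinates). Camera axes: x right, y down, z forward; pixel columns grow to the right and rows downward; lengths in m; the calibration is good to about 2 mm. A picture is of the moment at which its call begins: read the wrist's pose just before it. get_calibration takes no time and is no camera call; for the wrist camera it gives the pose at the moment of the call.
- hand_in(): hands the job in; it is judged then, once.
Trained networks look in the newest picture that a camera, given by its name, has taken for a name from the list of things; names that differ only in an ending like _2 or _b are one class to them, and where a whole thing is asked for, a point or a joint stands for the part that bears it (a point fixed in the world has none). Each returns a list of dicts, best first, with "conf" (0 to 1); they miss things now and then, are a little off and sometimes report something else, mostly with a low value. They report only what shows in the picture. A call takes as long as a camera call.
- trace(target, camera): "pixels" (400x640 bool, what is visible of it) and "location" ([row, column] in pixels, amid what is visible of it).
The state is a dict: "time": time; "q": joint angles; "joint_velocities": joint speeds; "joint_torque": joint torques, N m; "position": TCP position; "ee_rot": TCP orientation; "wrist_force": force on the tool from outside, world axes, zero at the start; "torque": the same for the moment, N m; "grip_width": finger opening in m; "grasp_force": force on a finger pad.
Only numpy, scipy, OpenCV 4.12 (cv2) and the standard library are available. Lean on these libraries where they do the work, as an engineer would, in place of code of your own. Each camera call takes 0.05 s, during which the arm holds its last target. There are 200 camera calls.

## Task

Strip the axle stand: with the hooked pick, pull every spring clip out of its axle groove (do not take a clip off its axle with the fingers) and leave the clips lying in the steel tray. Then slide every roller off its axle and build a neat pyramid in the cradle with the two rollers lying there: one into the empty bed, the next two saddled in the gaps of that bottom row, and a fourth, if there is one, on top. Finish with the pick hung upright in its fork stand again, and leave the orange cap, the green wedge and the grinding cone where they are.

Things in the scene. Friction and masses are not known exactly. Their poses are not given: they have to be found in the camera images.
- axle_stand: Fixed stand; origin on the bench under its upright plate (14 mm thick, top at z = 93 mm), x away from the robot; base plate 100x296x10 mm. Four level axles point to -x at y = 112.5, 37.5, -37.5, -112.5 mm, z = 85 mm: spacer 22 mm thick from x = -7 to -39 mm, then a 14 mm bar to the free end at x = -110 mm, with a groove (10 mm thick, 9.5 mm wide) centred at x = -99 mm. Any may lack its roller or clip.
- clip_1: Spring clip in the leftmost (+y) axle's groove or absent; 50 g, 8 mm thick (x), 25 mm wide, z = -8 to 30 mm. Origin: groove centre, frame as the stand's. Bridge at z = 5 to 10 mm, on it a pull eye, open along x, clear 15 wide, z = 10 to 26 mm, red top bar at 28 mm. Sprung jaws under the groove let go when pulled straight up 6 mm by about 10 N. 7 to 10 mm free behind it.
- clip_2: Spring clip in the second from left axle's groove or absent; 50 g, 8 mm thick (x), 25 mm wide, z = -8 to 30 mm. Origin: groove centre, frame as the stand's. Bridge at z = 5 to 10 mm, on it a pull eye, open along x, clear 15 wide, z = 10 to 26 mm, red top bar at 28 mm. Sprung jaws under the groove let go when pulled straight up 6 mm by about 10 N. 7 to 10 mm free behind it.
- clip_3: Spring clip in the third from left axle's groove or absent; 50 g, 8 mm thick (x), 25 mm wide, z = -8 to 30 mm. Origin: groove centre, frame as the stand's. Bridge at z = 5 to 10 mm, on it a pull eye, open along x, clear 15 wide, z = 10 to 26 mm, red top bar at 28 mm. Sprung jaws under the groove let go when pulled straight up 6 mm by about 10 N. 7 to 10 mm free behind it.
- clip_4: Spring clip in the rightmost (-y) axle's groove or absent; 50 g, 8 mm thick (x), 25 mm wide, z = -8 to 30 mm. Origin: groove centre, frame as the stand's. Bridge at z = 5 to 10 mm, on it a pull eye, open along x, clear 15 wide, z = 10 to 26 mm, red top bar at 28 mm. Sprung jaws under the groove let go when pulled straight up 6 mm by about 10 N. 7 to 10 mm free behind it.
- roller_1: Orange roller on the leftmost (+y) axle or absent; 60 mm in diameter, 46 mm long, about 160 g, bore 18 mm. Origin at its centre, x along its axis (the frame turns as it rolls). On the axle its centre is about 63 mm in front of the stand's origin and 2 mm below the axle's centre line, about 30 mm free behind it. Clip off, it slides 75 mm towards the robot to leave the axle.
- roller_2: Orange roller on the second from left axle or absent; 60 mm in diameter, 46 mm long, about 160 g, bore 18 mm. Origin at its centre, x along its axis (the frame turns as it rolls). On the axle its centre is about 63 mm in front of the stand's origin and 2 mm below the axle's centre line, about 30 mm free behind it. Clip off, it slides 75 mm towards the robot to leave the axle.
- roller_3: Orange roller on the third from left axle or absent; 60 mm in diameter, 46 mm long, about 160 g, bore 18 mm. Origin at its centre, x along its axis (the frame turns as it rolls). On the axle its centre is about 63 mm in front of the stand's origin and 2 mm below the axle's centre line, about 30 mm free behind it. Clip off, it slides 75 mm towards the robot to leave the axle.
- roller_4: Orange roller on the rightmost (-y) axle or absent; 60 mm in diameter, 46 mm long, about 160 g, bore 18 mm. Origin at its centre, x along its axis (the frame turns as it rolls). On the axle its centre is about 63 mm in front of the stand's origin and 2 mm below the axle's centre line, about 30 mm free behind it. Clip off, it slides 75 mm towards the robot to leave the axle.
- cradle: Fixed wooden cradle 58 (x) x 204 (y) x 15 mm. Origin: centre of its underside, z up, x along the axes of the rollers lying in it (yaw about -0.3 to 0.1). Floor 8 mm, four ridges make three beds 61 mm apart across y; the left (+y) bed is empty.
- base_1: Orange roller of the same size, already lying in the middle bed of the cradle. Origin at its centre, x along its axis.
- base_2: Orange roller of the same size, already lying in the right (-y) bed of the cradle. Origin at its centre, x along its axis.
- bed_left (a point): Centre of a roller lying in the cradle's left bed, 38 mm above the bench.
- bed_mid (a point): Centre of a roller lying in the cradle's middle bed, 38 mm above the bench.
- bed_right (a point): Centre of a roller lying in the cradle's right bed, 38 mm above the bench.
- gap_left (a point): Centre of a roller saddled in the gap between the left and middle bottom rollers, 90 mm above the bench.
- gap_right (a point): Centre of a roller saddled in the gap between the middle and right bottom rollers, 90 mm above the bench.
- summit (a point): Centre of a roller saddled on top, in the gap between the two second-layer rollers, 141 mm above the bench.
- rest (a point): Where the pick's origin belongs when it hangs in its fixed blue fork stand, 20 mm above the bench. The fork: two prongs with a 14 mm slot between them, open towards the point's -x, prong tops 115 mm above the bench; column behind at x = 40 to 50 mm, 115 mm high; slotted from 20 mm before the point to the column.
- pick: Hooked pick, 90 g, hanging upright. Origin: foot of its shank, z up the shank. There the hook, a 5 mm bar, starts and runs 17 mm along x while rising 6 mm (tip reaches x = 19.5 mm). Shank 6 mm thick to z = 95 mm, then a collar 34x34x4 mm that rests on the prongs, then a square yellow handle 20x20 mm, z = 99 to 147 mm. It can be lifted straight out of its stand and lowered straight back.
- tray: Loose low steel tray 120 (x) x 180 (y) x 22 mm, 0.5 kg, walls and floor 3 mm. Origin: centre of its underside, z up.
- cap_ring: Orange end cap 42 mm in diameter, 36 mm high; not part of the job. Origin under its centre.
- green_wedge: Green wedge 42 x 64 x 22 mm; not part of the job. Origin under its centre.
- red_cone: Reddish grinding cone 38 mm in diameter, 42 mm high; not part of the job. Origin under its centre.

How it is judged:
On the way:
1. every clip is out of its groove and in the tray (x of clip_1 in the frame of tray between -0.058 and 0.058 m and y of clip_1 in the frame of tray between -0.088 and 0.088 m and z of clip_1 in the frame of tray between -0.002 and 0.04 m and x of clip_2 in the frame of tray between -0.058 and 0.058 m and y of clip_2 in the frame of tray between -0.088 and 0.088 m and z of clip_2 in the frame of tray between -0.002 and 0.04 m and x of clip_3 in the frame of tray between -0.058 and 0.058 m and y of clip_3 in the frame of tray between -0.088 and 0.088 m and z of clip_3 in the frame of tray between -0.002 and 0.04 m and x of clip_4 in the frame of tray between -0.058 and 0.058 m and y of clip_4 in the frame of tray between -0.088 and 0.088 m and z of clip_4 in the frame of tray between -0.002 and 0.04 m), for 0.2 s.
At the end, for the whole second after the job is handed in: Every clip lies at rest in the tray; every freed roller rests within 12 mm of the empty bed, a gap or the summit, axis within 0.2 rad of the cradle's; the bottom rollers stay within 12 mm of their beds, aligned likewise; the pick hangs upright within 15 mm of its rest (all of step 1 and linear speed of each of clip_1, clip_2, clip_3, clip_4, roller_1, roller_2, roller_3, roller_4, pick below 0.03 m/s and (distance between roller_1 and bed_left below 0.012 m or distance between roller_1 and gap_left below 0.012 m or distance between roller_1 and gap_right below 0.012 m or distance between roller_1 and summit below 0.012 m) and angle between the x axis of each of roller_1, roller_2, roller_3, roller_4, base_1, base_2 and the x axis of cradle, either way round below 0.2 rad and (distance between roller_2 and bed_left below 0.012 m or distance between roller_2 and gap_left below 0.012 m or distance between roller_2 and gap_right below 0.012 m or distance between roller_2 and summit below 0.012 m) and (distance between roller_3 and bed_left below 0.012 m or distance between roller_3 and gap_left below 0.012 m or distance between roller_3 and gap_right below 0.012 m or distance between roller_3 and summit below 0.012 m) and (distance between roller_4 and bed_left below 0.012 m or distance between roller_4 and gap_left below 0.012 m or distance between roller_4 and gap_right below 0.012 m or distance between roller_4 and summit below 0.012 m) and distance between base_1 and bed_mid below 0.012 m and distance between base_2 and bed_right below 0.012 m and distance between pick and rest below 0.015 m and angle between pick's own z axis and vertical below 0.15 rad); the robot touches nothing.
It fails at once if the fingers touch a clip that still sits in its groove ((contact force between the fingers and clip_1 above 1 N and distance of clip_1 from where it was at the start of the episode below 0.005 m) or (contact force between the fingers and clip_2 above 1 N and distance of clip_2 from where it was at the start of the episode below 0.005 m) or (contact force between the fingers and clip_3 above 1 N and distance of clip_3 from where it was at the start of the episode below 0.005 m) or (contact force between the fingers and clip_4 above 1 N and distance of clip_4 from where it was at the start of the episode below 0.005 m)).
It fails at once if the orange cap, the green wedge or the grinding cone is moved more than 40 mm (distance of any of cap_ring, green_wedge, red_cone from where it was at the start of the episode above 0.04 m).
Of roller_1, roller_2, roller_3, roller_4 only 3 to 4 are there at a start; the rules pass over those that are not, and their reading is None.
Of clip_1, clip_2, clip_3, clip_4 only 3 to 4 are there at a start; the rules pass over those that are not, and their reading is None.
At some moment in a run one of tray may be knocked a few centimetres aside while the robot is not near it.
It also fails if it takes over 210 s, if anything falls off the work surface, if the arm or the gripper's body presses on something with over 40 N, if the wrist force passes 120 N, or if a joint passes its speed limit or range.

## Working session

There is one attempt and no reset: what is moved stays moved. The work goes in short steps, Python scripts to look and compute and a tool call to move; the robot and the scene stay as the last step left them, time stands still between calls to the robot, and variables do not carry over. Pictures are saved under pics/ and viewed, at most 14 in all, crops included, and the job is handed in when it is done.

Besides the shell and the picture viewer there is one more tool, called after "Emit:" as name(argument=value, ...), one argument or row to a line, values as JSON. arm_command: Moves the arm, as the interface text tells. Its arguments: {"type":"object","properties":{"deltas":{"type":"array"},"force":{"type":"number"}},"required":["deltas"]}

```bash
mkdir -p pics; ls
cat > h.py <<'E'
import numpy as np, cv2
from bench import *
def save(n,f):
    im=get_image(n); cv2.imwrite(f'pics/{f}.png',cv2.cvtColor(im,cv2.COLOR_RGB2BGR)); return im
def ray(cam,px):  # px=(col,row)
    c=get_calibration(cam);d=np.linalg.inv(c['mtx'])@np.array([px[0],px[1],1.]);T=np.array(c['T'])
    return T[:3,3],T[:3,:3]@d
def onplane(cam,px,z):
    o,d=ray(cam,px); return o+d*(z-o[2])/d[2]
def proj(cam,P):
    c=get_calibration(cam);T=np.linalg.inv(c['T']);P=np.atleast_2d(P)
    p=(T[:3,:3]@P.T+T[:3,3:4]); p=c['mtx']@p; return (p[:2]/p[2]).T
E
python3 - <<'E'
from h import *
np.set_printoptions(precision=4,suppress=True)
s=get_state(); print({k:np.round(v,4) for k,v in s.items()}, grasp_offset)
for n in ['top','side','wrist']:
    save(n,n+'0'); c=get_calibration(n); print(n,np.array(c['T']).round(3).tolist(),np.array(c['mtx']).round(1).tolist())
E
```

```text
pics
{'time': np.float64(0.0), 'q': array([-1.4452,  0.3339,  0.0399,  1.4663, -0.0134,  1.3433, -0.0585]), 'joint_velocities': array([ 0.0001, -0.0008,  0.0022, -0.0002, -0.0007, -0.001 ,  0.0007]), 'joint_torque': array([ -0.0002, -65.6353,   1.3352, -40.3806,  -0.0598,   0.0447,
         0.0001]), 'position': array([0.1449, 0.6332, 0.2217]), 'ee_rot': array([-0.3525, -3.1217,  0.0025]), 'wrist_force': array([-0.4134, -0.3323,  0.0577]), 'torque': array([-0.0327, -0.0182, -0.0138]), 'grasp_force': np.float64(0.0), 'grip_width': np.float64(0.0868)} 0.0187
top [[0.008, -0.993, 0.116, 0.396], [-1.0, -0.005, 0.024, -0.022], [-0.023, -0.116, -0.993, 1.462], [0.0, 0.0, 0.0, 1.0]] [[462.9, 0.0, 318.7], [0.0, 462.9, 198.6], [0.0, 0.0, 1.0]]
side [[-1.0, -0.013, 0.0, 0.53], [-0.006, 0.403, -0.915, 1.239], [0.012, -0.915, -0.403, 0.658], [0.0, 0.0, 0.0, 1.0]] [[482.4, 0.0, 311.6], [0.0, 482.4, 205.7], [0.0, 0.0, 1.0]]
wrist [[0.223, 0.929, 0.294, 0.064], [0.975, -0.212, -0.068, 0.653], [-0.001, 0.302, -0.953, 0.385], [0.0, 0.0, 0.0, 1.0]] [[318.5, 0.0, 321.1], [0.0, 318.5, 202.8], [0.0, 0.0, 1.0]]
```

View pics/top0.png

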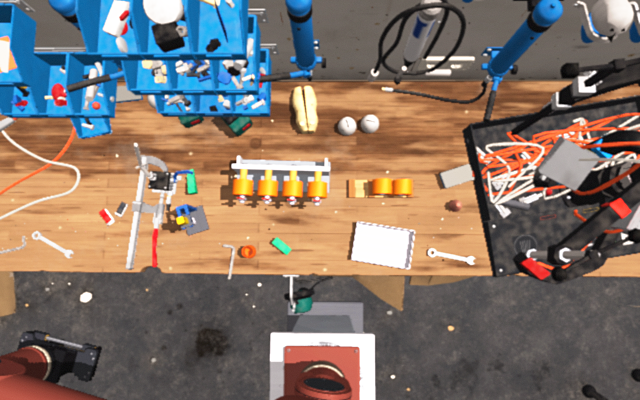

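View pics/side0.png

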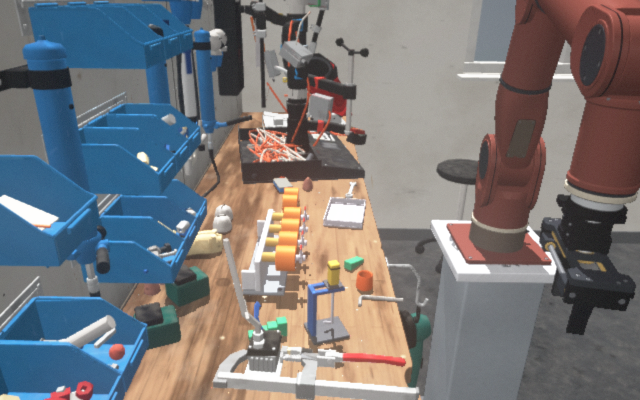

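Run:
```python
from h import *
np.set_printoptions(precision=4,suppress=True)
im=cv2.imread('pics/top0.png')[135:275,125:475]
cv2.imwrite('pics/topc.png',cv2.resize(im,None,fx=2.28,fy=2.28,interpolation=cv2.INTER_CUBIC))
H=dict(axle_stand=.05,clip_1=.1,roller_1=.095,cradle=.015,pick=.14,tray=.02,cap_ring=.03,green_wedge=.02,red_cone=.03,base_1=.055,rest=.1)
for n,z in H.items():
    for r in trace(n,'top')[:6]:
        l=r['location']; print(n,round(r['conf'],2),np.round(l,1),r['pixels'].sum(),onplane('top',(l[1],l[0]),z)[:2])
```

```text
axle_stand 0.93 [171.2 283.1] 2119 [0.6451 0.1226]
roller_1 0.85 [187.2 266.1] 323 [0.5885 0.1681]
roller_1 0.84 [185.9 243.5] 328 [0.5921 0.236 ]
roller_1 0.77 [188.9 292.6] 341 [0.5837 0.0886]
roller_1 0.76 [190.8 315.4] 306 [0.5783 0.0205]
cradle 0.77 [189.4 363.3] 569 [ 0.5942 -0.1278]
pick 0.72 [220.3 189.4] 174 [0.485  0.3812]
tray 0.58 [245.1 381.2] 2312 [ 0.42  -0.182]
cap_ring 0.45 [248.6 248.1] 154 [0.4061 0.2288]
green_wedge 0.43 [245.7 280. ] 120 [0.4159 0.1314]
green_wedge 0.23 [191.2 362.9] 484 [ 0.5878 -0.1261]
red_cone 0.47 [204.  455.2] 134 [ 0.5479 -0.4098]
base_1 0.81 [185.8 400. ] 324 [ 0.6003 -0.2369]
base_1 0.53 [188.5 383.1] 331 [ 0.5917 -0.1853]
rest 0.59 [215.6 194.8] 559 [0.5017 0.3778]
```

View pics/topc.png

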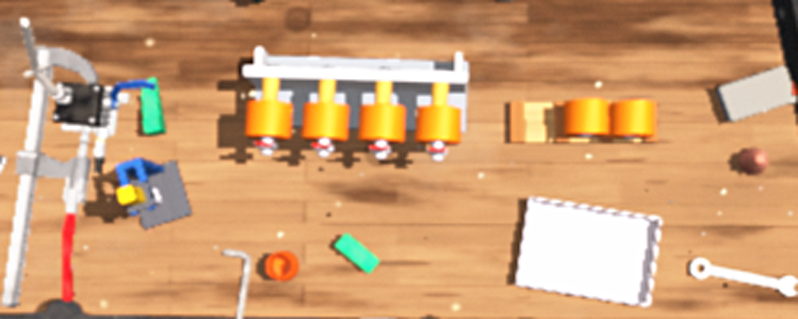

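Emit:
arm_command(
  deltas=[
    {"z":-0.9},
    {"z":-0.9,"x":-0.5},
    {"x":-0.8,"y":-0.3},
    {"x":-0.9,"y":-0.4},
    {"x":-0.9,"y":-0.4},
    {"x":-0.9,"y":-0.4},
    {"x":-0.9,"y":-0.4},
    {"x":-0.9,"y":-0.4},
  ],
)

```text
$.deltas[0]: bad value
```

Emit:
arm_command(
  deltas=[
    {"x":-0.7,"y":-0.4},
    {"x":-0.7,"y":-0.4},
    {"x":-0.7,"y":-0.4},
    {"x":-0.6,"y":-0.4},
    {"y":-0.4},
    {},
    {},
    {},
  ],
)

```text
$.deltas[0]: bad value
```

Run:
```python
from h import *
s=get_state(); print(s['position'],s['ee_rot'],s['q'])
save('wrist','w1')
for n in ['pick','rest','cap_ring']:
    for r in trace(n,'wrist')[:2]:
        print(n,r['conf'],r['location'],r['pixels'].sum());
```

```text
[0.14489789 0.63361316 0.22257808] [-3.52419608e-01 -3.12175361e+00 -1.63747047e-05] [-1.44519713  0.33314221  0.03990089  1.46541061 -0.01340031  1.34329562
 -0.05850036]
```

View pics/w1.png

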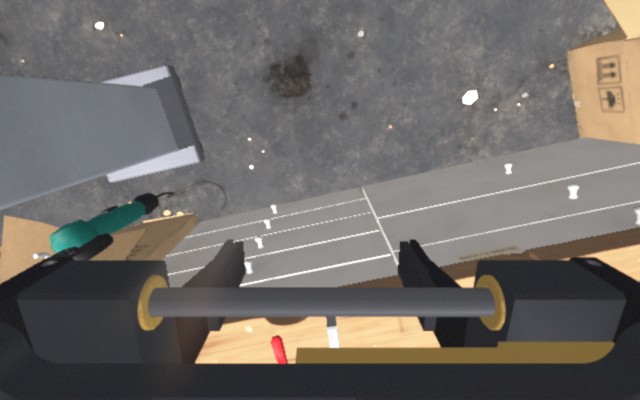

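Emit:
arm_command(
  deltas=[
    {"x":0,"y":0,"z":-0.9,"twist":0,"jaw":0},
    {"x":-0.3,"y":-0.1,"z":-0.9,"twist":0,"jaw":0},
    {"x":-0.8,"y":-0.2,"z":-0.9,"twist":0,"jaw":0},
    {"x":-0.9,"y":-0.3,"z":0,"twist":0,"jaw":0},
    {"x":-0.9,"y":-0.3,"z":0,"twist":0,"jaw":0},
    {"x":-0.9,"y":-0.3,"z":0,"twist":0,"jaw":0},
    {"x":-0.9,"y":-0.3,"z":0,"twist":0,"jaw":0},
    {"x":-0.9,"y":-0.3,"z":0,"twist":0,"jaw":0},
  ],
)

```text
time: 1.57
position: [0.3443, 0.5145, 0.3256]
ee_rot: [0.352, 3.122, 0.001]
wrist_force: [0.5, 1.1, 0.7]
grip_width: 0.0874
grasp_force: 0.0
```

Emit:
arm_command(
  deltas=[
    {"x":-0.9,"y":-0.3,"z":0,"twist":0,"jaw":0},
    {"x":-0.9,"y":-0.3,"z":0,"twist":0,"jaw":0},
    {"x":-0.9,"y":-0.3,"z":0,"twist":0,"jaw":0},
    {"x":-0.9,"y":-0.3,"z":0,"twist":0,"jaw":0},
    {"x":-0.9,"y":-0.3,"z":0,"twist":0,"jaw":0},
    {"x":-0.8,"y":-0.3,"z":0,"twist":0,"jaw":0},
    {"x":-0.5,"y":-0.1,"z":0,"twist":0,"jaw":0},
    {"x":0,"y":0,"z":0,"twist":0,"jaw":0},
  ],
)

```text
time: 2.23
position: [0.5567, 0.385, 0.3247]
ee_rot: [0.364, 3.119, -0.004]
wrist_force: [0.5, -0.1, -0.5]
grip_width: 0.0871
grasp_force: 0.0
```

Run:
```python
from h import *
s=get_state(); print(s['position'],s['ee_rot'],s['q'])
save('wrist','w2')
for n in ['pick','rest','cap_ring']:
    for r in trace(n,'wrist')[:2]:
        print(n,r['conf'],r['location'],r['pixels'].sum());
```

```text
[0.55665982 0.38504548 0.32474032] [ 0.36374622  3.11850607 -0.00390784] [-0.88087818  0.3699744   0.29908774  1.23034393 -0.10360305  1.55657681
  0.73910746]
pick 0.72 [110.5, 319.4] 928
rest 0.76 [125.6, 335.5] 1989
rest 0.34 [254.2, 23.3] 1040
cap_ring 0.81 [75.8, 186.8] 1051
```

View pics/w2.png

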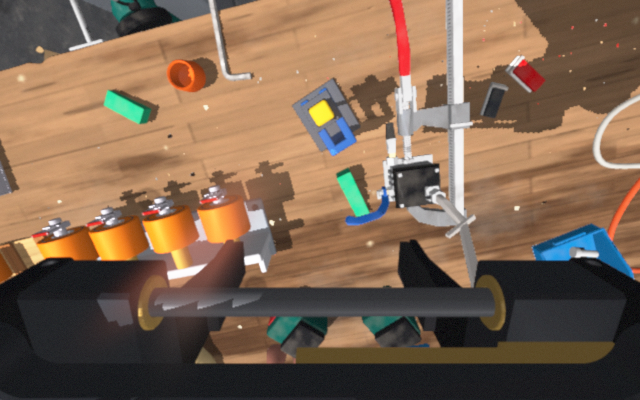

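Run:
```python
from h import *
np.set_printoptions(precision=4,suppress=True)
im=cv2.imread('pics/w2.png'); hsv=cv2.cvtColor(im,cv2.COLOR_BGR2HSV)
def rect(lo,hi,box,z):
    m=cv2.inRange(hsv,lo,hi); k=np.zeros_like(m); x0,y0,x1,y1=box; k[y0:y1,x0:x1]=m[y0:y1,x0:x1]
    c=max(cv2.findContours(k,cv2.RETR_EXTERNAL,cv2.CHAIN_APPROX_NONE)[0],key=cv2.contourArea)
    P=np.array([onplane('wrist',p[0],z)[:2] for p in c]); r=cv2.minAreaRect((P*1000).astype(np.float32)); return r,cv2.contourArea(c)
print('yellow',rect((22,120,150),(35,255,255),(295,85,350,135),.167))
print('blue',rect((105,120,80),(125,255,255),(300,95,370,165),.115))
T=get_calibration('wrist')['T']; print(T)
s=cv2.imread('pics/side0.png')[240:350,285:375]
cv2.imwrite('pics/sc.png',cv2.resize(s,None,fx=5,fy=5,interpolation=cv2.INTER_CUBIC))
```

```text
yellow (((480.0550842285156, 408.63446044921875), (19.782440185546875, 19.702299118041992), 18.981273651123047), 384.0)
blue (((511.2609558105469, 420.83538818359375), (32.047271728515625, 33.30735778808594), 19.699684143066406), 504.0)
[[ 0.2215  0.9298  0.2939  0.4705]
 [ 0.9752 -0.2113 -0.0663  0.4108]
 [ 0.0005  0.3013 -0.9535  0.4888]
 [ 0.      0.      0.      1.    ]]
```

View pics/sc.png

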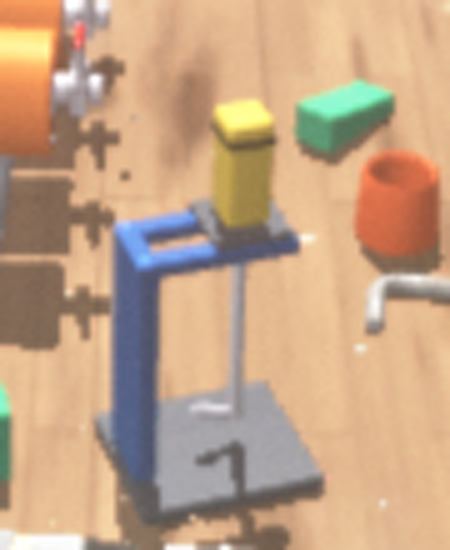

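Emit:
arm_command(
  deltas=[
    {"x":0,"y":0,"z":0,"twist":-0.9,"jaw":0.4},
    {"x":0,"y":0,"z":0,"twist":-0.9,"jaw":0.4},
    {"x":0,"y":0,"z":0,"twist":-0.9,"jaw":0.4},
    {"x":0,"y":0,"z":0,"twist":-0.9,"jaw":0.4},
    {"x":0,"y":0,"z":0,"twist":-0.9,"jaw":0.4},
    {"x":0,"y":0,"z":0,"twist":-0.9,"jaw":0.4},
    {"x":0,"y":0,"z":0,"twist":-0.9,"jaw":0.4},
    {"x":0,"y":0,"z":0,"twist":-0.8,"jaw":0.4},
  ],
)

```text
time: 3.1
position: [0.5506, 0.3915, 0.3256]
ee_rot: [0.546, -3.094, -0.001]
wrist_force: [0.3, -0.5, 0.9]
grip_width: 0.0534
grasp_force: 0.0
```

Emit:
arm_command(
  deltas=[
    {"x":0.4,"y":0.3,"z":0.3,"twist":0,"jaw":0.4},
    {"x":0.4,"y":0.3,"z":0.3,"twist":0,"jaw":0.4},
    {"x":0.4,"y":0.3,"z":0.3,"twist":0,"jaw":0.4},
    {"x":0.4,"y":0.3,"z":0.3,"twist":0,"jaw":0.4},
    {"x":0,"y":0,"z":0.3,"twist":0,"jaw":0.4},
    {"x":0,"y":0,"z":0.2,"twist":0,"jaw":0.4},
    {"x":0,"y":0,"z":0,"twist":0,"jaw":0.4},
    {"x":0,"y":0,"z":0,"twist":0,"jaw":0.4},
  ],
)

```text
time: 3.77
position: [0.476, 0.4133, 0.2573]
ee_rot: [0.536, -3.095, 0.001]
wrist_force: [0.1, 0.1, -0.4]
grip_width: 0.0522
grasp_force: 0.0
```

```bash
cat >> h.py <<'E'
from scipy.spatial.transform import Rotation as Rn
def to(x,y,z,yaw):  # yaw of -tool x in world; print units
    s=get_state();R=Rn.from_rotvec(s['ee_rot']).as_matrix();p=s['position']
    cy=np.arctan2(-R[1,0],-R[0,0]); dy=(yaw-cy+np.pi)%(2*np.pi)-np.pi
    f=lambda a:np.array([[-np.cos(a),-np.sin(a)],[-np.sin(a),np.cos(a)]])
    d=np.array([x,y])-p[:2]
    a=f(cy).T@d/.04; b=f(yaw).T@d/.04
    print(f"t {s['time']:.1f} pos {p.round(4)} yaw {cy:.4f} tilt {np.arccos(-R[2,2]):.3f} q7 {s['q'][6]:.2f} | now x {a[0]:.2f} y {a[1]:.2f} | after-twist x {b[0]:.2f} y {b[1]:.2f} | z {(p[2]-z)/.04:.2f} twist {-dy/.08:.2f} | w {s['grip_width']:.4f} F {np.round(s['wrist_force'],1)}")
E
python3 -c "
from h import *
to(.480,.4086,.127,.335)"
```

```text
t 3.8 pos [0.476  0.4133 0.2573] yaw 0.3428 tilt 0.001 q7 1.16 | now x -0.05 y -0.14 | after-twist x -0.06 y -0.14 | z 3.26 twist 0.10 | w 0.0522 F [ 0.1  0.1 -0.4]
```

Emit:
arm_command(
  deltas=[
    {"x":-0.05,"y":-0.14,"z":0.2,"twist":0.1,"jaw":0.4},
    {"x":0,"y":0,"z":0.5,"twist":0,"jaw":0.4},
    {"x":0,"y":0,"z":0.6,"twist":0,"jaw":0.4},
    {"x":0,"y":0,"z":0.6,"twist":0,"jaw":0.4},
    {"x":0,"y":0,"z":0.6,"twist":0,"jaw":0.4},
    {"x":0,"y":0,"z":0.5,"twist":0,"jaw":0.4},
    {"x":0,"y":0,"z":0.25,"twist":0,"jaw":0.4},
    {"x":0,"y":0,"z":0,"twist":0,"jaw":0.4},
  ],
)

```text
time: 4.43
position: [0.4792, 0.4074, 0.1249]
ee_rot: [0.522, -3.095, 0.004]
wrist_force: [0.1, -0.3, -0.1]
grip_width: 0.0525
grasp_force: 0.0
```

Emit:
arm_command(
  deltas=[
    {"x":0,"y":0,"z":0,"twist":0,"jaw":1},
    {"x":0,"y":0,"z":0,"twist":0,"jaw":1},
    {"x":0,"y":0,"z":0,"twist":0,"jaw":1},
    {"x":0,"y":0,"z":0,"twist":0,"jaw":1},
    {"x":0,"y":0,"z":0,"twist":0,"jaw":1},
    {"x":0,"y":0,"z":0,"twist":0,"jaw":1},
    {"x":0,"y":0,"z":0,"twist":0,"jaw":1},
    {"x":0,"y":0,"z":0,"twist":0,"jaw":1},
  ],
  force=40,
)

```text
time: 5.1
position: [0.4813, 0.406, 0.1283]
ee_rot: [-0.52, 3.097, -0.005]
wrist_force: [0.5, -10.6, 7.3]
grip_width: 0.0195
grasp_force: 39.9
```

```bash
python3 -c "
from h import *
to(.480,.4086,.127,.335)
save('wrist','w3')"
```

```text
t 5.1 pos [0.4813 0.406  0.1283] yaw 0.3326 tilt 0.003 q7 1.18 | now x 0.01 y 0.07 | after-twist x 0.01 y 0.07 | z 0.03 twist -0.03 | w 0.0195 F [  0.5 -10.6   7.3]
```

View pics/w3.png

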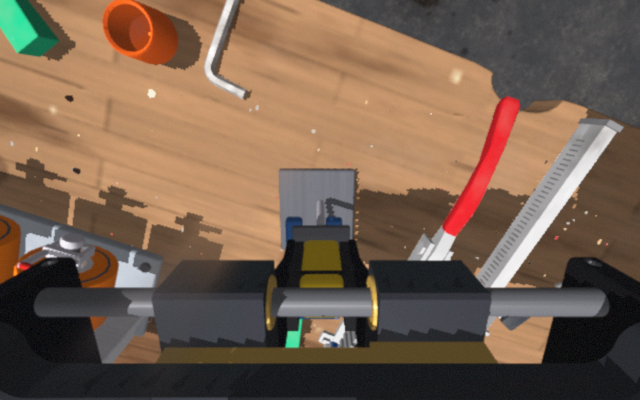

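Emit:
arm_command(
  deltas=[
    {"x":0,"y":-0.07,"z":-0.1,"twist":0,"jaw":1},
    {"x":0,"y":0,"z":-0.5,"twist":0,"jaw":1},
    {"x":0,"y":0,"z":-0.7,"twist":0,"jaw":1},
    {"x":0,"y":0,"z":-0.7,"twist":0,"jaw":1},
    {"x":0,"y":0,"z":-0.8,"twist":0,"jaw":1},
    {"x":0,"y":0,"z":-0.8,"twist":0,"jaw":1},
    {"x":0,"y":0,"z":-0.8,"twist":0.8,"jaw":1},
    {"x":0,"y":0,"z":-0.6,"twist":0.8,"jaw":1},
  ],
)

```text
time: 5.82
position: [0.4804, 0.4067, 0.3307]
ee_rot: [-0.321, 3.123, 0.004]
wrist_force: [-0.4, -0.7, -0.9]
grip_width: 0.0196
grasp_force: 39.9
```

Emit:
arm_command(
  deltas=[
    {"x":0,"y":0,"z":0,"twist":0.8,"jaw":1},
    {"x":0,"y":0,"z":0,"twist":0.8,"jaw":1},
    {"x":0,"y":0,"z":0,"twist":0.8,"jaw":1},
    {"x":0,"y":0,"z":0,"twist":1,"jaw":1},
    {"x":-0.6,"y":-0.9,"z":0,"twist":0,"jaw":1},
    {"x":-0.6,"y":-0.9,"z":0,"twist":0,"jaw":1},
    {"x":-0.6,"y":-0.9,"z":0,"twist":0,"jaw":1},
    {"x":-0.6,"y":-0.9,"z":0,"twist":0,"jaw":1},
  ],
)

```text
time: 6.48
position: [0.564, 0.2607, 0.3277]
ee_rot: [0.1, 3.14, 0.001]
wrist_force: [0.4, -0.4, -1.5]
grip_width: 0.0199
grasp_force: 39.9
```

Emit:
arm_command(
  deltas=[
    {"x":-0.5,"y":-0.9,"z":0,"twist":0,"jaw":1},
    {"x":-0.5,"y":-0.9,"z":0,"twist":0,"jaw":1},
    {"x":-0.3,"y":-0.9,"z":0,"twist":0,"jaw":1},
    {"x":0,"y":-0.8,"z":0,"twist":0,"jaw":1},
    {"x":0,"y":0,"z":0,"twist":0,"jaw":1},
    {"x":0,"y":0,"z":0,"twist":0,"jaw":1},
    {"x":0,"y":0,"z":0,"twist":0,"jaw":1},
    {"x":0,"y":0,"z":0,"twist":0,"jaw":1},
  ],
)

```text
time: 7.15
position: [0.6061, 0.1209, 0.3272]
ee_rot: [-0.098, -3.14, -0.001]
wrist_force: [0.4, 0.3, -1.0]
grip_width: 0.0195
grasp_force: 39.9
```

Run:
```python
from h import *
np.set_printoptions(precision=4,suppress=True)
to(.60,.125,.33,-.064)
save('wrist','w4')
for n,z in dict(clip_1=.1,roller_1=.095,axle_stand=.09,pick=.2,cradle=.01,tray=.01).items():
    for r in trace(n,'wrist')[:5]:
        l=r['location']; print(n,round(r['conf'],2),np.round(l,1),r['pixels'].sum(),onplane('wrist',(l[1],l[0]),z)[:2])
```

```text
t 7.2 pos [0.6061 0.1209 0.3272] yaw -0.0622 tilt 0.001 q7 1.31 | now x 0.16 y 0.09 | after-twist x 0.16 y 0.09 | z -0.07 twist 0.02 | w 0.0195 F [ 0.4  0.3 -1. ]
clip_1 0.73 [131.  233.1] 177 [0.5502 0.0198]
clip_1 0.72 [127.6 354.6] 124 [0.5553 0.1656]
clip_1 0.69 [130.6 297.9] 146 [0.5546 0.0975]
clip_1 0.62 [123.3 417.8] 166 [0.555  0.2409]
roller_1 0.93 [158.5 238.9] 1951 [0.5844 0.0205]
roller_1 0.92 [157.3 296.8] 1858 [0.5874 0.0927]
roller_1 0.9 [154.8 359.8] 1939 [0.5892 0.1712]
axle_stand 0.86 [194.2 329.1] 8832 [0.6392 0.1299]
pick 0.92 [247.8 319.2] 2946 [0.6628 0.1157]
cradle 0.81 [163.9 159.6] 2492 [ 0.5979 -0.1251]
tray 0.63 [40.9 86.4] 12541 [ 0.4241 -0.1882]
```

View pics/w4.png

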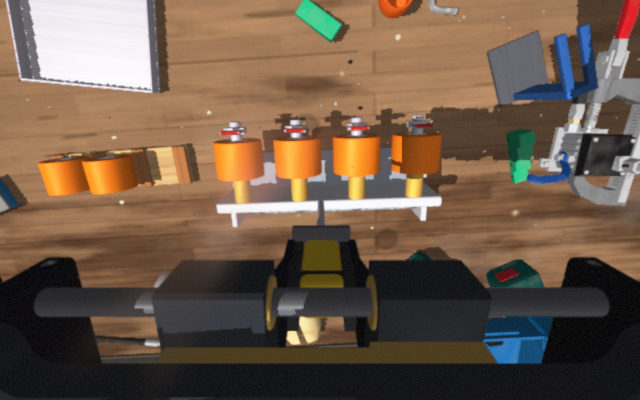

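Run:
```python
from h import *
np.set_printoptions(precision=4,suppress=True)
im=cv2.imread('pics/w4.png'); hsv=cv2.cvtColor(im,cv2.COLOR_BGR2HSV)
m=cv2.inRange(hsv,(0,130,90),(6,255,255))|cv2.inRange(hsv,(168,110,90),(180,255,255))
m[:110]=0;m[150:]=0;m[:,:215]=0;m[:,445:]=0
n,l,st,c=cv2.connectedComponentsWithStats(m)
P=[]
for i in range(1,n):
    if st[i,4]>8: print(st[i],c[i],onplane('wrist',c[i],.1145))
# pick handle hook in image: project expected
cv2.imwrite('pics/z4.png',cv2.resize(im[100:225,205:455],None,fx=3.2,fy=3.2,interpolation=cv2.INTER_CUBIC))
```

```text
[415 124  19   4  61] [424.5246 125.6066] [0.5574 0.2432 0.1145]
[351 126  18   5  67] [359.5821 127.6866] [0.555  0.1685 0.1145]
[286 128  18   5  61] [293.8689 130.0328] [0.5527 0.0927 0.1145]
[221 131  17   4  60] [228.45   132.5333] [0.5507 0.0168 0.1145]
```

View pics/z4.png

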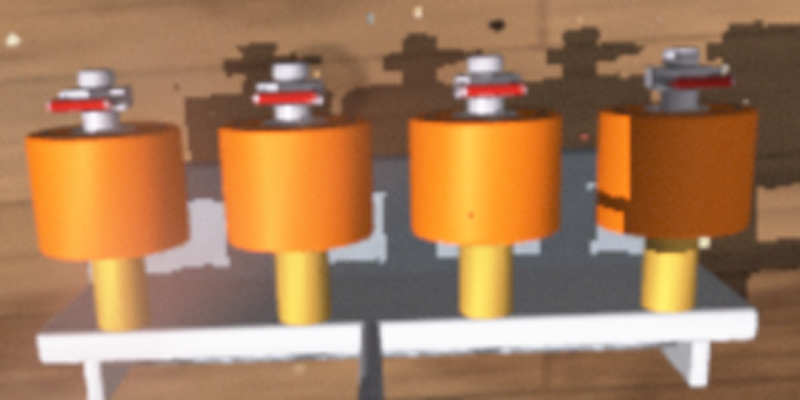

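```bash
python3 -c "
from h import *
to(.5174,.2444,.208,-.030)"
```

```text
t 7.5 pos [0.6064 0.1193 0.3272] yaw -0.0641 tilt 0.000 q7 1.31 | now x 2.42 y 2.98 | after-twist x 2.32 y 3.06 | z 2.98 twist -0.43 | w 0.0198 F [-0.1 -0.1 -0. ]
```

Emit:
arm_command(
  deltas=[
    {"x":0,"y":0,"z":0,"twist":-0.43,"jaw":1},
    {"x":0.5,"y":0.6,"z":0,"twist":0,"jaw":1},
    {"x":0.6,"y":0.8,"z":0,"twist":0,"jaw":1},
    {"x":0.6,"y":0.8,"z":0,"twist":0,"jaw":1},
    {"x":0.62,"y":0.86,"z":0.2,"twist":0,"jaw":1},
    {"x":0,"y":0,"z":0.7,"twist":0,"jaw":1},
    {"x":0,"y":0,"z":0.9,"twist":0,"jaw":1},
    {"x":0,"y":0,"z":0.8,"twist":0,"jaw":1},
  ],
)

```text
time: 8.17
position: [0.5177, 0.2439, 0.2225]
ee_rot: [0.044, 3.14, 0.001]
wrist_force: [0.7, -0.7, -1.8]
grip_width: 0.0198
grasp_force: 39.9
```

Emit:
arm_command(
  deltas=[
    {"x":0,"y":0,"z":0.38,"twist":0,"jaw":1},
    {"x":0,"y":0,"z":0,"twist":0,"jaw":1},
    {"x":0,"y":0,"z":0,"twist":0,"jaw":1},
    {"x":0,"y":0,"z":0,"twist":0,"jaw":1},
    {"x":0,"y":0,"z":0,"twist":0,"jaw":1},
    {"x":0,"y":0,"z":0,"twist":0,"jaw":1},
    {"x":0,"y":0,"z":0,"twist":0,"jaw":1},
    {"x":0,"y":0,"z":0,"twist":0,"jaw":1},
  ],
)

```text
time: 8.83
position: [0.5185, 0.2429, 0.209]
ee_rot: [0.048, 3.14, 0.001]
wrist_force: [0.2, -0.2, -0.6]
grip_width: 0.0199
grasp_force: 39.9
```

Run:
```python
from h import *
np.set_printoptions(precision=4,suppress=True)
for i in range(4): to(.5174,.2444,.208,-.030); get_image('side')
im=save('side','s1')
print(proj('side',[[.5574,.2432,.115],[.5174,.2444,.100],[.5174,.2444,.195],[.7,.2444,.1]]))
p=proj('side',[.5374,.244,.12])[0].astype(int)
c=cv2.imread('pics/s1.png')[p[1]-35:p[1]+35,p[0]-45:p[0]+45]; print(p)
cv2.imwrite('pics/s1c.png',cv2.resize(c,None,fx=8,fy=8,interpolation=cv2.INTER_CUBIC))
```

```text
t 8.8 pos [0.5185 0.2429 0.209 ] yaw -0.0305 tilt 0.001 q7 1.07 | now x 0.03 y 0.04 | after-twist x 0.03 y 0.04 | z 0.03 twist -0.01 | w 0.0199 F [ 0.2 -0.2 -0.6]
t 8.9 pos [0.5184 0.2429 0.2088] yaw -0.0305 tilt 0.001 q7 1.07 | now x 0.03 y 0.04 | after-twist x 0.03 y 0.04 | z 0.02 twist -0.01 | w 0.0197 F [ 0.6 -0.3 -0. ]
t 8.9 pos [0.5183 0.2429 0.2086] yaw -0.0304 tilt 0.000 q7 1.07 | now x 0.02 y 0.04 | after-twist x 0.02 y 0.04 | z 0.02 twist -0.00 | w 0.0196 F [ 0.5 -0.1 -0.4]
t 9.0 pos [0.5183 0.2428 0.2086] yaw -0.0304 tilt 0.000 q7 1.07 | now x 0.02 y 0.04 | after-twist x 0.02 y 0.04 | z 0.01 twist -0.01 | w 0.0200 F [ 0.7 -1.1 -2. ]
[[299.4031 246.202 ]
 [316.3773 252.295 ]
 [317.0538 215.6796]
 [238.7672 251.2472]]
[307 244]
```

View pics/s1c.png

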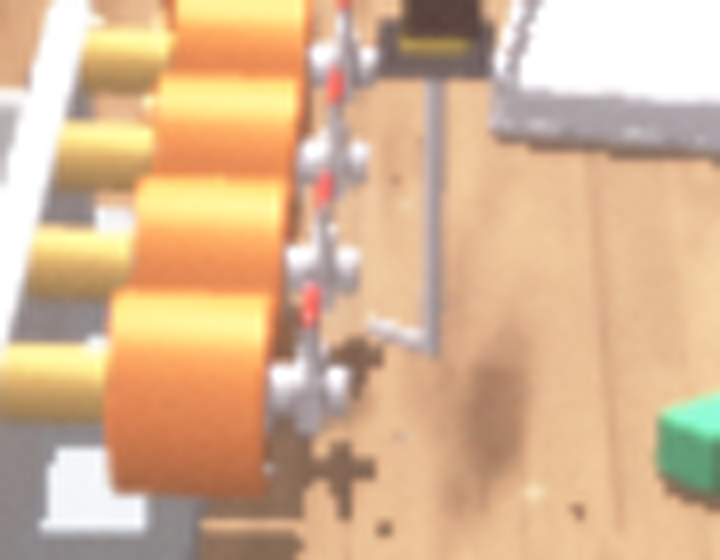

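Emit:
arm_command(
  deltas=[
    {"x":-0.1,"y":0,"z":0,"twist":0,"jaw":1},
    {"x":-0.1,"y":0,"z":0,"twist":0,"jaw":1},
    {"x":-0.1,"y":0,"z":0,"twist":0,"jaw":1},
    {"x":-0.1,"y":0,"z":0,"twist":0,"jaw":1},
    {"x":-0.1,"y":0,"z":0,"twist":0,"jaw":1},
    {"x":-0.14,"y":0,"z":0,"twist":0,"jaw":1},
    {"x":0,"y":0,"z":0,"twist":0,"jaw":1},
    {"x":0,"y":0,"z":0,"twist":0,"jaw":1},
  ],
)

```text
time: 9.75
position: [0.5441, 0.2418, 0.2082]
ee_rot: [-0.049, -3.141, 0.001]
wrist_force: [-0.4, -0.3, -0.7]
grip_width: 0.0199
grasp_force: 39.9
```

Run:
```python
from h import *
to(.5535,.2418,.208,-.030)
im=save('side','s2')
c=cv2.imread('pics/s2.png')[215:275,270:340]
cv2.imwrite('pics/s2c.png',cv2.resize(c,None,fx=8,fy=8,interpolation=cv2.INTER_CUBIC))
```

```text
t 9.8 pos [0.5441 0.2418 0.2082] yaw -0.0309 tilt 0.000 q7 1.11 | now x -0.23 y 0.01 | after-twist x -0.23 y 0.01 | z 0.00 twist -0.01 | w 0.0199 F [-0.4 -0.3 -0.7]
```

View pics/s2c.png

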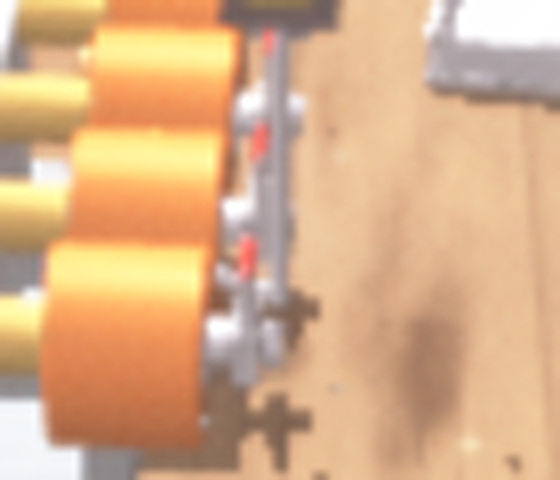

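Emit:
arm_command(
  deltas=[
    {"x":0,"y":0,"z":-0.1,"twist":0,"jaw":1},
    {"x":0,"y":0,"z":-0.1,"twist":0,"jaw":1},
    {"x":0,"y":0,"z":-0.1,"twist":0,"jaw":1},
    {"x":0,"y":0,"z":-0.2,"twist":0,"jaw":1},
    {"x":0,"y":0,"z":-0.3,"twist":0,"jaw":1},
    {"x":0,"y":0,"z":-0.4,"twist":0,"jaw":1},
    {"x":0,"y":0,"z":-0.4,"twist":0,"jaw":1},
    {"x":0,"y":0,"z":0,"twist":0,"jaw":1},
  ],
)

```text
time: 10.47
position: [0.5455, 0.2426, 0.2773]
ee_rot: [0.048, 3.136, 0.005]
wrist_force: [0.0, -0.5, -1.4]
grip_width: 0.0198
grasp_force: 39.9
```

Run:
```python
from h import *
np.set_printoptions(precision=4,suppress=True)
to(.5535,.2418,.208,-.030)
im=save('side','s3')
for n in ['clip_1']:
    for r in trace(n,'side')[:6]:
        print(n,r['conf'],r['location'],r['pixels'].sum())
get_image('top')
for n,z in dict(tray=.01,clip_1=.11).items():
    for r in trace(n,'top')[:2]:
        l=r['location']; print(n,r['conf'],l,r['pixels'].sum(),onplane('top',(l[1],l[0]),z))
```

```text
t 10.5 pos [0.5455 0.2426 0.2773] yaw -0.0306 tilt 0.007 q7 1.10 | now x -0.20 y -0.01 | after-twist x -0.20 y -0.01 | z 1.73 twist -0.01 | w 0.0198 F [ 0.  -0.5 -1.4]
clip_1 0.65 [189.8, 301.7] 102
clip_1 0.59 [240.5, 300.7] 37
clip_1 0.39 [231.3, 294.7] 37
tray 0.66 [243.6, 381.0] 2268 [ 0.4249 -0.1825  0.01  ]
```

```bash
cat >> h.py <<'E'
def reds(cam,file=None,box=None,mina=4):
    im=cv2.cvtColor(get_image(cam),cv2.COLOR_RGB2BGR) if file is None else cv2.imread(file)
    hsv=cv2.cvtColor(im,cv2.COLOR_BGR2HSV)
    m=cv2.inRange(hsv,(0,130,90),(6,255,255))|cv2.inRange(hsv,(168,110,90),(180,255,255))
    if box: k=np.zeros_like(m);x0,y0,x1,y1=box;k[y0:y1,x0:x1]=m[y0:y1,x0:x1];m=k
    n,l,st,c=cv2.connectedComponentsWithStats(m)
    return [(st[i].tolist(),c[i].round(1).tolist()) for i in range(1,n) if st[i,4]>=mina]
E
python3 - <<'E'
from h import *
for f in ['s1','s2','s3']: print(f,reds('side',f'pics/{f}.png',(270,150,345,280)))
print(proj('side',[[.553,.2425,.113],[.553,.2425,.18]]))
E
```

```text
s1 [([270, 153, 11, 9, 34], [273.8, 156.2]), ([282, 155, 5, 3, 6], [284.3, 155.8]), ([280, 176, 3, 2, 5], [281.2, 176.4]), ([303, 219, 2, 2, 4], [303.5, 219.5]), ([300, 246, 2, 2, 4], [300.5, 246.5])]
s2 [([270, 153, 11, 9, 32], [273.3, 156.3]), ([282, 155, 5, 3, 7], [284.3, 155.7]), ([280, 176, 3, 2, 4], [281.0, 176.2]), ([300, 246, 2, 2, 4], [300.5, 246.5])]
s3 [([270, 153, 15, 9, 40], [274.8, 156.0]), ([280, 176, 3, 2, 5], [281.2, 176.4]), ([299, 220, 2, 4, 5], [299.8, 221.8])]
[[301.28595894 246.83555716]
 [301.39049733 221.06079489]]
```

Emit:
arm_command(
  deltas=[
    {"x":0.1,"y":0,"z":-0.4,"twist":0,"jaw":1},
    {"x":0.3,"y":-0.3,"z":-0.1,"twist":0,"jaw":1},
    {"x":0.3,"y":-0.6,"z":0,"twist":0,"jaw":1},
    {"x":0.3,"y":-0.8,"z":0,"twist":0,"jaw":1},
    {"x":0.3,"y":-0.8,"z":0,"twist":0,"jaw":1},
    {"x":0.3,"y":-0.8,"z":0,"twist":0,"jaw":1},
    {"x":0.3,"y":-0.8,"z":0,"twist":0,"jaw":1},
    {"x":0.2,"y":-0.8,"z":0,"twist":0,"jaw":1},
  ],
)

```text
time: 11.38
position: [0.4524, 0.0472, 0.2916]
ee_rot: [-0.047, -3.14, 0.0]
wrist_force: [1.1, -0.9, -1.5]
grip_width: 0.0199
grasp_force: 39.9
```

Emit:
arm_command(
  deltas=[
    {"x":0,"y":-0.8,"z":0,"twist":0,"jaw":1},
    {"x":0,"y":-0.8,"z":0,"twist":0,"jaw":1},
    {"x":0,"y":-0.8,"z":0,"twist":0,"jaw":1},
    {"x":0,"y":-0.8,"z":0.2,"twist":0,"jaw":1},
    {"x":0,"y":-0.8,"z":0.4,"twist":0,"jaw":1},
    {"x":0,"y":-0.5,"z":0.6,"twist":0,"jaw":1},
    {"x":0,"y":0,"z":0.6,"twist":0,"jaw":1},
    {"x":0,"y":0,"z":0.4,"twist":0,"jaw":1},
  ],
)

```text
time: 12.05
position: [0.447, -0.1327, 0.202]
ee_rot: [-0.053, -3.139, -0.0]
wrist_force: [0.2, 0.1, -2.3]
grip_width: 0.02
grasp_force: 39.9
```

Run:
```python
from h import *
to(.4505,-.129,.134,-.03)
save('wrist','w5')
for r in trace('tray','wrist')[:1]:
    m=r['pixels'].astype(np.uint8); c=max(cv2.findContours(m,0,2)[0],key=cv2.contourArea)
    P=np.array([onplane('wrist',p[0],.012)[:2] for p in c]); print(r['conf'],r['location'],cv2.minAreaRect((P*1000).astype(np.float32)))
print(reds('side',None,(270,80,420,280)))
```

```text
t 12.1 pos [ 0.447  -0.1327  0.202 ] yaw -0.0335 tilt 0.002 q7 1.70 | now x -0.08 y 0.09 | after-twist x -0.09 y 0.09 | z 1.70 twist -0.04 | w 0.0200 F [ 0.2  0.1 -2.3]
0.73 [155.1, 266.4] ((423.3823547363281, -184.91592407226562), (186.45481872558594, 125.8053207397461), 81.13005828857422)
[([291, 80, 37, 62, 238], [308.9, 100.7]), ([270, 88, 13, 18, 22], [276.4, 96.8]), ([283, 107, 4, 5, 5], [284.8, 109.0]), ([332, 109, 3, 3, 6], [333.2, 110.0]), ([329, 111, 2, 6, 9], [329.3, 113.7]), ([317, 120, 12, 13, 98], [321.5, 126.0]), ([270, 131, 15, 4, 24], [277.0, 132.3]), ([307, 131, 4, 3, 5], [308.4, 131.8]), ([356, 130, 6, 3, 8], [358.2, 131.4]), ([313, 139, 6, 7, 13], [315.7, 142.2]), ([276, 143, 10, 9, 31], [279.4, 146.7]), ([286, 144, 11, 7, 37], [292.0, 145.9]), ([270, 146, 5, 2, 6], [271.7, 146.2]), ([270, 153, 6, 9, 25], [271.8, 156.7]), ([277, 153, 10, 5, 16], [280.8, 155.0]), ([280, 176, 3, 2, 5], [281.2, 176.4]), ([303, 219, 2, 2, 4], [303.5, 219.5])]
```

Emit:
arm_command(
  deltas=[
    {"x":-0.08,"y":0.09,"z":0.4,"twist":0,"jaw":1},
    {"x":0,"y":0,"z":0.5,"twist":0,"jaw":1},
    {"x":0,"y":0,"z":0.4,"twist":0,"jaw":1},
    {"x":0,"y":0,"z":0.2,"twist":0,"jaw":1},
    {"x":0,"y":0,"z":0.1,"twist":0,"jaw":1},
    {"x":0,"y":0,"z":0.1,"twist":0,"jaw":1},
    {"x":0,"y":0,"z":0,"twist":0,"jaw":1},
    {"x":0,"y":0,"z":0,"twist":0,"jaw":1},
  ],
)

```text
time: 12.87
position: [0.4523, -0.1278, 0.1372]
ee_rot: [0.048, 3.14, -0.0]
wrist_force: [-0.3, -0.3, -1.3]
grip_width: 0.0196
grasp_force: 39.9
```

Run:
```python
from h import *
to(.4505,-.129,.134,-.03)
```

```text
t 12.9 pos [ 0.4523 -0.1278  0.1372] yaw -0.0304 tilt 0.001 q7 1.74 | now x 0.04 y -0.03 | after-twist x 0.04 y -0.03 | z 0.08 twist -0.01 | w 0.0196 F [-0.3 -0.3 -1.3]
```

Emit:
arm_command(
  deltas=[
    {"x":0.15,"y":0,"z":0,"twist":0,"jaw":1},
    {"x":0.15,"y":0,"z":0,"twist":0,"jaw":1},
    {"x":0.15,"y":0,"z":0,"twist":0,"jaw":1},
    {"x":0.15,"y":0,"z":0,"twist":0,"jaw":1},
    {"x":0.15,"y":0,"z":0,"twist":0,"jaw":1},
    {"x":0,"y":0,"z":0,"twist":0,"jaw":1},
    {"x":0,"y":0,"z":-0.3,"twist":0,"jaw":1},
    {"x":0,"y":0,"z":-0.5,"twist":0,"jaw":1},
  ],
)

```text
time: 13.53
position: [0.4204, -0.1266, 0.1674]
ee_rot: [-0.048, -3.138, 0.0]
wrist_force: [1.0, 0.2, -1.3]
grip_width: 0.0193
grasp_force: 39.9
```

Emit:
arm_command(
  deltas=[
    {"x":0,"y":0,"z":-0.8,"twist":0,"jaw":1},
    {"x":0,"y":0,"z":-0.8,"twist":0,"jaw":1},
    {"x":0,"y":0,"z":-0.8,"twist":0,"jaw":1},
    {"x":0,"y":0,"z":-0.8,"twist":0,"jaw":1},
    {"x":0,"y":0,"z":-0.3,"twist":0,"jaw":1},
    {"x":0,"y":0,"z":0,"twist":0,"jaw":1},
    {"x":0,"y":0,"z":0,"twist":0,"jaw":1},
    {"x":0,"y":0,"z":0,"twist":0,"jaw":1},
  ],
)

```text
time: 14.2
position: [0.4212, -0.1267, 0.307]
ee_rot: [-0.048, -3.139, 0.0]
wrist_force: [-0.2, -0.4, -0.5]
grip_width: 0.02
grasp_force: 39.9
```

Run:
```python
from h import *
to(.4505,-.129,.134,-.03)
print(reds('wrist')); save('wrist','w6')
print(reds('top',None,(345,210,430,280)))
for r in trace('clip_1','wrist'): print(r['conf'],r['location'],r['pixels'].sum(),onplane('wrist',r['location'][::-1],.01))
```

```text
t 14.2 pos [ 0.4212 -0.1267  0.307 ] yaw -0.0303 tilt 0.002 q7 1.62 | now x -0.73 y -0.04 | after-twist x -0.73 y -0.04 | z 4.32 twist -0.00 | w 0.0200 F [-0.2 -0.4 -0.5]
[([324, 205, 11, 8, 37], [328.9, 208.5]), ([492, 273, 16, 5, 63], [499.3, 274.6]), ([551, 272, 14, 5, 53], [557.8, 274.4])]
[([362, 210, 64, 70, 3703], [392.8, 243.6]), ([359, 224, 2, 2, 4], [359.5, 224.5])]
0.73 [270.4, 493.4] 297 [0.60769399 0.1491726  0.01      ]
0.58 [268.2, 545.6] 245 [0.6062562  0.23328176 0.01      ]
0.56 [196.7, 322.9] 212 [ 0.47438156 -0.1243233   0.01      ]
```

Emit:
arm_command(
  deltas=[
    {"x":-0.2,"y":0.6,"z":0,"twist":0,"jaw":1},
    {"x":-0.25,"y":0.9,"z":0,"twist":0,"jaw":1},
    {"x":-0.25,"y":0.9,"z":0,"twist":0,"jaw":1},
    {"x":-0.25,"y":0.9,"z":0,"twist":0,"jaw":1},
    {"x":-0.25,"y":0.9,"z":0,"twist":0,"jaw":1},
    {"x":-0.25,"y":0.9,"z":0,"twist":0,"jaw":1},
    {"x":-0.25,"y":0.9,"z":0,"twist":0,"jaw":1},
    {"x":-0.2,"y":0.8,"z":0,"twist":0,"jaw":1},
  ],
)

```text
time: 15.07
position: [0.5061, 0.1452, 0.3074]
ee_rot: [-0.046, -3.14, 0.0]
wrist_force: [1.6, -0.8, -0.6]
grip_width: 0.0195
grasp_force: 39.9
```

Emit:
arm_command(
  deltas=[
    {"x":-0.16,"y":0.64,"z":0,"twist":0,"jaw":1},
    {"x":0,"y":0,"z":0.5,"twist":0,"jaw":1},
    {"x":0,"y":0,"z":0.8,"twist":0,"jaw":1},
    {"x":0,"y":0,"z":0.8,"twist":0,"jaw":1},
    {"x":0,"y":0,"z":0.3,"twist":0,"jaw":1},
    {"x":0,"y":0,"z":0.07,"twist":0,"jaw":1},
    {"x":0,"y":0,"z":0,"twist":0,"jaw":1},
    {"x":0,"y":0,"z":0,"twist":0,"jaw":1},
  ],
)

```text
time: 15.73
position: [0.514, 0.1683, 0.2111]
ee_rot: [0.048, 3.14, 0.001]
wrist_force: [0.6, -1.0, -0.7]
grip_width: 0.0197
grasp_force: 39.9
```

Run:
```python
from h import *
get_image('side')
to(.5419,.167,.208,-.03)
```

```text
t 15.8 pos [0.5142 0.1684 0.2115] yaw -0.0306 tilt 0.003 q7 1.18 | now x -0.69 y -0.01 | after-twist x -0.69 y -0.01 | z 0.09 twist -0.01 | w 0.0200 F [ 0.7  0.5 -0.9]
```

Emit:
arm_command(
  deltas=[
    {"x":0,"y":0,"z":0.08,"twist":0,"jaw":1},
    {"x":-0.14,"y":0,"z":0,"twist":0,"jaw":1},
    {"x":-0.14,"y":0,"z":0,"twist":0,"jaw":1},
    {"x":-0.14,"y":0,"z":0,"twist":0,"jaw":1},
    {"x":-0.14,"y":0,"z":0,"twist":0,"jaw":1},
    {"x":-0.13,"y":0,"z":0,"twist":0,"jaw":1},
    {"x":0,"y":0,"z":0,"twist":0,"jaw":1},
    {"x":0,"y":0,"z":0,"twist":0,"jaw":1},
  ],
)

```text
time: 16.45
position: [0.541, 0.1671, 0.2061]
ee_rot: [-0.048, -3.141, 0.001]
wrist_force: [0.0, 0.3, -0.8]
grip_width: 0.0197
grasp_force: 39.9
```

Emit:
arm_command(
  deltas=[
    {"x":0,"y":0,"z":-0.1,"twist":0,"jaw":1},
    {"x":0,"y":0,"z":-0.1,"twist":0,"jaw":1},
    {"x":0,"y":0,"z":-0.1,"twist":0,"jaw":1},
    {"x":0,"y":0,"z":-0.2,"twist":0,"jaw":1},
    {"x":0,"y":0,"z":-0.3,"twist":0,"jaw":1},
    {"x":0,"y":0,"z":-0.5,"twist":0,"jaw":1},
    {"x":0,"y":0,"z":-0.6,"twist":0,"jaw":1},
    {"x":0,"y":0,"z":-0.3,"twist":0,"jaw":1},
  ],
)

```text
time: 17.12
position: [0.5418, 0.1675, 0.2987]
ee_rot: [0.048, 3.137, 0.003]
wrist_force: [0.6, -1.2, -0.0]
grip_width: 0.0199
grasp_force: 39.9
```

Run:
```python
from h import *
to(.428,-.168,.134,-.03)
print(reds('side',None,(290,190,320,280),3), proj('side',[[.5513,.1668,.113],[.5513,.1668,.195]]))
get_image('top')
for r in trace('tray','top')[:1]: print(r['location'])
```

```text
t 17.1 pos [0.5418 0.1675 0.2987] yaw -0.0306 tilt 0.005 q7 1.20 | now x 2.59 y -8.47 | after-twist x 2.59 y -8.47 | z 4.12 twist -0.01 | w 0.0199 F [ 0.6 -1.2 -0. ]
[([301, 199, 2, 3, 4], [301.8, 200.0]), ([304, 207, 2, 2, 3], [304.7, 207.7]), ([303, 219, 2, 2, 4], [303.5, 219.5])] [[302.73884361 232.20996378]
 [302.90100325 201.95891125]]
[245.9, 380.9]
```

Emit:
arm_command(
  deltas=[
    {"x":0.2,"y":-0.3,"z":0,"twist":0,"jaw":1},
    {"x":0.4,"y":-0.7,"z":0,"twist":0,"jaw":1},
    {"x":0.4,"y":-0.8,"z":0,"twist":0,"jaw":1},
    {"x":0.4,"y":-0.8,"z":0,"twist":0,"jaw":1},
    {"x":0.4,"y":-0.8,"z":0,"twist":0,"jaw":1},
    {"x":0.4,"y":-0.8,"z":0,"twist":0,"jaw":1},
    {"x":0.2,"y":-0.8,"z":0,"twist":0,"jaw":1},
    {"x":0.1,"y":-0.8,"z":0,"twist":0,"jaw":1},
  ],
)

```text
time: 17.93
position: [0.4319, -0.0629, 0.2932]
ee_rot: [-0.047, -3.14, -0.001]
wrist_force: [0.1, -0.1, -0.3]
grip_width: 0.0197
grasp_force: 39.9
```

Emit:
arm_command(
  deltas=[
    {"x":0,"y":-0.8,"z":0,"twist":0,"jaw":1},
    {"x":0,"y":-0.8,"z":0,"twist":0,"jaw":1},
    {"x":0,"y":-0.8,"z":0.2,"twist":0,"jaw":1},
    {"x":0,"y":-0.27,"z":0.4,"twist":0,"jaw":1},
    {"x":0,"y":0,"z":0.6,"twist":0,"jaw":1},
    {"x":0,"y":0,"z":0.7,"twist":0,"jaw":1},
    {"x":0,"y":0,"z":0.6,"twist":0,"jaw":1},
    {"x":0,"y":0,"z":0.3,"twist":0,"jaw":1},
  ],
)

```text
time: 18.6
position: [0.4282, -0.1678, 0.1784]
ee_rot: [-0.048, -3.137, -0.0]
wrist_force: [-0.6, -0.7, -1.0]
grip_width: 0.0202
grasp_force: 39.9
```

Run:
```python
from h import *
to(.432,-.168,.135,-.03)
get_image('wrist')
for r in trace('tray','wrist')[:1]:
    m=r['pixels'].astype(np.uint8); c=max(cv2.findContours(m,0,2)[0],key=cv2.contourArea)
    P=np.array([onplane('wrist',p[0],.012)[:2] for p in c]); print(r['conf'],r['location'],cv2.minAreaRect((P*1000).astype(np.float32)))
```

```text
t 18.6 pos [ 0.4282 -0.1678  0.1784] yaw -0.0306 tilt 0.005 q7 1.78 | now x -0.09 y -0.00 | after-twist x -0.09 y -0.00 | z 1.09 twist -0.01 | w 0.0202 F [-0.6 -0.7 -1. ]
0.68 [172.7, 292.5] ((424.8397216796875, -185.70310974121094), (187.661376953125, 125.9193344116211), 81.22403717041016)
```

Emit:
arm_command(
  deltas=[
    {"x":-0.09,"y":0,"z":0.4,"twist":0,"jaw":1},
    {"x":0,"y":0,"z":0.3,"twist":0,"jaw":1},
    {"x":0,"y":0,"z":0.2,"twist":0,"jaw":1},
    {"x":0,"y":0,"z":0.1,"twist":0,"jaw":1},
    {"x":0,"y":0,"z":0.1,"twist":0,"jaw":1},
    {"x":0,"y":0,"z":0,"twist":0,"jaw":1},
    {"x":0,"y":0,"z":0,"twist":0,"jaw":1},
    {"x":0.1,"y":0,"z":0,"twist":0,"jaw":1},
  ],
)

```text
time: 19.37
position: [0.4309, -0.1684, 0.139]
ee_rot: [0.047, 3.14, -0.001]
wrist_force: [0.7, 0.2, -1.4]
grip_width: 0.0197
grasp_force: 39.9
```

Emit:
arm_command(
  deltas=[
    {"x":0.15,"y":0,"z":0,"twist":0,"jaw":1},
    {"x":0.15,"y":0,"z":0,"twist":0,"jaw":1},
    {"x":0.15,"y":0,"z":0,"twist":0,"jaw":1},
    {"x":0.1,"y":0,"z":0,"twist":0,"jaw":1},
    {"x":0,"y":0,"z":0,"twist":0,"jaw":1},
    {"x":0,"y":0,"z":-0.3,"twist":0,"jaw":1},
    {"x":0,"y":0,"z":-0.6,"twist":0,"jaw":1},
    {"x":0,"y":0,"z":-0.8,"twist":0,"jaw":1},
  ],
)

```text
time: 20.03
position: [0.4067, -0.1673, 0.2057]
ee_rot: [-0.048, -3.138, 0.0]
wrist_force: [0.3, -0.2, -1.1]
grip_width: 0.0199
grasp_force: 39.9
```

Emit:
arm_command(
  deltas=[
    {"x":0,"y":0,"z":-0.8,"twist":0,"jaw":1},
    {"x":0,"y":0,"z":-0.8,"twist":0,"jaw":1},
    {"x":0,"y":0,"z":-0.8,"twist":0,"jaw":1},
    {"x":0,"y":0,"z":-0.3,"twist":0,"jaw":1},
    {"x":0,"y":0,"z":0,"twist":0,"jaw":1},
    {"x":0,"y":0,"z":0,"twist":0,"jaw":1},
    {"x":0,"y":0,"z":0,"twist":0,"jaw":1},
    {"x":0,"y":0,"z":0,"twist":0,"jaw":1},
  ],
)

```text
time: 20.7
position: [0.4074, -0.1675, 0.3128]
ee_rot: [-0.048, -3.139, 0.0]
wrist_force: [-0.2, 0.2, -1.2]
grip_width: 0.0201
grasp_force: 39.9
```

Run:
```python
from h import *
to(.513,.0928,.208,-.03)
print(reds('wrist'))
get_image('wrist')
for r in trace('clip_1','wrist'): print(round(r['conf'],2),r['location'],r['pixels'].sum(),onplane('wrist',r['location'][::-1],.01))
```

```text
t 20.7 pos [ 0.4074 -0.1675  0.3128] yaw -0.0304 tilt 0.003 q7 1.70 | now x -2.44 y 6.58 | after-twist x -2.44 y 6.58 | z 2.62 twist -0.01 | w 0.0201 F [-0.2  0.2 -1.2]
[([324, 207, 16, 6, 70], [331.5, 209.6]), ([342, 210, 10, 8, 34], [346.3, 212.9]), ([520, 279, 15, 5, 58], [527.2, 281.4]), ([85, 285, 9, 3, 14], [88.3, 286.4]), ([95, 329, 29, 20, 156], [110.1, 339.5]), ([108, 350, 16, 5, 32], [116.5, 351.6]), ([102, 352, 5, 3, 10], [104.3, 353.2]), ([100, 355, 11, 8, 19], [103.4, 359.7]), ([118, 355, 5, 3, 6], [120.3, 356.3])]
0.73 [197.2, 338.7] 16 [ 0.46423701 -0.14095798  0.01      ]
0.73 [201.7, 323.9] 378 [ 0.47074762 -0.16378208  0.01      ]
0.52 [273.8, 519.8] 316 [0.60552142 0.15658382 0.01      ]
```

Run:
```python
from h import *
np.set_printoptions(precision=4,suppress=True)
s=get_state(); p=s['position']
print(proj('wrist',[p+[0,0,-.108],p+[.0195,0,-.10],p+[0.008,0,-.13]]))
for c in [(331.5,209.6),(346.3,212.9)]: print(onplane('wrist',c,.008))
im=save('wrist','w7')
cv2.imwrite('pics/w7c.png',cv2.resize(cv2.imread('pics/w7.png')[60:260,220:460],None,fx=3,fy=3,interpolation=cv2.INTER_CUBIC))
```

```text
[[319.5339 199.4838]
 [320.1989 223.1641]
 [319.9062 200.7909]]
[ 0.4846 -0.1523  0.008 ]
[ 0.4907 -0.1294  0.008 ]
```

View pics/w7c.png

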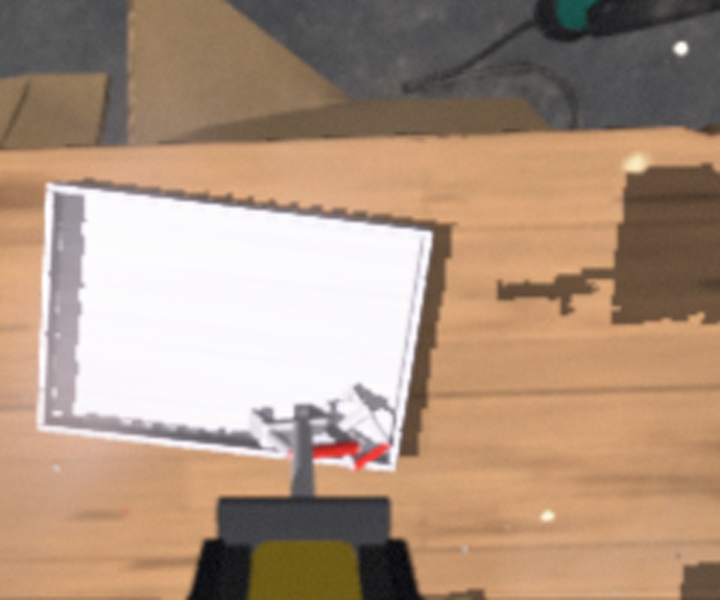

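Emit:
arm_command(
  deltas=[
    {"x":-0.2,"y":0.6,"z":0,"twist":0,"jaw":1},
    {"x":-0.3,"y":0.9,"z":0,"twist":0,"jaw":1},
    {"x":-0.3,"y":0.9,"z":0,"twist":0,"jaw":1},
    {"x":-0.3,"y":0.9,"z":0,"twist":0,"jaw":1},
    {"x":-0.3,"y":0.9,"z":0,"twist":0,"jaw":1},
    {"x":-0.3,"y":0.9,"z":0,"twist":0,"jaw":1},
    {"x":-0.3,"y":0.9,"z":0,"twist":0,"jaw":1},
    {"x":-0.4,"y":0.58,"z":0.2,"twist":0,"jaw":1},
  ],
)

```text
time: 21.57
position: [0.5124, 0.0971, 0.3069]
ee_rot: [0.042, 3.14, 0.003]
wrist_force: [0.4, -0.2, -0.8]
grip_width: 0.0196
grasp_force: 39.9
```

Emit:
arm_command(
  deltas=[
    {"x":0,"y":0,"z":0.6,"twist":0,"jaw":1},
    {"x":0,"y":0,"z":0.8,"twist":0,"jaw":1},
    {"x":0,"y":0,"z":0.7,"twist":0,"jaw":1},
    {"x":0,"y":0,"z":0.3,"twist":0,"jaw":1},
    {"x":0,"y":0,"z":0,"twist":0,"jaw":1},
    {"x":0,"y":0,"z":0,"twist":0,"jaw":1},
    {"x":0,"y":0,"z":0,"twist":0,"jaw":1},
    {"x":0,"y":0,"z":0,"twist":0,"jaw":1},
  ],
)

```text
time: 22.23
position: [0.5131, 0.0927, 0.2123]
ee_rot: [0.048, 3.139, 0.002]
wrist_force: [0.5, 0.7, -0.1]
grip_width: 0.0197
grasp_force: 39.9
```

Run:
```python
from h import *
get_image('side')
to(.5397,.0923,.208,-.03)
```

```text
t 22.3 pos [0.513  0.0927 0.212 ] yaw -0.0305 tilt 0.003 q7 1.30 | now x -0.67 y 0.01 | after-twist x -0.67 y 0.01 | z 0.10 twist -0.01 | w 0.0200 F [ 0.1  0.6 -1.1]
```

Emit:
arm_command(
  deltas=[
    {"x":0,"y":0,"z":0.09,"twist":0,"jaw":1},
    {"x":-0.13,"y":0,"z":0,"twist":0,"jaw":1},
    {"x":-0.14,"y":0,"z":0,"twist":0,"jaw":1},
    {"x":-0.14,"y":0,"z":0,"twist":0,"jaw":1},
    {"x":-0.13,"y":0,"z":0,"twist":0,"jaw":1},
    {"x":-0.13,"y":0,"z":0,"twist":0,"jaw":1},
    {"x":0,"y":0,"z":0,"twist":0,"jaw":1},
    {"x":0,"y":0,"z":0,"twist":0,"jaw":1},
  ],
)

```text
time: 22.95
position: [0.5391, 0.0916, 0.2065]
ee_rot: [-0.048, -3.141, 0.001]
wrist_force: [-1.1, 0.2, -1.3]
grip_width: 0.0198
grasp_force: 39.9
```

Emit:
arm_command(
  deltas=[
    {"x":0,"y":0,"z":-0.1,"twist":0,"jaw":1},
    {"x":0,"y":0,"z":-0.1,"twist":0,"jaw":1},
    {"x":0,"y":0,"z":-0.1,"twist":0,"jaw":1},
    {"x":0,"y":0,"z":-0.2,"twist":0,"jaw":1},
    {"x":0,"y":0,"z":-0.3,"twist":0,"jaw":1},
    {"x":0,"y":0,"z":-0.5,"twist":0,"jaw":1},
    {"x":0,"y":0,"z":-0.6,"twist":0,"jaw":1},
    {"x":0,"y":0,"z":-0.3,"twist":0,"jaw":1},
  ],
)

```text
time: 23.62
position: [0.5399, 0.0917, 0.299]
ee_rot: [0.048, 3.137, 0.003]
wrist_force: [0.3, 0.7, -1.1]
grip_width: 0.0197
grasp_force: 39.9
```

Run:
```python
from h import *
to(.430,-.208,.135,-.03)
print(reds('side',None,(290,160,320,280),3), proj('side',[[.549,.0919,.113],[.549,.0919,.195]]))
get_image('top')
for r in trace('tray','top')[:1]: print(r['location'])
```

```text
t 23.6 pos [0.5399 0.0917 0.299 ] yaw -0.0307 tilt 0.005 q7 1.32 | now x 2.52 y -7.57 | after-twist x 2.52 y -7.57 | z 4.10 twist -0.01 | w 0.0197 F [ 0.3  0.7 -1.1]
[([303, 187, 3, 6, 10], [304.1, 189.0]), ([304, 207, 2, 2, 3], [304.7, 207.7])] [[304.25512537 219.31359484]
 [304.44885277 190.39511268]]
[249.0, 388.7]
```

Emit:
arm_command(
  deltas=[
    {"x":0.2,"y":-0.3,"z":0,"twist":0,"jaw":1},
    {"x":0.4,"y":-0.7,"z":0,"twist":0,"jaw":1},
    {"x":0.4,"y":-0.8,"z":0,"twist":0,"jaw":1},
    {"x":0.4,"y":-0.8,"z":0,"twist":0,"jaw":1},
    {"x":0.4,"y":-0.8,"z":0,"twist":0,"jaw":1},
    {"x":0.4,"y":-0.8,"z":0,"twist":0,"jaw":1},
    {"x":0.2,"y":-0.8,"z":0,"twist":0,"jaw":1},
    {"x":0.12,"y":-0.8,"z":0,"twist":0,"jaw":1},
  ],
)

```text
time: 24.43
position: [0.4287, -0.1388, 0.2935]
ee_rot: [-0.048, -3.14, -0.002]
wrist_force: [0.7, 0.5, -0.7]
grip_width: 0.0194
grasp_force: 39.9
```

Emit:
arm_command(
  deltas=[
    {"x":0,"y":-0.8,"z":0,"twist":0,"jaw":1},
    {"x":0,"y":-0.6,"z":0,"twist":0,"jaw":1},
    {"x":0,"y":-0.37,"z":0.2,"twist":0,"jaw":1},
    {"x":0,"y":0,"z":0.4,"twist":0,"jaw":1},
    {"x":0,"y":0,"z":0.5,"twist":0,"jaw":1},
    {"x":0,"y":0,"z":0.4,"twist":0,"jaw":1},
    {"x":0,"y":0,"z":0,"twist":0,"jaw":1},
    {"x":0,"y":0,"z":0,"twist":0,"jaw":1},
  ],
)

```text
time: 25.1
position: [0.4276, -0.2078, 0.2337]
ee_rot: [-0.048, -3.138, -0.001]
wrist_force: [-1.0, -0.2, -1.8]
grip_width: 0.0194
grasp_force: 39.9
```

```bash
cat >> h.py <<'E'
def tray():
    get_image('wrist')
    for r in trace('tray','wrist')[:1]:
        m=r['pixels'].astype(np.uint8); c=max(cv2.findContours(m,0,2)[0],key=cv2.contourArea)
        P=np.array([onplane('wrist',p[0],.012)[:2] for p in c]); print('tray',round(r['conf'],2),r['location'],cv2.boundingRect(c),cv2.minAreaRect((P*1000).astype(np.float32)))
    for r in trace('clip_1','wrist')[:4]: print('clip',round(r['conf'],2),r['location'],r['pixels'].sum(),onplane('wrist',r['location'][::-1],.008)[:2])
E
python3 - <<'E'
from h import *
to(.430,-.208,.135,-.03); tray()
get_image('top')
for r in trace('tray','top')[:1]: print(r['location'])
E
```

```text
t 25.1 pos [ 0.4276 -0.2078  0.2337] yaw -0.0308 tilt 0.003 q7 1.86 | now x -0.06 y -0.00 | after-twist x -0.06 y -0.00 | z 2.47 twist -0.01 | w 0.0194 F [-1.  -0.2 -1.8]
tray 0.87 [160.9, 320.3] (247, 106, 160, 114) ((422.42901611328125, -202.77542114257812), (185.97769165039062, 124.53144073486328), 81.27862548828125)
clip 0.62 [324.5, 306.7] 411 [ 0.6571263  -0.23477312]
clip 0.6 [201.7, 323.3] 470 [ 0.46919325 -0.20506673]
clip 0.56 [202.8, 372.8] 326 [ 0.47262796 -0.14136999]
clip 0.44 [216.1, 319.1] 105 [ 0.48872353 -0.21110874]
[256.6, 370.2]
```

Emit:
arm_command(
  deltas=[
    {"x":0,"y":-0.4,"z":0.5,"twist":0,"jaw":1},
    {"x":0,"y":-0.32,"z":0.7,"twist":0,"jaw":1},
    {"x":0,"y":0,"z":0.5,"twist":0,"jaw":1},
    {"x":0,"y":0,"z":0.4,"twist":0,"jaw":1},
    {"x":0,"y":0,"z":0.2,"twist":0,"jaw":1},
    {"x":0,"y":0,"z":0.15,"twist":0,"jaw":1},
    {"x":0,"y":0,"z":0.0,"twist":0,"jaw":1},
    {"x":0,"y":0,"z":0,"twist":0,"jaw":1},
  ],
)

```text
time: 26.02
position: [0.4286, -0.2368, 0.1376]
ee_rot: [0.047, 3.14, -0.001]
wrist_force: [0.2, -0.2, -0.3]
grip_width: 0.0198
grasp_force: 39.9
```

Emit:
arm_command(
  deltas=[
    {"x":0.1,"y":0,"z":0,"twist":0,"jaw":1},
    {"x":0.15,"y":0,"z":0,"twist":0,"jaw":1},
    {"x":0.15,"y":0,"z":0,"twist":0,"jaw":1},
    {"x":0.15,"y":0,"z":0,"twist":0,"jaw":1},
    {"x":0.1,"y":0,"z":0,"twist":0,"jaw":1},
    {"x":0,"y":0,"z":0,"twist":0,"jaw":1},
    {"x":0,"y":0,"z":-0.3,"twist":0,"jaw":1},
    {"x":0,"y":0,"z":-0.6,"twist":0,"jaw":1},
  ],
)

```text
time: 26.68
position: [0.4004, -0.2351, 0.1712]
ee_rot: [-0.047, -3.137, -0.001]
wrist_force: [-0.3, 0.4, -1.8]
grip_width: 0.0198
grasp_force: 39.9
```

Emit:
arm_command(
  deltas=[
    {"x":0,"y":0,"z":-0.8,"twist":0,"jaw":1},
    {"x":0,"y":0,"z":-0.8,"twist":0,"jaw":1},
    {"x":0,"y":0,"z":-0.8,"twist":0,"jaw":1},
    {"x":0,"y":0,"z":-0.8,"twist":0,"jaw":1},
    {"x":0,"y":0,"z":-0.3,"twist":0,"jaw":1},
    {"x":0,"y":0,"z":0,"twist":0,"jaw":1},
    {"x":0,"y":0,"z":0,"twist":0,"jaw":1},
    {"x":0,"y":0,"z":0,"twist":0,"jaw":1},
  ],
)

```text
time: 27.35
position: [0.4014, -0.2356, 0.311]
ee_rot: [-0.048, -3.139, -0.001]
wrist_force: [0.5, 0.4, -2.1]
grip_width: 0.0194
grasp_force: 39.9
```

Run:
```python
from h import *
to(.509,.018,.208,-.03); tray()
```

```text
t 27.4 pos [ 0.4014 -0.2356  0.311 ] yaw -0.0303 tilt 0.002 q7 1.88 | now x -2.50 y 6.42 | after-twist x -2.50 y 6.42 | z 2.57 twist -0.00 | w 0.0194 F [ 0.5  0.4 -2.1]
tray 0.83 [168.2, 343.0] (278, 124, 135, 96) ((419.59844970703125, -202.12130737304688), (185.37301635742188, 124.30677795410156), 81.2542724609375)
clip 0.97 [203.0, 324.4] 364 [ 0.466233   -0.23103013]
clip 0.75 [214.7, 327.2] 174 [ 0.48543648 -0.22720247]
clip 0.53 [204.2, 383.3] 198 [ 0.47095635 -0.14046315]
clip 0.49 [276.7, 510.7] 272 [0.60381155 0.0742416 ]
```

Run:
```python
from h import *
save('wrist','w8')
for st,c in reds('wrist',None,(240,80,470,260)): print(st,c,onplane('wrist',c,.01)[:2])
p=get_state()['position']; print(proj('side',[p+[.003,0,-.102],p+[.01,0,-.13],[.47,-.23,.01]]))
get_image('side')
for r in trace('clip_1','side'): print('side',r['conf'],r['location'],r['pixels'].sum())
print(reds('side',None,(310,130,400,260),2))
```

```text
[324, 206, 15, 12, 141] [331.2, 211.5] [ 0.4804042  -0.22108454]
[384, 211, 11, 9, 36] [388.8, 214.6] [ 0.48823214 -0.13191604]
[[351.97442805 148.00909779]
 [349.380983   156.42161851]
 [329.70934861 206.11071131]]
[([317, 130, 8, 3, 16], [320.2, 130.7]), ([330, 131, 7, 4, 17], [333.1, 132.5]), ([356, 130, 7, 3, 10], [359.0, 131.4]), ([342, 134, 3, 1, 3], [343.0, 134.0]), ([313, 139, 6, 7, 14], [315.2, 142.6]), ([350, 147, 2, 4, 7], [350.6, 148.7])]
```

Emit:
arm_command(
  deltas=[
    {"x":-0.35,"y":0,"z":0.4,"twist":0,"jaw":1},
    {"x":-0.35,"y":0,"z":0.8,"twist":0,"jaw":1},
    {"x":0,"y":0,"z":0.9,"twist":0,"jaw":1},
    {"x":0,"y":0,"z":0.9,"twist":0,"jaw":1},
    {"x":0,"y":0,"z":0.7,"twist":0,"jaw":1},
    {"x":0,"y":0,"z":0.4,"twist":0,"jaw":1},
    {"x":0,"y":0,"z":0.2,"twist":0,"jaw":1},
    {"x":0,"y":0,"z":0.15,"twist":0,"jaw":1},
  ],
)

```text
time: 28.42
position: [0.4299, -0.2368, 0.1342]
ee_rot: [-0.048, -3.14, 0.001]
wrist_force: [-0.7, 0.9, -0.0]
grip_width: 0.0197
grasp_force: 39.9
```

Emit:
arm_command(
  deltas=[
    {"x":0,"y":0,"z":0,"twist":0,"jaw":1},
    {"x":0,"y":0,"z":0.05,"twist":0,"jaw":1},
    {"x":0,"y":0,"z":0,"twist":0,"jaw":1},
    {"x":0.1,"y":0,"z":0,"twist":0,"jaw":1},
    {"x":0.1,"y":0,"z":0,"twist":0,"jaw":1},
    {"x":0.1,"y":0,"z":0,"twist":0,"jaw":1},
    {"x":0.1,"y":0,"z":0,"twist":0,"jaw":1},
    {"x":0.1,"y":0,"z":0,"twist":0,"jaw":1},
  ],
)

```text
time: 29.08
position: [0.4096, -0.2361, 0.1329]
ee_rot: [0.048, 3.141, 0.0]
wrist_force: [0.0, -0.5, -0.6]
grip_width: 0.02
grasp_force: 39.9
```

Emit:
arm_command(
  deltas=[
    {"x":0.1,"y":0,"z":0,"twist":0,"jaw":1},
    {"x":0.1,"y":0,"z":0,"twist":0,"jaw":1},
    {"x":0.1,"y":0,"z":0,"twist":0,"jaw":1},
    {"x":0,"y":0,"z":0,"twist":0,"jaw":1},
    {"x":0,"y":0,"z":0,"twist":0,"jaw":1},
    {"x":0,"y":0,"z":-0.5,"twist":0,"jaw":1},
    {"x":0,"y":0,"z":-0.8,"twist":0,"jaw":1},
    {"x":0,"y":0,"z":0,"twist":0,"jaw":1},
  ],
)

```text
time: 29.75
position: [0.4004, -0.237, 0.1892]
ee_rot: [0.048, 3.135, -0.002]
wrist_force: [1.8, -0.9, -0.9]
grip_width: 0.0197
grasp_force: 39.9
```

Run:
```python
from h import *
to(.509,.018,.208,-.03)
p=get_state()['position']; print(proj('side',[p+[.003,0,-.102]]))
print(reds('side',None,(320,135,400,260),2))
for st,c in reds('wrist',None,(200,80,470,260)): print(st,c,onplane('wrist',c,.01)[:2])
```

```text
t 29.8 pos [ 0.4004 -0.237   0.1892] yaw -0.0309 tilt 0.006 q7 1.93 | now x -2.52 y 6.46 | after-twist x -2.52 y 6.45 | z -0.47 twist -0.01 | w 0.0197 F [ 1.8 -0.9 -0.9]
[[350.63092045 183.95819022]]
[]
[302, 209, 16, 5, 62] [309.4, 211.3] [ 0.43381908 -0.24875111]
[405, 248, 16, 11, 67] [412.2, 252.4] [ 0.48858849 -0.13007458]
```

Emit:
arm_command(
  deltas=[
    {"x":0,"y":0,"z":-0.9,"twist":0,"jaw":1},
    {"x":0,"y":0.2,"z":-0.9,"twist":0,"jaw":1},
    {"x":-0.2,"y":0.6,"z":-0.9,"twist":0,"jaw":1},
    {"x":-0.4,"y":0.9,"z":0,"twist":0,"jaw":1},
    {"x":-0.4,"y":0.9,"z":0,"twist":0,"jaw":1},
    {"x":-0.4,"y":0.9,"z":0,"twist":0,"jaw":1},
    {"x":-0.4,"y":0.9,"z":0,"twist":0,"jaw":1},
    {"x":-0.4,"y":0.9,"z":0,"twist":0,"jaw":1},
  ],
)

```text
time: 30.52
position: [0.4922, -0.0258, 0.2894]
ee_rot: [-0.047, -3.14, -0.0]
wrist_force: [0.8, 0.4, -1.2]
grip_width: 0.0197
grasp_force: 39.9
```

Emit:
arm_command(
  deltas=[
    {"x":-0.3,"y":0.76,"z":0,"twist":0,"jaw":1},
    {"x":0,"y":0.4,"z":0.3,"twist":0,"jaw":1},
    {"x":0,"y":0,"z":0.7,"twist":0,"jaw":1},
    {"x":0,"y":0,"z":0.7,"twist":0,"jaw":1},
    {"x":0,"y":0,"z":0.4,"twist":0,"jaw":1},
    {"x":0,"y":0,"z":0.1,"twist":0,"jaw":1},
    {"x":0,"y":0,"z":0,"twist":0,"jaw":1},
    {"x":0,"y":0,"z":0,"twist":0,"jaw":1},
  ],
)

```text
time: 31.18
position: [0.5056, 0.0181, 0.2031]
ee_rot: [-0.048, -3.141, 0.0]
wrist_force: [-0.0, 0.0, -0.8]
grip_width: 0.0196
grasp_force: 39.9
```

Run:
```python
from h import *
get_image('side')
to(.5375,.0172,.208,-.03)
get_image('top')
for r in trace('tray','top')[:1]: print(r['location'])
```

```text
t 31.2 pos [0.506  0.0182 0.2037] yaw -0.0306 tilt 0.001 q7 1.44 | now x -0.79 y -0.00 | after-twist x -0.79 y -0.00 | z -0.11 twist -0.01 | w 0.0197 F [-0.2 -0.2 -1. ]
[247.7, 385.9]
```

Emit:
arm_command(
  deltas=[
    {"x":0,"y":0,"z":-0.1,"twist":0,"jaw":1},
    {"x":-0.15,"y":0,"z":0,"twist":0,"jaw":1},
    {"x":-0.16,"y":0,"z":0,"twist":0,"jaw":1},
    {"x":-0.16,"y":0,"z":0,"twist":0,"jaw":1},
    {"x":-0.15,"y":0,"z":0,"twist":0,"jaw":1},
    {"x":-0.15,"y":0,"z":0,"twist":0,"jaw":1},
    {"x":0,"y":0,"z":0,"twist":0,"jaw":1},
    {"x":0,"y":0,"z":0,"twist":0,"jaw":1},
  ],
)

```text
time: 32.0
position: [0.5363, 0.0171, 0.2065]
ee_rot: [-0.048, -3.141, 0.001]
wrist_force: [-0.0, 0.1, -1.0]
grip_width: 0.0194
grasp_force: 39.9
```

Emit:
arm_command(
  deltas=[
    {"x":0,"y":0,"z":-0.1,"twist":0,"jaw":1},
    {"x":0,"y":0,"z":-0.1,"twist":0,"jaw":1},
    {"x":0,"y":0,"z":-0.1,"twist":0,"jaw":1},
    {"x":0,"y":0,"z":-0.2,"twist":0,"jaw":1},
    {"x":0,"y":0,"z":-0.3,"twist":0,"jaw":1},
    {"x":0,"y":0,"z":-0.5,"twist":0,"jaw":1},
    {"x":0,"y":0,"z":-0.6,"twist":0,"jaw":1},
    {"x":0,"y":0,"z":-0.3,"twist":0,"jaw":1},
  ],
)

```text
time: 32.67
position: [0.5373, 0.0172, 0.299]
ee_rot: [0.048, 3.137, 0.002]
wrist_force: [0.2, -0.1, -2.1]
grip_width: 0.02
grasp_force: 39.9
```

Run:
```python
from h import *
to(.4224,-.270,.134,-.03)
print(reds('side',None,(290,160,320,280),2), proj('side',[[.5468,.0169,.113],[.5468,.0169,.195]]))
for r in trace('clip_1','side')[:5]: print(r['conf'],r['location'],r['pixels'].sum())
```

```text
t 32.7 pos [0.5373 0.0172 0.299 ] yaw -0.0306 tilt 0.005 q7 1.46 | now x 2.65 y -7.26 | after-twist x 2.65 y -7.26 | z 4.12 twist -0.01 | w 0.0200 F [ 0.2 -0.1 -2.1]
[([304, 177, 2, 3, 5], [304.4, 177.8])] [[305.58057393 207.72373156]
 [305.79770014 180.03284741]]
0.39 [188.9, 305.4] 23
```

Emit:
arm_command(
  deltas=[
    {"x":0.2,"y":-0.3,"z":0,"twist":0,"jaw":1},
    {"x":0.4,"y":-0.7,"z":0,"twist":0,"jaw":1},
    {"x":0.4,"y":-0.8,"z":0,"twist":0,"jaw":1},
    {"x":0.4,"y":-0.8,"z":0,"twist":0,"jaw":1},
    {"x":0.4,"y":-0.8,"z":0,"twist":0,"jaw":1},
    {"x":0.4,"y":-0.8,"z":0,"twist":0,"jaw":1},
    {"x":0.2,"y":-0.8,"z":0,"twist":0,"jaw":1},
    {"x":0.2,"y":-0.8,"z":0,"twist":0,"jaw":1},
  ],
)

```text
time: 33.43
position: [0.4231, -0.2131, 0.2938]
ee_rot: [-0.048, -3.141, -0.002]
wrist_force: [1.7, 0.6, -2.3]
grip_width: 0.0194
grasp_force: 39.9
```

Emit:
arm_command(
  deltas=[
    {"x":0,"y":-0.8,"z":0,"twist":0,"jaw":1},
    {"x":0,"y":-0.46,"z":0,"twist":0,"jaw":1},
    {"x":0,"y":0,"z":0.4,"twist":0,"jaw":1},
    {"x":0,"y":0,"z":0.6,"twist":0,"jaw":1},
    {"x":0,"y":0,"z":0.8,"twist":0,"jaw":1},
    {"x":0,"y":0,"z":0.6,"twist":0,"jaw":1},
    {"x":0,"y":0,"z":0.2,"twist":0,"jaw":1},
    {"x":0,"y":0,"z":0,"twist":0,"jaw":1},
  ],
)

```text
time: 34.1
position: [0.4216, -0.2613, 0.1886]
ee_rot: [-0.048, -3.137, -0.002]
wrist_force: [0.0, -0.7, -1.8]
grip_width: 0.0196
grasp_force: 39.9
```

Run:
```python
from h import *
to(.4224,-.270,.134,-.03)
tray()
```

```text
t 34.1 pos [ 0.4216 -0.2613  0.1886] yaw -0.0308 tilt 0.005 q7 2.04 | now x -0.03 y -0.22 | after-twist x -0.03 y -0.22 | z 1.36 twist -0.01 | w 0.0196 F [ 0.  -0.7 -1.8]
tray 0.73 [170.6, 374.2] (286, 111, 186, 130) ((424.53662109375, -201.40382385253906), (187.54844665527344, 126.53726959228516), 81.31302642822266)
clip 0.95 [199.9, 320.6] 443 [ 0.44829362 -0.26227416]
clip 0.9 [218.6, 427.1] 372 [ 0.47484121 -0.13916032]
clip 0.76 [208.3, 345.4] 210 [ 0.45928324 -0.23405205]
clip 0.58 [210.0, 327.7] 197 [ 0.46072708 -0.25447048]
```

Emit:
arm_command(
  deltas=[
    {"x":0,"y":-0.25,"z":0.4,"twist":0,"jaw":1},
    {"x":0,"y":0,"z":0.5,"twist":0,"jaw":1},
    {"x":0,"y":0,"z":0.3,"twist":0,"jaw":1},
    {"x":0,"y":0,"z":0.15,"twist":0,"jaw":1},
    {"x":0,"y":0,"z":0.1,"twist":0,"jaw":1},
    {"x":0,"y":0,"z":0,"twist":0,"jaw":1},
    {"x":0,"y":0,"z":0,"twist":0,"jaw":1},
    {"x":0.1,"y":0,"z":0,"twist":0,"jaw":1},
  ],
)

```text
time: 34.92
position: [0.4204, -0.2719, 0.1339]
ee_rot: [0.047, 3.14, -0.001]
wrist_force: [-0.9, 0.1, -0.4]
grip_width: 0.0194
grasp_force: 39.9
```

Emit:
arm_command(
  deltas=[
    {"x":0.1,"y":0,"z":0,"twist":0,"jaw":1},
    {"x":0.1,"y":0,"z":0,"twist":0,"jaw":1},
    {"x":0.1,"y":0,"z":0,"twist":0,"jaw":1},
    {"x":0.1,"y":0,"z":0,"twist":0,"jaw":1},
    {"x":0.1,"y":0,"z":0,"twist":0,"jaw":1},
    {"x":0.1,"y":0,"z":0,"twist":0,"jaw":1},
    {"x":0.1,"y":0,"z":0,"twist":0,"jaw":1},
    {"x":0,"y":0,"z":0,"twist":0,"jaw":1},
  ],
)

```text
time: 35.58
position: [0.3905, -0.2709, 0.1328]
ee_rot: [-0.049, -3.141, -0.001]
wrist_force: [-0.9, 0.8, -0.5]
grip_width: 0.02
grasp_force: 39.9
```

Emit:
arm_command(
  deltas=[
    {"x":0,"y":0,"z":-0.5,"twist":0,"jaw":1},
    {"x":0,"y":0,"z":-0.8,"twist":0,"jaw":1},
    {"x":0,"y":0,"z":-0.8,"twist":0,"jaw":1},
    {"x":0,"y":0,"z":-0.8,"twist":0,"jaw":1},
    {"x":0,"y":0.3,"z":-0.8,"twist":0,"jaw":1},
    {"x":0,"y":0.5,"z":0,"twist":0,"jaw":1},
    {"x":0,"y":0.3,"z":0,"twist":0,"jaw":1},
    {"x":0,"y":0,"z":0,"twist":0,"jaw":1},
  ],
)

```text
time: 36.25
position: [0.3934, -0.2244, 0.2812]
ee_rot: [0.043, 3.14, 0.002]
wrist_force: [0.1, 1.1, -2.1]
grip_width: 0.0193
grasp_force: 39.9
```

Run:
```python
from h import *
to(.4224,-.270,.134,-.03)
p=get_state()['position']; print(proj('side',[p+[.003,0,-.102]]))
print(reds('side',None,(320,120,400,260),2))
tray()
for st,c in reds('wrist',None,(200,80,500,260)): print(st,c,onplane('wrist',c,.01)[:2])
save('wrist','w9')
cv2.imwrite('pics/w9c.png',cv2.resize(cv2.imread('pics/w9.png')[80:260,240:480],None,fx=3.3,fy=3.3,interpolation=cv2.INTER_CUBIC))
```

```text
t 36.2 pos [ 0.3934 -0.2244  0.2812] yaw -0.0271 tilt 0.001 q7 1.86 | now x -0.76 y -1.12 | after-twist x -0.76 y -1.12 | z 3.68 twist 0.04 | w 0.0193 F [ 0.1  1.1 -2.1]
[[354.40261051 158.39107784]]
[([320, 120, 10, 13, 68], [323.1, 125.6]), ([330, 131, 7, 4, 16], [332.9, 132.4]), ([342, 134, 3, 1, 3], [343.0, 134.0])]
tray 0.84 [177.9, 337.1] (269, 131, 143, 101) ((419.05718994140625, -203.856201171875), (184.27786254882812, 124.86534118652344), 81.12228393554688)
clip 0.8 [215.0, 381.9] 284 [ 0.46899906 -0.14035335]
clip 0.73 [201.8, 321.8] 383 [ 0.44614771 -0.22707053]
clip 0.59 [214.8, 330.8] 173 [ 0.4663508  -0.21460567]
[307, 209, 10, 5, 40] [311.9, 211.3] [ 0.45938971 -0.24179077]
[324, 208, 14, 10, 80] [329.0, 212.8] [ 0.46246493 -0.21720254]
[382, 225, 13, 8, 41] [387.4, 228.2] [ 0.48911057 -0.13217581]
```

View pics/w9c.png

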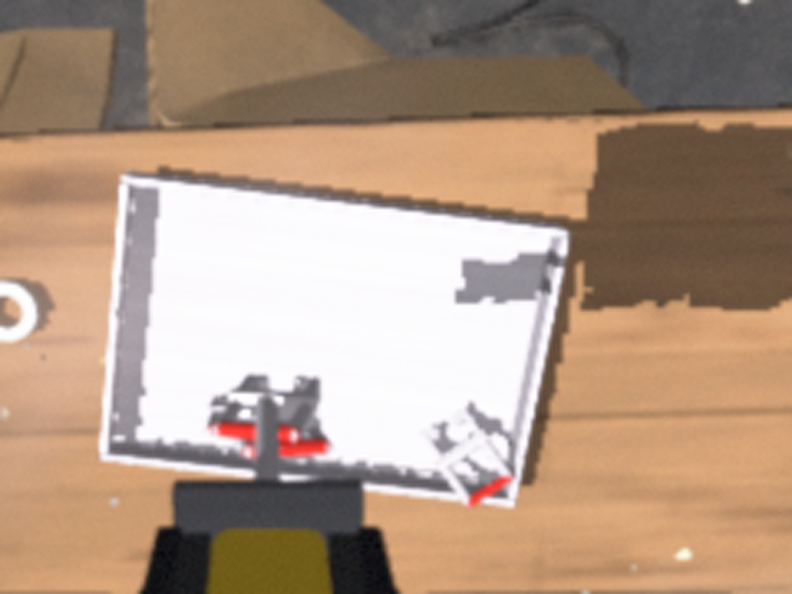

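Emit:
arm_command(
  deltas=[
    {"x":0,"y":0,"z":0,"twist":0.6,"jaw":1},
    {"x":0,"y":0,"z":0,"twist":1,"jaw":1},
    {"x":0,"y":0,"z":0,"twist":1,"jaw":1},
    {"x":0,"y":0,"z":0,"twist":1,"jaw":1},
    {"x":0,"y":0,"z":0,"twist":1,"jaw":1},
    {"x":0,"y":0,"z":0,"twist":1,"jaw":1},
    {"x":0,"y":0,"z":0,"twist":1,"jaw":1},
    {"x":0,"y":0,"z":0,"twist":1,"jaw":1},
  ],
)

```text
time: 37.22
position: [0.3925, -0.2274, 0.2806]
ee_rot: [-0.993, -2.98, 0.0]
wrist_force: [-0.0, 0.1, -1.9]
grip_width: 0.0193
grasp_force: 39.9
```

Emit:
arm_command(
  deltas=[
    {"x":0,"y":0,"z":0,"twist":1,"jaw":1},
    {"x":0,"y":0,"z":0,"twist":1,"jaw":1},
    {"x":0,"y":0,"z":0,"twist":1,"jaw":1},
    {"x":0,"y":0,"z":0,"twist":1,"jaw":1},
    {"x":0,"y":0,"z":0,"twist":1,"jaw":1},
    {"x":0,"y":0,"z":0,"twist":1,"jaw":1},
    {"x":0,"y":0,"z":0,"twist":1,"jaw":1},
    {"x":0,"y":0,"z":0,"twist":1,"jaw":1},
  ],
)

```text
time: 37.88
position: [0.3925, -0.2274, 0.2806]
ee_rot: [-1.88, -2.516, 0.001]
wrist_force: [-0.1, 0.6, -2.4]
grip_width: 0.0194
grasp_force: 39.9
```

Emit:
arm_command(
  deltas=[
    {"x":0,"y":0,"z":0,"twist":1,"jaw":1},
    {"x":0,"y":0,"z":0,"twist":1,"jaw":1},
    {"x":0,"y":0,"z":0,"twist":1,"jaw":1},
    {"x":0,"y":0,"z":0,"twist":1,"jaw":1},
    {"x":0,"y":0,"z":0,"twist":1,"jaw":1},
    {"x":0,"y":0,"z":0,"twist":0.6,"jaw":1},
    {"x":0,"y":0,"z":0,"twist":0,"jaw":1},
    {"x":0,"y":0,"z":0,"twist":0,"jaw":1},
  ],
)

```text
time: 38.55
position: [0.3925, -0.2273, 0.2807]
ee_rot: [-2.386, -2.043, 0.001]
wrist_force: [-0.6, -0.8, -1.8]
grip_width: 0.0196
grasp_force: 39.9
```

Run:
```python
from h import *
to(.423,-.1269,.1335,-1.724)
tray()
for st,c in reds('wrist',None,(100,80,500,260)): print(st,c,onplane('wrist',c,.01)[:2])
get_image('top')
for r in trace('tray','top')[:1]: print(r['location'])
```

```text
t 38.5 pos [ 0.3925 -0.2273  0.2807] yaw -1.7255 tilt 0.001 q7 0.20 | now x 2.60 y 0.37 | after-twist x 2.60 y 0.37 | z 3.68 twist -0.02 | w 0.0196 F [-0.6 -0.8 -1.8]
tray 0.55 [138.2, 338.5] (291, 74, 97, 138) ((419.7370300292969, -203.9259490966797), (183.02284240722656, 122.98441314697266), 81.25164794921875)
clip 0.82 [204.7, 312.5] 375 [ 0.37216947 -0.2806456 ]
clip 0.71 [171.6, 363.6] 142 [ 0.45040216 -0.2437612 ]
clip 0.61 [92.2, 371.8] 455 [ 0.4728348  -0.14142688]
clip 0.54 [212.9, 330.2] 103 [ 0.39552943 -0.29694655]
[376, 80, 12, 12, 54] [381.3, 85.8] [ 0.48544792 -0.1355456 ]
[362, 168, 4, 16, 43] [363.4, 176.0] [ 0.44925759 -0.24940869]
[305, 209, 13, 5, 55] [311.2, 210.8] [ 0.36900745 -0.28878716]
[324, 209, 15, 9, 80] [330.1, 214.3] [ 0.39515634 -0.29828615]
[245.1, 380.3]
```

Emit:
arm_command(
  deltas=[
    {"x":0.4,"y":0.1,"z":0,"twist":0,"jaw":1},
    {"x":0.7,"y":0.1,"z":0,"twist":0,"jaw":1},
    {"x":0.7,"y":0.1,"z":0,"twist":0,"jaw":1},
    {"x":0.56,"y":0.07,"z":0,"twist":0,"jaw":1},
    {"x":0.2,"y":0,"z":0.4,"twist":0,"jaw":1},
    {"x":0,"y":0,"z":0.6,"twist":0,"jaw":1},
    {"x":0,"y":0,"z":0.7,"twist":0,"jaw":1},
    {"x":0,"y":0,"z":0.7,"twist":0,"jaw":1},
  ],
)

```text
time: 39.52
position: [0.4235, -0.1278, 0.1841]
ee_rot: [2.385, 2.043, 0.002]
wrist_force: [0.1, -0.5, -2.2]
grip_width: 0.02
grasp_force: 39.9
```

Emit:
arm_command(
  deltas=[
    {"x":0,"y":0,"z":0.5,"twist":0,"jaw":1},
    {"x":0,"y":0,"z":0.2,"twist":0,"jaw":1},
    {"x":0,"y":0,"z":0,"twist":0,"jaw":1},
    {"x":0,"y":0,"z":0,"twist":0,"jaw":1},
    {"x":0,"y":0,"z":0,"twist":0,"jaw":1},
    {"x":0,"y":0,"z":0,"twist":0,"jaw":1},
    {"x":0,"y":0,"z":0,"twist":0,"jaw":1},
    {"x":0,"y":0,"z":0,"twist":0,"jaw":1},
  ],
)

```text
time: 40.18
position: [0.4236, -0.1281, 0.1576]
ee_rot: [2.387, 2.042, 0.002]
wrist_force: [-0.7, 0.7, -1.1]
grip_width: 0.0195
grasp_force: 39.9
```

Run:
```python
from h import *
to(.4215,-.128,.1335,-1.724)
```

```text
t 40.2 pos [ 0.4236 -0.1281  0.1576] yaw -1.7264 tilt 0.001 q7 0.01 | now x -0.01 y -0.05 | after-twist x -0.01 y -0.05 | z 0.60 twist -0.03 | w 0.0195 F [-0.7  0.7 -1.1]
```

Emit:
arm_command(
  deltas=[
    {"x":0,"y":0,"z":0.25,"twist":0,"jaw":1},
    {"x":0,"y":0,"z":0.2,"twist":0,"jaw":1},
    {"x":0,"y":0,"z":0.15,"twist":0,"jaw":1},
    {"x":0,"y":0,"z":0,"twist":0,"jaw":1},
    {"x":0,"y":0,"z":0,"twist":0,"jaw":1},
    {"x":0.1,"y":0,"z":0,"twist":0,"jaw":1},
    {"x":0.1,"y":0,"z":0,"twist":0,"jaw":1},
    {"x":0.1,"y":0,"z":0,"twist":0,"jaw":1},
  ],
)

```text
time: 40.85
position: [0.4251, -0.1157, 0.1327]
ee_rot: [-2.387, -2.042, 0.0]
wrist_force: [-1.1, -0.8, -0.1]
grip_width: 0.0197
grasp_force: 39.9
```

Emit:
arm_command(
  deltas=[
    {"x":0.1,"y":0,"z":0,"twist":0,"jaw":1},
    {"x":0.1,"y":0,"z":0,"twist":0,"jaw":1},
    {"x":0.1,"y":0,"z":0,"twist":0,"jaw":1},
    {"x":0.1,"y":0,"z":0,"twist":0,"jaw":1},
    {"x":0.15,"y":0,"z":0,"twist":0,"jaw":1},
    {"x":0.15,"y":0,"z":0,"twist":0,"jaw":1},
    {"x":0.1,"y":0,"z":0,"twist":0,"jaw":1},
    {"x":0,"y":0,"z":0,"twist":0,"jaw":1},
  ],
)

```text
time: 41.52
position: [0.4302, -0.0835, 0.1328]
ee_rot: [-2.386, -2.044, -0.0]
wrist_force: [0.8, 0.4, -0.6]
grip_width: 0.0196
grasp_force: 39.9
```

Emit:
arm_command(
  deltas=[
    {"x":0,"y":0,"z":-0.5,"twist":0,"jaw":1},
    {"x":0,"y":0,"z":-0.8,"twist":0,"jaw":1},
    {"x":0,"y":0,"z":-0.8,"twist":0,"jaw":1},
    {"x":0,"y":0,"z":-0.8,"twist":0,"jaw":1},
    {"x":0,"y":0,"z":-0.8,"twist":0,"jaw":1},
    {"x":0,"y":0,"z":-0.5,"twist":0,"jaw":1},
    {"x":0,"y":0,"z":0,"twist":0,"jaw":1},
    {"x":0,"y":0,"z":0,"twist":0,"jaw":1},
  ],
)

```text
time: 42.18
position: [0.4305, -0.0847, 0.3016]
ee_rot: [2.387, 2.041, 0.002]
wrist_force: [1.0, 0.4, -1.6]
grip_width: 0.0197
grasp_force: 39.9
```

Run:
```python
from h import *
to(.4215,-.128,.1335,-1.724)
tray()
for st,c in reds('wrist',None,(100,20,500,270)): print(st,c,onplane('wrist',c,.01)[:2])
```

```text
t 42.2 pos [ 0.4305 -0.0847  0.3016] yaw -1.7266 tilt 0.002 q7 -0.12 | now x -1.10 y -0.05 | after-twist x -1.10 y -0.06 | z 4.20 twist -0.03 | w 0.0197 F [ 1.   0.4 -1.6]
tray 0.68 [171.7, 435.5] (418, 138, 45, 122) ((598.2962646484375, -168.04376220703125), (59.420166015625, 183.15281677246094), 0.5604577660560608)
clip 0.64 [203.5, 309.4] 65 [ 0.40251298 -0.14149879]
clip 0.54 [198.9, 350.4] 273 [ 0.464185   -0.14384442]
clip 0.43 [198.4, 321.8] 141 [ 0.42212611 -0.13647741]
[100, 163, 18, 54, 470] [105.7, 195.6] [ 0.10592728 -0.08203958]
[358, 191, 11, 10, 34] [363.0, 195.5] [ 0.48316398 -0.14087304]
[323, 200, 9, 3, 21] [326.7, 200.7] [ 0.42884003 -0.14054216]
[311, 208, 7, 2, 13] [314.2, 208.5] [ 0.40846525 -0.14976389]
```

Emit:
arm_command(
  deltas=[
    {"x":0,"y":-0.5,"z":0,"twist":0,"jaw":1},
    {"x":0,"y":-0.5,"z":0,"twist":0,"jaw":1},
    {"x":0,"y":-0.5,"z":0,"twist":0,"jaw":1},
    {"x":0,"y":-0.5,"z":0,"twist":0,"jaw":1},
    {"x":0,"y":0,"z":0,"twist":0,"jaw":1},
    {"x":0,"y":0,"z":0,"twist":0,"jaw":1},
    {"x":0,"y":0,"z":0,"twist":0,"jaw":1},
    {"x":0,"y":0,"z":0,"twist":0,"jaw":1},
  ],
)

```text
time: 43.05
position: [0.3514, -0.0722, 0.3005]
ee_rot: [-2.387, -2.042, 0.001]
wrist_force: [-0.0, -0.5, -1.8]
grip_width: 0.0198
grasp_force: 39.9
```

Run:
```python
from h import *
to(.4215,-.128,.1335,-1.724)
tray()
for st,c in reds('wrist',None,(100,20,500,300)): print(st,c,onplane('wrist',c,.01)[:2])
```

```text
t 43.0 pos [ 0.3514 -0.0722  0.3005] yaw -1.7266 tilt 0.001 q7 -0.19 | now x -1.11 y 1.95 | after-twist x -1.11 y 1.94 | z 4.18 twist -0.03 | w 0.0198 F [-0.  -0.5 -1.8]
tray 0.64 [221.5, 380.5] (339, 182, 85, 85) ((424.3402404785156, -179.59043884277344), (137.5706329345703, 123.48294067382812), 81.58625793457031)
clip 0.77 [198.1, 407.4] 356 [ 0.47088898 -0.14382619]
clip 0.55 [257.5, 397.4] 37 [ 0.44788102 -0.23996273]
clip 0.54 [204.7, 371.2] 168 [ 0.41631367 -0.14576714]
clip 0.45 [197.0, 377.7] 182 [ 0.42721056 -0.1352401 ]
[100, 52, 71, 173, 6302] [128.3, 151.2] [ 0.08315505 -0.01183098]
[414, 191, 10, 10, 40] [418.2, 195.6] [ 0.48653496 -0.1417403 ]
[375, 199, 14, 4, 31] [381.5, 200.5] [ 0.43196155 -0.14089165]
[368, 207, 14, 3, 30] [374.8, 208.4] [ 0.42078226 -0.15172836]
```

Emit:
arm_command(
  deltas=[
    {"x":0.5,"y":0.17,"z":0,"twist":0,"jaw":1},
    {"x":0.9,"y":0.17,"z":0,"twist":0,"jaw":1},
    {"x":0.9,"y":0.17,"z":0,"twist":0,"jaw":1},
    {"x":0.9,"y":0.17,"z":0,"twist":0,"jaw":1},
    {"x":0.9,"y":0.17,"z":0,"twist":0,"jaw":1},
    {"x":0.9,"y":0.17,"z":0,"twist":0,"jaw":1},
    {"x":0.9,"y":0.17,"z":0,"twist":0,"jaw":1},
    {"x":0.9,"y":0.1,"z":0,"twist":0,"jaw":1},
  ],
)

```text
time: 43.92
position: [0.4449, 0.1904, 0.3004]
ee_rot: [-2.388, -2.042, 0.001]
wrist_force: [0.7, -0.1, -0.6]
grip_width: 0.0196
grasp_force: 39.9
```

Emit:
arm_command(
  deltas=[
    {"x":0.9,"y":0,"z":0,"twist":0,"jaw":1},
    {"x":0.9,"y":0,"z":0,"twist":0,"jaw":1},
    {"x":0.9,"y":0,"z":0,"twist":0,"jaw":1},
    {"x":0.9,"y":0,"z":0,"twist":0,"jaw":1},
    {"x":0.9,"y":0,"z":0,"twist":0,"jaw":1},
    {"x":0.9,"y":0,"z":0,"twist":0,"jaw":1},
    {"x":0,"y":0,"z":0,"twist":-1,"jaw":1},
    {"x":0,"y":0,"z":0,"twist":-1,"jaw":1},
  ],
)

```text
time: 44.58
position: [0.4767, 0.4047, 0.2989]
ee_rot: [-2.208, -2.233, 0.004]
wrist_force: [0.5, -0.5, -0.9]
grip_width: 0.0195
grasp_force: 39.9
```

Emit:
arm_command(
  deltas=[
    {"x":0,"y":0,"z":0,"twist":-1,"jaw":1},
    {"x":0,"y":0,"z":0,"twist":-1,"jaw":1},
    {"x":0,"y":0,"z":0,"twist":-1,"jaw":1},
    {"x":0,"y":0,"z":0,"twist":-1,"jaw":1},
    {"x":0,"y":0,"z":0,"twist":-1,"jaw":1},
    {"x":0,"y":0,"z":0,"twist":-1,"jaw":1},
    {"x":0,"y":0,"z":0,"twist":-1,"jaw":1},
    {"x":0,"y":0,"z":0,"twist":-1,"jaw":1},
  ],
)

```text
time: 45.25
position: [0.4778, 0.4021, 0.3002]
ee_rot: [-1.398, -2.813, 0.001]
wrist_force: [0.4, -0.3, -1.0]
grip_width: 0.0197
grasp_force: 39.9
```

Emit:
arm_command(
  deltas=[
    {"x":0,"y":0,"z":0,"twist":-1,"jaw":1},
    {"x":0,"y":0,"z":0,"twist":-1,"jaw":1},
    {"x":0,"y":0,"z":0,"twist":-1,"jaw":1},
    {"x":0,"y":0,"z":0,"twist":-1,"jaw":1},
    {"x":0,"y":0,"z":0,"twist":-1,"jaw":1},
    {"x":0,"y":0,"z":0,"twist":-1,"jaw":1},
    {"x":0,"y":0,"z":0,"twist":-1,"jaw":1},
    {"x":0,"y":0,"z":0,"twist":-1,"jaw":1},
  ],
)

```text
time: 45.92
position: [0.4778, 0.4021, 0.3001]
ee_rot: [-0.442, -3.11, 0.001]
wrist_force: [1.0, -0.2, -1.5]
grip_width: 0.0195
grasp_force: 39.9
```

Emit:
arm_command(
  deltas=[
    {"x":0,"y":0,"z":0,"twist":-1,"jaw":1},
    {"x":0,"y":0,"z":0,"twist":-1,"jaw":1},
    {"x":0,"y":0,"z":0,"twist":-1,"jaw":1},
    {"x":0,"y":0,"z":0,"twist":-1,"jaw":1},
    {"x":0,"y":0,"z":0,"twist":-1,"jaw":1},
    {"x":0,"y":0,"z":0,"twist":-1,"jaw":1},
    {"x":0,"y":0,"z":0,"twist":-1,"jaw":1},
    {"x":0,"y":0,"z":0,"twist":-0.8,"jaw":1},
  ],
)

```text
time: 46.58
position: [0.4778, 0.4021, 0.3002]
ee_rot: [0.534, -3.095, 0.0]
wrist_force: [0.4, 1.0, -0.9]
grip_width: 0.0197
grasp_force: 39.9
```

Run:
```python
from h import *
get_image('top');get_image('top')
to(.4805,.407,.128,.335)
```

```text
t 46.7 pos [0.4778 0.402  0.3002] yaw 0.3387 tilt 0.001 q7 1.06 | now x -0.11 y 0.09 | after-twist x -0.11 y 0.09 | z 4.30 twist 0.05 | w 0.0193 F [-0.2 -0.4 -1.2]
```

Emit:
arm_command(
  deltas=[
    {"x":-0.11,"y":0.09,"z":0,"twist":0.03,"jaw":1},
    {"x":0,"y":0,"z":0.3,"twist":0,"jaw":1},
    {"x":0,"y":0,"z":0.6,"twist":0,"jaw":1},
    {"x":0,"y":0,"z":0.6,"twist":0,"jaw":1},
    {"x":0,"y":0,"z":0.6,"twist":0,"jaw":1},
    {"x":0,"y":0,"z":0.6,"twist":0,"jaw":1},
    {"x":0,"y":0,"z":0.6,"twist":0,"jaw":1},
    {"x":0,"y":0,"z":0.3,"twist":0,"jaw":1},
  ],
)

```text
time: 47.35
position: [0.4797, 0.4052, 0.1527]
ee_rot: [0.521, -3.094, 0.005]
wrist_force: [0.1, -3.5, 1.6]
grip_width: 0.0201
grasp_force: 40.0
```

Emit:
arm_command(
  deltas=[
    {"x":0,"y":0,"z":0.2,"twist":0,"jaw":1},
    {"x":0,"y":0,"z":0.2,"twist":0,"jaw":1},
    {"x":0,"y":0,"z":0.1,"twist":0,"jaw":1},
    {"x":0,"y":0,"z":0.1,"twist":0,"jaw":1},
    {"x":0,"y":0,"z":0,"twist":0,"jaw":1},
    {"x":0,"y":0,"z":0,"twist":0,"jaw":1},
    {"x":0,"y":0,"z":0,"twist":0,"jaw":1},
    {"x":0,"y":0,"z":0,"twist":0,"jaw":1},
  ],
)

```text
time: 48.02
position: [0.4815, 0.4057, 0.1329]
ee_rot: [-0.521, 3.097, -0.002]
wrist_force: [2.9, -4.4, -4.4]
grip_width: 0.0195
grasp_force: 40.0
```

Run:
```python
from h import *
get_image('side')
to(.4805,.407,.128,.335)
```

```text
t 48.1 pos [0.4815 0.4057 0.1329] yaw 0.3334 tilt 0.002 q7 1.02 | now x 0.01 y 0.04 | after-twist x 0.01 y 0.04 | z 0.12 twist -0.02 | w 0.0198 F [ 2.5 -4.5 -4.2]
```

Emit:
arm_command(
  deltas=[
    {"x":0,"y":-0.08,"z":0,"twist":0,"jaw":1},
    {"x":0,"y":0,"z":0.06,"twist":0,"jaw":1},
    {"x":0,"y":0,"z":0.06,"twist":0,"jaw":1},
    {"x":0,"y":0,"z":0.0,"twist":0,"jaw":1},
    {"x":0,"y":0,"z":0,"twist":0,"jaw":1},
    {"x":0,"y":0,"z":0,"twist":0,"jaw":1},
    {"x":0,"y":0,"z":0,"twist":0,"jaw":1},
    {"x":0,"y":0,"z":0,"twist":0,"jaw":1},
  ],
)

```text
time: 48.73
position: [0.4815, 0.4041, 0.1282]
ee_rot: [-0.524, 3.097, 0.001]
wrist_force: [-0.5, 0.8, 0.5]
grip_width: 0.0196
grasp_force: 40.0
```

Run:
```python
from h import *
get_image('side')
to(.4805,.407,.128,.335)
```

```text
t 48.8 pos [0.4815 0.4041 0.1282] yaw 0.3354 tilt 0.000 q7 1.03 | now x 0.00 y 0.08 | after-twist x 0.00 y 0.08 | z 0.01 twist 0.01 | w 0.0197 F [0.3 0.3 1.6]
```

Emit:
arm_command(
  deltas=[
    {"x":0,"y":0,"z":0,"twist":0,"jaw":0.4},
    {"x":0,"y":0,"z":0,"twist":0,"jaw":0.4},
    {"x":0,"y":0,"z":0,"twist":0,"jaw":0.4},
    {"x":0,"y":0,"z":0,"twist":0,"jaw":0.4},
    {"x":0,"y":0,"z":-0.4,"twist":0,"jaw":0.4},
    {"x":0,"y":0,"z":-0.8,"twist":0,"jaw":0.4},
    {"x":0,"y":0,"z":-0.9,"twist":0,"jaw":0.4},
    {"x":0,"y":0,"z":-0.9,"twist":0,"jaw":0.4},
  ],
)

```text
time: 49.45
position: [0.4812, 0.4034, 0.2491]
ee_rot: [0.524, -3.096, 0.001]
wrist_force: [1.3, 0.3, 0.5]
grip_width: 0.0516
grasp_force: 0.0
```

Emit:
arm_command(
  deltas=[
    {"x":0,"y":0,"z":-0.9,"twist":0.5,"jaw":0.4},
    {"x":0,"y":0,"z":-0.9,"twist":1,"jaw":0.4},
    {"x":0,"y":0,"z":0,"twist":1,"jaw":0.4},
    {"x":0,"y":0,"z":0,"twist":1,"jaw":0.4},
    {"x":0,"y":0,"z":0,"twist":1,"jaw":0.4},
    {"x":0,"y":0,"z":0,"twist":1,"jaw":0.4},
    {"x":0,"y":0,"z":0,"twist":1,"jaw":0.4},
    {"x":0,"y":0,"z":0,"twist":1,"jaw":0.4},
  ],
)

```text
time: 50.12
position: [0.4816, 0.4037, 0.32]
ee_rot: [-0.421, -3.113, 0.0]
wrist_force: [0.5, -0.9, 0.3]
grip_width: 0.0524
grasp_force: 0.0
```

Emit:
arm_command(
  deltas=[
    {"x":0,"y":0,"z":0,"twist":1,"jaw":0.1},
    {"x":0,"y":0,"z":0,"twist":1,"jaw":0.1},
    {"x":0,"y":0,"z":0,"twist":1,"jaw":0.1},
    {"x":0,"y":0,"z":0,"twist":1,"jaw":0.1},
    {"x":0,"y":0,"z":0,"twist":1,"jaw":0.1},
    {"x":0,"y":0,"z":0,"twist":1,"jaw":0.1},
    {"x":0,"y":0,"z":0,"twist":1,"jaw":0.1},
    {"x":0,"y":0,"z":0,"twist":1,"jaw":0.1},
  ],
)

```text
time: 50.78
position: [0.4816, 0.4037, 0.32]
ee_rot: [1.379, 2.823, -0.0]
wrist_force: [-0.7, -0.1, -0.7]
grip_width: 0.0778
grasp_force: 0.0
```

Emit:
arm_command(
  deltas=[
    {"x":0,"y":0,"z":0,"twist":1,"jaw":0.1},
    {"x":0,"y":0,"z":0,"twist":1,"jaw":0.1},
    {"x":0,"y":0,"z":0,"twist":1,"jaw":0.1},
    {"x":0,"y":0,"z":0,"twist":1,"jaw":0.1},
    {"x":0,"y":0,"z":0,"twist":1,"jaw":0.1},
    {"x":0,"y":0,"z":0,"twist":1,"jaw":0.1},
    {"x":0,"y":0,"z":0,"twist":1,"jaw":0.1},
    {"x":0,"y":0,"z":0,"twist":0.7,"jaw":0.1},
  ],
)

```text
time: 51.45
position: [0.4816, 0.4038, 0.32]
ee_rot: [2.17, 2.271, -0.0]
wrist_force: [0.2, -0.7, 0.3]
grip_width: 0.0783
grasp_force: 0.0
```

Run:
```python
from h import *
to(.584,-.22,.31,-1.6)
get_image('side')
for n in ['pick','rest']:
  for r in trace(n,'side')[:1]:
    ys,xs=np.where(r['pixels']); print(n,r['conf'],r['location'],xs.min(),xs.max(),ys.min(),ys.max())
```

```text
t 51.5 pos [0.4816 0.4038 0.32  ] yaw -1.5252 tilt 0.000 q7 -0.75 | now x -15.69 y 1.85 | after-twist x -15.51 y 3.01 | z 0.25 twist 0.94 | w 0.0783 F [ 0.2 -0.7  0.3]
pick 0.71 [282.0, 332.1] 324 343 262 324
rest 0.82 [327.3, 319.5] 304 349 282 344
```

Emit:
arm_command(
  deltas=[
    {"x":0,"y":0,"z":0,"twist":0.94,"jaw":0.1},
    {"x":-0.6,"y":0.2,"z":0,"twist":0,"jaw":0.1},
    {"x":-0.9,"y":0.2,"z":0,"twist":0,"jaw":0.1},
    {"x":-0.9,"y":0.2,"z":0,"twist":0,"jaw":0.1},
    {"x":-0.9,"y":0.2,"z":0,"twist":0,"jaw":0.1},
    {"x":-0.9,"y":0.2,"z":0,"twist":0,"jaw":0.1},
    {"x":-0.9,"y":0.2,"z":0,"twist":0,"jaw":0.1},
    {"x":-0.9,"y":0.2,"z":0,"twist":0,"jaw":0.1},
  ],
)

```text
time: 52.27
position: [0.5315, 0.1606, 0.3202]
ee_rot: [2.246, 2.196, 0.001]
wrist_force: [0.5, 0.6, -0.9]
grip_width: 0.0781
grasp_force: 0.0
```

Emit:
arm_command(
  deltas=[
    {"x":-0.9,"y":0.2,"z":0,"twist":0,"jaw":0.1},
    {"x":-0.9,"y":0.2,"z":0,"twist":0,"jaw":0.1},
    {"x":-0.9,"y":0.2,"z":0,"twist":0,"jaw":0.1},
    {"x":-0.9,"y":0.2,"z":0,"twist":0,"jaw":0.1},
    {"x":-0.9,"y":0.2,"z":0,"twist":0,"jaw":0.1},
    {"x":-0.9,"y":0.2,"z":0,"twist":0,"jaw":0.1},
    {"x":-0.9,"y":0.2,"z":0,"twist":0,"jaw":0.1},
    {"x":-0.9,"y":0.2,"z":0,"twist":0,"jaw":0.1},
  ],
)

```text
time: 52.93
position: [0.5883, -0.1288, 0.3203]
ee_rot: [2.246, 2.196, 0.0]
wrist_force: [1.4, 0.2, 0.3]
grip_width: 0.0785
grasp_force: 0.0
```

Emit:
arm_command(
  deltas=[
    {"x":-0.9,"y":0.2,"z":0,"twist":0,"jaw":0.1},
    {"x":-0.9,"y":0,"z":0,"twist":0,"jaw":0.1},
    {"x":-0.9,"y":0,"z":0,"twist":0,"jaw":0.1},
    {"x":-0.8,"y":0,"z":0,"twist":0,"jaw":0.1},
    {"x":0,"y":0,"z":0,"twist":0,"jaw":0.1},
    {"x":0,"y":0,"z":0,"twist":0,"jaw":0.1},
    {"x":0,"y":0,"z":0,"twist":0,"jaw":0.1},
    {"x":0,"y":0,"z":0,"twist":0,"jaw":0.1},
  ],
)

```text
time: 53.6
position: [0.5932, -0.2656, 0.3201]
ee_rot: [-2.246, -2.196, -0.001]
wrist_force: [0.7, -0.8, 1.4]
grip_width: 0.0782
grasp_force: 0.0
```

Run:
```python
from h import *
np.set_printoptions(precision=4,suppress=True)
to(.584,-.22,.31,-1.6)
save('wrist','w10')
def rect(m,z):
    c=max(cv2.findContours(m.astype(np.uint8),0,2)[0],key=cv2.contourArea)
    P=np.array([onplane('wrist',p[0],z)[:2] for p in c]); r=cv2.minAreaRect((P*1000).astype(np.float32)); return [np.round(a,1) for a in r],cv2.boundingRect(c)
for n,z in [('base_1',.04),('roller_1',.04),('cradle',.015)]:
    for r in trace(n,'wrist')[:5]: print(n,round(r['conf'],2),np.round(r['location']),r['pixels'].sum(),rect(r['pixels'],z))
print(get_calibration('wrist')['T'][:3,3])
```

```text
t 53.6 pos [ 0.5932 -0.2656  0.3201] yaw -1.5931 tilt 0.001 q7 0.40 | now x 1.13 y -0.26 | after-twist x 1.13 y -0.26 | z 0.25 twist 0.09 | w 0.0782 F [ 0.7 -0.8  1.4]
base_1 0.91 [149. 328.] 1515 ([array([ 601.5, -241.6]), array([59.2, 47.8]), np.float64(88.7)], (309, 126, 35, 44))
base_1 0.68 [ 99. 323.] 1764 ([array([ 603.1, -181.6]), array([60.8, 49.8]), np.float64(88.7)], (308, 78, 38, 49))
cradle 0.96 [ 55. 326.] 2900 ([array([ 602.2, -150.8]), array([ 57.1, 142. ]), np.float64(0.7)], (302, 20, 45, 113))
[ 0.5958 -0.1812  0.4837]
```

Emit:
arm_command(
  deltas=[
    {"x":0.5,"y":-0.1,"z":0,"twist":0.09,"jaw":0},
    {"x":0.9,"y":-0.1,"z":0,"twist":0,"jaw":0},
    {"x":0.9,"y":-0.1,"z":0,"twist":0,"jaw":0},
    {"x":0.9,"y":-0.1,"z":0,"twist":0,"jaw":0},
    {"x":0.9,"y":0,"z":0,"twist":0,"jaw":0},
    {"x":0.9,"y":0,"z":0,"twist":0,"jaw":0},
    {"x":0.9,"y":0,"z":0,"twist":0,"jaw":0},
    {"x":0.7,"y":0,"z":0,"twist":0,"jaw":0},
  ],
)

```text
time: 54.47
position: [0.5848, 0.0011, 0.3204]
ee_rot: [-2.253, -2.189, -0.002]
wrist_force: [-0.0, 0.4, 0.1]
grip_width: 0.0868
grasp_force: 0.0
```

Emit:
arm_command(
  deltas=[
    {"x":0.43,"y":0,"z":0.4,"twist":0,"jaw":0},
    {"x":0,"y":0,"z":0.8,"twist":0,"jaw":0},
    {"x":0,"y":0,"z":0.8,"twist":0,"jaw":0},
    {"x":0,"y":0,"z":0.8,"twist":0,"jaw":0},
    {"x":0,"y":0,"z":0.8,"twist":0,"jaw":0},
    {"x":0,"y":0,"z":0.6,"twist":0,"jaw":0},
    {"x":0,"y":0,"z":0,"twist":0,"jaw":0},
    {"x":0,"y":0,"z":0,"twist":0,"jaw":0},
  ],
)

```text
time: 55.13
position: [0.585, 0.0147, 0.1517]
ee_rot: [-2.256, -2.185, 0.003]
wrist_force: [0.3, 0.3, 0.2]
grip_width: 0.0873
grasp_force: 0.0
```

Run:
```python
from h import *
np.set_printoptions(precision=4,suppress=True)
get_image('side')
to(.5828,.0158,.099,-1.6008)
print(get_calibration('wrist')['T'][:3,3])
get_image('wrist')
for r in trace('roller_1','wrist')[:4]:
    c=max(cv2.findContours(r['pixels'].astype(np.uint8),0,2)[0],key=cv2.contourArea)
    P=np.array([onplane('wrist',p[0],.1)[:2] for p in c]); print(round(r['conf'],2),np.round(r['location']),cv2.boundingRect(c),P.min(0),P.max(0))
```

```text
t 55.2 pos [0.5862 0.0147 0.1534] yaw -1.6026 tilt 0.001 q7 -0.10 | now x 0.03 y -0.09 | after-twist x 0.03 y -0.09 | z 1.36 twist -0.02 | w 0.0870 F [ 1.4 -0.2  1.1]
[0.5896 0.0995 0.3169]
0.93 [ 20. 319.] (277, 0, 81, 41) [0.5662 0.1363] [0.614  0.1583]
0.88 [109. 317.] (280, 64, 77, 91) [0.5635 0.0654] [0.6135 0.1229]
0.86 [212. 320.] (286, 173, 69, 78) [ 0.5622 -0.0075] [0.6121 0.0525]
```

Emit:
arm_command(
  deltas=[
    {"x":0.07,"y":-0.05,"z":0.3,"twist":0,"jaw":0},
    {"x":0,"y":0,"z":0.4,"twist":0,"jaw":0},
    {"x":0,"y":0,"z":0.4,"twist":0,"jaw":0},
    {"x":0,"y":0,"z":0.24,"twist":0,"jaw":0},
    {"x":0,"y":0,"z":0,"twist":0,"jaw":0},
    {"x":0,"y":0,"z":0,"twist":0,"jaw":0},
    {"x":0,"y":0,"z":0,"twist":0,"jaw":0},
    {"x":0,"y":0,"z":0,"twist":0,"jaw":0},
  ],
)

```text
time: 55.95
position: [0.5842, 0.0172, 0.0993]
ee_rot: [2.257, 2.185, 0.001]
wrist_force: [-0.7, -0.4, 0.1]
grip_width: 0.0867
grasp_force: 0.0
```

Run:
```python
from h import *
get_image('side')
to(.584,.0175,.099,-1.6008)
```

```text
t 56.0 pos [0.5842 0.0172 0.0992] yaw -1.6033 tilt 0.001 q7 -0.10 | now x 0.01 y -0.00 | after-twist x 0.01 y -0.00 | z 0.01 twist -0.03 | w 0.0871 F [-0.4 -0.2 -0.5]
```

Emit:
arm_command(
  deltas=[
    {"x":0,"y":0,"z":0,"twist":0,"jaw":0.4},
    {"x":0,"y":0,"z":0,"twist":0,"jaw":0.5},
    {"x":0,"y":0,"z":0,"twist":0,"jaw":0.6},
    {"x":0,"y":0,"z":0,"twist":0,"jaw":0.8},
    {"x":0,"y":0,"z":0,"twist":0,"jaw":1},
    {"x":0,"y":0,"z":0,"twist":0,"jaw":1},
    {"x":0,"y":0,"z":0,"twist":0,"jaw":1},
    {"x":0,"y":0,"z":0,"twist":0,"jaw":1},
  ],
  force=40,
)

```text
time: 56.67
position: [0.5838, 0.0171, 0.0984]
ee_rot: [2.257, 2.185, 0.0]
wrist_force: [0.0, -0.6, 0.9]
grip_width: 0.0456
grasp_force: 40.0
```

Run:
```python
from h import *
get_image('side')
to(.584,.0175,.099,-1.6008); print(get_state()['torque'])
```

```text
t 56.7 pos [0.5838 0.0172 0.0985] yaw -1.6033 tilt 0.000 q7 -0.10 | now x 0.01 y 0.00 | after-twist x 0.01 y 0.00 | z -0.01 twist -0.03 | w 0.0460 F [ 1.  -0.  -0.8]
[-0.13702042 -0.02654105  0.00477361]
```

Emit:
arm_command(
  deltas=[
    {"x":0,"y":0,"z":-0.05,"twist":0,"jaw":1},
    {"x":0,"y":-0.2,"z":0,"twist":0,"jaw":1},
    {"x":0,"y":-0.4,"z":0,"twist":0,"jaw":1},
    {"x":0,"y":-0.4,"z":0,"twist":0,"jaw":1},
    {"x":0,"y":-0.4,"z":0,"twist":0,"jaw":1},
    {"x":0,"y":-0.4,"z":0,"twist":0,"jaw":1},
    {"x":0,"y":-0.4,"z":0,"twist":0,"jaw":1},
    {"x":0,"y":-0.2,"z":0,"twist":0,"jaw":1},
  ],
)

```text
time: 57.38
position: [0.4855, 0.0203, 0.1002]
ee_rot: [-2.256, -2.185, 0.001]
wrist_force: [-0.2, 0.6, -0.6]
grip_width: 0.0454
grasp_force: 40.0
```

Run:
```python
from h import *
get_image('side')
to(.488,.0175,.099,-1.6008)
```

```text
t 57.4 pos [0.485  0.0203 0.1002] yaw -1.6030 tilt 0.002 q7 -0.15 | now x -0.07 y 0.08 | after-twist x -0.07 y 0.08 | z 0.03 twist -0.03 | w 0.0457 F [-1.5  0.4 -2.2]
```

Emit:
arm_command(
  deltas=[
    {"x":0,"y":0,"z":-0.8,"twist":0,"jaw":1},
    {"x":0,"y":0,"z":-0.9,"twist":0,"jaw":1},
    {"x":-0.3,"y":0,"z":-0.8,"twist":0,"jaw":1},
    {"x":-0.8,"y":0.5,"z":0,"twist":0,"jaw":1},
    {"x":-0.8,"y":0.6,"z":0,"twist":0,"jaw":1},
    {"x":-0.8,"y":0.7,"z":0,"twist":0,"jaw":1},
    {"x":-0.7,"y":0.7,"z":0,"twist":0,"jaw":1},
    {"x":-0.06,"y":0.54,"z":0,"twist":-0.08,"jaw":1},
  ],
)

```text
time: 58.1
position: [0.6054, -0.1289, 0.2006]
ee_rot: [2.256, 2.182, -0.003]
wrist_force: [-0.7, -1.2, -0.7]
grip_width: 0.0458
grasp_force: 40.0
```

Emit:
arm_command(
  deltas=[
    {"x":0,"y":0,"z":0.5,"twist":0,"jaw":1},
    {"x":0,"y":0,"z":0.8,"twist":0,"jaw":1},
    {"x":0,"y":0,"z":0.7,"twist":0,"jaw":1},
    {"x":0,"y":0,"z":0.5,"twist":0,"jaw":1},
    {"x":0,"y":0,"z":0,"twist":0,"jaw":1},
    {"x":0,"y":0,"z":0,"twist":0,"jaw":1},
    {"x":0,"y":0,"z":0,"twist":0,"jaw":1},
    {"x":0,"y":0,"z":0,"twist":0,"jaw":1},
  ],
)

```text
time: 58.77
position: [0.6057, -0.1216, 0.1025]
ee_rot: [2.248, 2.191, 0.003]
wrist_force: [1.1, -0.6, -2.1]
grip_width: 0.046
grasp_force: 40.0
```

Run:
```python
from h import *
save('side','s4')
to(.602,-.122,.0535,-1.596)
# side view: x extents of rollers via trace
for n in ['roller_1','base_1']:
  for r in trace(n,'side')[:7]:
    ys,xs=np.where(r['pixels']); print(n,round(r['conf'],2),np.round(r['location']),xs.min(),xs.max(),ys.min(),ys.max())
print(proj('side',[[.602,-.122,.085],[.6026,-.1816,.038],[.6011,-.2415,.038]]))
```

```text
t 58.8 pos [ 0.6056 -0.1215  0.1024] yaw -1.5968 tilt 0.003 q7 0.17 | now x -0.02 y -0.09 | after-twist x -0.02 y -0.09 | z 1.22 twist -0.01 | w 0.0459 F [ 0.  -0.7 -2.1]
roller_1 0.85 [198. 288.] 279 295 188 206
roller_1 0.72 [257. 284.] 275 296 245 271
roller_1 0.53 [224. 290.] 281 299 218 233
roller_1 0.52 [236. 287.] 278 297 231 245
roller_1 0.27 [214. 298.] 295 298 211 213
base_1 0.57 [211. 286.] 281 296 205 213
base_1 0.23 [281. 332.] 325 343 262 324
[[288.25772634 197.36599721]
 [289.10620744 203.66722773]
 [290.42910155 196.48310623]]
```

Emit:
arm_command(
  deltas=[
    {"x":0,"y":-0.04,"z":0.3,"twist":0,"jaw":1},
    {"x":0,"y":0,"z":0.4,"twist":0,"jaw":1},
    {"x":0,"y":0,"z":0.3,"twist":0,"jaw":1},
    {"x":0,"y":0,"z":0.15,"twist":0,"jaw":1},
    {"x":0,"y":0,"z":0.05,"twist":0,"jaw":1},
    {"x":0,"y":0,"z":0,"twist":0,"jaw":1},
    {"x":0,"y":0,"z":0,"twist":0,"jaw":1},
    {"x":0,"y":0,"z":0,"twist":0,"jaw":1},
  ],
)

```text
time: 59.58
position: [0.6026, -0.1213, 0.0524]
ee_rot: [-2.25, -2.192, 0.0]
wrist_force: [-1.9, -0.4, 2.4]
grip_width: 0.0457
grasp_force: 40.0
```

Run:
```python
from h import *
get_image('side')
to(.604,-.122,.0535,-1.596)
```

```text
t 59.6 pos [ 0.6026 -0.1213  0.0524] yaw -1.5969 tilt 0.000 q7 0.18 | now x -0.02 y 0.04 | after-twist x -0.02 y 0.04 | z -0.03 twist -0.01 | w 0.0457 F [-1.2  1.2  2.8]
```

Emit:
arm_command(
  deltas=[
    {"x":0,"y":0,"z":0,"twist":0,"jaw":0.7},
    {"x":0,"y":0,"z":0,"twist":0,"jaw":0.3},
    {"x":0,"y":0,"z":0,"twist":0,"jaw":0.2},
    {"x":0,"y":0,"z":0,"twist":0,"jaw":0.2},
    {"x":0,"y":0,"z":0,"twist":0,"jaw":0.2},
    {"x":0,"y":0,"z":-0.3,"twist":0,"jaw":0.2},
    {"x":0,"y":0,"z":-0.8,"twist":0,"jaw":0.2},
    {"x":0,"y":0,"z":-0.9,"twist":0,"jaw":0},
  ],
)

```text
time: 60.3
position: [0.6013, -0.1211, 0.1323]
ee_rot: [-2.248, -2.19, 0.004]
wrist_force: [1.4, -0.5, 0.5]
grip_width: 0.0712
grasp_force: 0.0
```

Emit:
arm_command(
  deltas=[
    {"x":-0.2,"y":0,"z":-0.9,"twist":0,"jaw":0},
    {"x":-0.6,"y":0,"z":-0.9,"twist":0,"jaw":0},
    {"x":-0.6,"y":0,"z":-0.9,"twist":0,"jaw":0},
    {"x":-0.6,"y":0,"z":-0.9,"twist":0,"jaw":0},
    {"x":-0.4,"y":0,"z":-0.9,"twist":0,"jaw":0},
    {"x":0,"y":0,"z":0,"twist":0,"jaw":0},
    {"x":0,"y":0,"z":0,"twist":0,"jaw":0},
    {"x":0,"y":0,"z":0,"twist":0,"jaw":0},
  ],
)

```text
time: 60.97
position: [0.6002, -0.2141, 0.3085]
ee_rot: [-2.25, -2.192, -0.001]
wrist_force: [0.2, 0.3, -1.0]
grip_width: 0.0871
grasp_force: 0.0
```

```bash
cat >> h.py <<'E'
def rolls(z,names=('roller_1','base_1')):
    get_image('wrist'); cam=get_calibration('wrist')['T'][:3,3]; print('cam',np.round(cam,4))
    for n in names:
        for r in trace(n,'wrist')[:7]:
            c=max(cv2.findContours(r['pixels'].astype(np.uint8),0,2)[0],key=cv2.contourArea)
            P=np.array([onplane('wrist',p[0],z)[:2] for p in c]);q=cv2.minAreaRect((P*1000).astype(np.float32)); print(n,round(r['conf'],2),np.round(r['location']),cv2.boundingRect(c),np.round(q[0],1),np.round(q[1],1),round(q[2],1))
E
python3 - <<'E'
from h import *
to(.585,.0925,.099,-1.6008)
rolls(.04)
E
```

```text
t 61.0 pos [ 0.6002 -0.2141  0.3085] yaw -1.5966 tilt 0.000 q7 0.31 | now x 7.65 y -0.58 | after-twist x 7.65 y -0.61 | z 5.24 twist 0.05 | w 0.0871 F [ 0.2  0.3 -1. ]
cam [ 0.6032 -0.1288  0.4712]
roller_1 0.65 [ 92. 321.] (303, 69, 38, 50) [ 602.9 -118.6] [59.4 48.1] 88.6
base_1 0.92 [142. 319.] (304, 119, 37, 46) [ 601.9 -179.6] [59.7 48.5] 89.6
base_1 0.57 [189. 320.] (304, 165, 36, 43) [ 599.7 -240.5] [60.6 49.4] 89.5
base_1 0.2 [ 92. 323.] (303, 69, 38, 49) [ 602.9 -118. ] [58.1 48. ] 88.6
```

Emit:
arm_command(
  deltas=[
    {"x":0.6,"y":-0.1,"z":0,"twist":0.05,"jaw":0},
    {"x":0.9,"y":-0.1,"z":0,"twist":0,"jaw":0},
    {"x":0.9,"y":-0.1,"z":0,"twist":0,"jaw":0},
    {"x":0.9,"y":-0.1,"z":0,"twist":0,"jaw":0},
    {"x":0.9,"y":-0.1,"z":0,"twist":0,"jaw":0},
    {"x":0.9,"y":-0.08,"z":0,"twist":0,"jaw":0},
    {"x":0.9,"y":0,"z":0,"twist":0,"jaw":0},
    {"x":0.9,"y":0,"z":0,"twist":0,"jaw":0},
  ],
)

```text
time: 61.78
position: [0.5843, 0.0643, 0.3077]
ee_rot: [-2.253, -2.188, 0.002]
wrist_force: [0.7, -0.3, 0.2]
grip_width: 0.087
grasp_force: 0.0
```

Emit:
arm_command(
  deltas=[
    {"x":0.75,"y":0,"z":0.3,"twist":0,"jaw":0},
    {"x":0,"y":0,"z":0.8,"twist":0,"jaw":0},
    {"x":0,"y":0,"z":0.8,"twist":0,"jaw":0},
    {"x":0,"y":0,"z":0.8,"twist":0,"jaw":0},
    {"x":0,"y":0,"z":0.8,"twist":0,"jaw":0},
    {"x":0,"y":0,"z":0.5,"twist":0,"jaw":0},
    {"x":0,"y":0,"z":0,"twist":0,"jaw":0},
    {"x":0,"y":0,"z":0,"twist":0,"jaw":0},
  ],
)

```text
time: 62.45
position: [0.5851, 0.0923, 0.1474]
ee_rot: [-2.252, -2.188, 0.004]
wrist_force: [0.9, -0.1, 1.5]
grip_width: 0.087
grasp_force: 0.0
```

Run:
```python
from h import *
get_image('side')
to(.586,.0925,.099,-1.6008)
```

```text
t 62.5 pos [0.5863 0.0924 0.1491] yaw -1.6003 tilt 0.000 q7 -0.24 | now x 0.00 y -0.01 | after-twist x 0.00 y -0.01 | z 1.25 twist 0.01 | w 0.0871 F [-0.6  0.   0.1]
```

Emit:
arm_command(
  deltas=[
    {"x":0,"y":0,"z":0.3,"twist":0,"jaw":0},
    {"x":0,"y":0,"z":0.4,"twist":0,"jaw":0},
    {"x":0,"y":0,"z":0.35,"twist":0,"jaw":0},
    {"x":0,"y":0,"z":0.2,"twist":0,"jaw":0},
    {"x":0,"y":0,"z":0,"twist":0,"jaw":0},
    {"x":0,"y":0,"z":0,"twist":0,"jaw":0},
    {"x":0,"y":0,"z":0,"twist":0,"jaw":0.4},
    {"x":0,"y":0,"z":0,"twist":0,"jaw":0.5},
  ],
  force=40,
)

```text
time: 63.17
position: [0.5869, 0.0921, 0.0996]
ee_rot: [2.254, 2.187, 0.002]
wrist_force: [-0.8, -0.0, 0.5]
grip_width: 0.0797
grasp_force: 0.0
```

Emit:
arm_command(
  deltas=[
    {"x":0,"y":0,"z":0,"twist":0,"jaw":0.6},
    {"x":0,"y":0,"z":0,"twist":0,"jaw":0.8},
    {"x":0,"y":0,"z":0,"twist":0,"jaw":1},
    {"x":0,"y":0,"z":0,"twist":0,"jaw":1},
    {"x":0,"y":0,"z":0,"twist":0,"jaw":1},
    {"x":0,"y":0,"z":0,"twist":0,"jaw":1},
    {"x":0,"y":0,"z":0,"twist":0,"jaw":1},
    {"x":0,"y":0,"z":0,"twist":0,"jaw":1},
  ],
)

```text
time: 63.83
position: [0.5863, 0.092, 0.0985]
ee_rot: [2.254, 2.188, 0.0]
wrist_force: [0.1, 0.5, 1.0]
grip_width: 0.0456
grasp_force: 40.0
```

Run:
```python
from h import *
get_image('side')
to(.586,.0925,.099,-1.6008)
```

```text
t 63.9 pos [0.5862 0.092  0.0985] yaw -1.6008 tilt 0.000 q7 -0.23 | now x 0.01 y -0.01 | after-twist x 0.01 y -0.01 | z -0.01 twist 0.00 | w 0.0454 F [-0.4 -0.7  0.8]
```

Emit:
arm_command(
  deltas=[
    {"x":0,"y":0,"z":-0.05,"twist":0,"jaw":1},
    {"x":0,"y":-0.2,"z":0,"twist":0,"jaw":1},
    {"x":0,"y":-0.4,"z":0,"twist":0,"jaw":1},
    {"x":0,"y":-0.4,"z":0,"twist":0,"jaw":1},
    {"x":0,"y":-0.4,"z":0,"twist":0,"jaw":1},
    {"x":0,"y":-0.4,"z":0,"twist":0,"jaw":1},
    {"x":0,"y":-0.4,"z":0,"twist":0,"jaw":1},
    {"x":0,"y":-0.2,"z":0,"twist":0,"jaw":1},
  ],
)

```text
time: 64.55
position: [0.4879, 0.0949, 0.1002]
ee_rot: [-2.253, -2.188, 0.002]
wrist_force: [0.3, 0.2, -2.2]
grip_width: 0.0457
grasp_force: 40.0
```

Emit:
arm_command(
  deltas=[
    {"x":0,"y":0,"z":0,"twist":0,"jaw":1},
    {"x":0,"y":0,"z":-0.6,"twist":0,"jaw":1},
    {"x":0,"y":0,"z":-0.9,"twist":0,"jaw":1},
    {"x":-0.3,"y":0,"z":-0.9,"twist":0,"jaw":1},
    {"x":-0.8,"y":0.3,"z":-0.3,"twist":0,"jaw":1},
    {"x":-0.8,"y":0.4,"z":0,"twist":0,"jaw":1},
    {"x":-0.8,"y":0.5,"z":0,"twist":0,"jaw":1},
    {"x":-0.8,"y":0.5,"z":0,"twist":0,"jaw":1},
  ],
)

```text
time: 65.22
position: [0.5554, -0.0489, 0.2093]
ee_rot: [2.253, 2.187, 0.002]
wrist_force: [1.7, 0.9, -1.2]
grip_width: 0.0456
grasp_force: 40.0
```

Emit:
arm_command(
  deltas=[
    {"x":-0.8,"y":0.5,"z":0,"twist":0,"jaw":1},
    {"x":-0.8,"y":0.5,"z":0,"twist":0,"jaw":1},
    {"x":-0.8,"y":0.3,"z":0,"twist":-0.06,"jaw":1},
    {"x":-0.1,"y":0,"z":0.3,"twist":0,"jaw":1},
    {"x":0,"y":0,"z":0.5,"twist":0,"jaw":1},
    {"x":0,"y":0,"z":0.5,"twist":0,"jaw":1},
    {"x":0,"y":0,"z":0,"twist":0,"jaw":1},
    {"x":0,"y":0,"z":0,"twist":0,"jaw":1},
  ],
)

```text
time: 65.88
position: [0.6026, -0.1485, 0.1556]
ee_rot: [-2.248, -2.192, 0.003]
wrist_force: [0.1, 0.4, -0.3]
grip_width: 0.0454
grasp_force: 40.0
```

Run:
```python
from h import *
get_image('side')
to(.602,-.1505,.1055,-1.596)
```

```text
t 65.9 pos [ 0.6034 -0.1486  0.157 ] yaw -1.5958 tilt 0.000 q7 0.22 | now x -0.05 y -0.03 | after-twist x -0.05 y -0.03 | z 1.29 twist 0.00 | w 0.0457 F [ 0.2  0.5 -0.7]
```

Emit:
arm_command(
  deltas=[
    {"x":-0.05,"y":-0.03,"z":0.3,"twist":0,"jaw":1},
    {"x":0,"y":0,"z":0.4,"twist":0,"jaw":1},
    {"x":0,"y":0,"z":0.3,"twist":0,"jaw":1},
    {"x":0,"y":0,"z":0.12,"twist":0,"jaw":1},
    {"x":0,"y":0,"z":0.08,"twist":0,"jaw":1},
    {"x":0,"y":0,"z":0,"twist":0,"jaw":1},
    {"x":0,"y":0,"z":0,"twist":0,"jaw":1},
    {"x":0,"y":0,"z":0,"twist":0,"jaw":1},
  ],
)

```text
time: 66.6
position: [0.6023, -0.1507, 0.1092]
ee_rot: [2.249, 2.193, 0.001]
wrist_force: [-0.4, 0.5, -0.6]
grip_width: 0.0453
grasp_force: 40.0
```

Run:
```python
from h import *
get_image('side')
to(.602,-.1505,.1055,-1.596)
for n in ['roller_1']:
  for r in trace(n,'side')[:7]:
    ys,xs=np.where(r['pixels']); print(n,round(r['conf'],2),np.round(r['location']),xs.min(),xs.max(),ys.min(),ys.max())
print(proj('side',[[.602,-.15,.120],[.602,-.15,.09]]))
```

```text
t 66.7 pos [ 0.6022 -0.1507  0.1093] yaw -1.5961 tilt 0.001 q7 0.23 | now x 0.01 y -0.01 | after-twist x 0.01 y -0.01 | z 0.09 twist -0.00 | w 0.0455 F [ 0.4  1.1 -1.5]
roller_1 0.92 [259. 284.] 275 295 246 270
roller_1 0.78 [191. 289.] 281 296 182 200
roller_1 0.77 [235. 291.] 278 298 230 252
roller_1 0.66 [207. 287.] 282 295 203 221
[[288.62888699 183.3859379 ]
 [288.69650924 192.39523052]]
```

Emit:
arm_command(
  deltas=[
    {"x":0,"y":0,"z":0.06,"twist":0,"jaw":1},
    {"x":0,"y":0,"z":0.06,"twist":0,"jaw":1},
    {"x":0,"y":0,"z":0,"twist":0,"jaw":1},
    {"x":0,"y":0,"z":0,"twist":0,"jaw":1},
    {"x":0,"y":0,"z":0,"twist":0,"jaw":1},
    {"x":0,"y":0,"z":0,"twist":0,"jaw":1},
    {"x":0,"y":0,"z":0,"twist":0,"jaw":1},
    {"x":0,"y":0,"z":0,"twist":0,"jaw":1},
  ],
)

```text
time: 67.37
position: [0.6019, -0.1506, 0.1037]
ee_rot: [2.249, 2.193, 0.0]
wrist_force: [0.6, -1.0, 0.5]
grip_width: 0.0456
grasp_force: 40.0
```

Run:
```python
from h import *
get_image('side')
to(.602,-.1505,.1055,-1.596)
```

```text
t 67.4 pos [ 0.6018 -0.1506  0.1037] yaw -1.5960 tilt 0.000 q7 0.24 | now x 0.00 y 0.00 | after-twist x 0.00 y 0.00 | z -0.04 twist -0.00 | w 0.0454 F [ 0.7 -0.2  0.3]
```

Emit:
arm_command(
  deltas=[
    {"x":0,"y":0,"z":0,"twist":0,"jaw":0.7},
    {"x":0,"y":0,"z":0,"twist":0,"jaw":0.3},
    {"x":0,"y":0,"z":0,"twist":0,"jaw":0.2},
    {"x":0,"y":0,"z":0,"twist":0,"jaw":0.2},
    {"x":0,"y":0,"z":0,"twist":0,"jaw":0.2},
    {"x":0,"y":0,"z":-0.3,"twist":0,"jaw":0.2},
    {"x":0,"y":0,"z":-0.8,"twist":0,"jaw":0.2},
    {"x":0,"y":0,"z":-0.9,"twist":0,"jaw":0},
  ],
)

```text
time: 68.08
position: [0.6004, -0.1503, 0.1835]
ee_rot: [-2.247, -2.191, 0.004]
wrist_force: [1.8, -0.8, 0.4]
grip_width: 0.0715
grasp_force: 0.0
```

Emit:
arm_command(
  deltas=[
    {"x":-0.2,"y":0,"z":-0.9,"twist":0,"jaw":0},
    {"x":-0.6,"y":0,"z":-0.9,"twist":0,"jaw":0},
    {"x":-0.6,"y":0,"z":-0.9,"twist":0,"jaw":0},
    {"x":-0.6,"y":0,"z":-0.6,"twist":0,"jaw":0},
    {"x":-0.2,"y":0,"z":0,"twist":0,"jaw":0},
    {"x":0,"y":0,"z":0,"twist":0,"jaw":0},
    {"x":0,"y":0,"z":0,"twist":0,"jaw":0},
    {"x":0,"y":0,"z":0,"twist":0,"jaw":0},
  ],
)

```text
time: 68.75
position: [0.5995, -0.2351, 0.3119]
ee_rot: [-2.246, -2.193, 0.001]
wrist_force: [0.0, -0.8, 0.0]
grip_width: 0.0869
grasp_force: 0.0
```

Run:
```python
from h import *
to(.588,.1675,.099,-1.6008)
rolls(.04); rolls(.094,('roller_1',))
```

```text
t 68.8 pos [ 0.5995 -0.2351  0.3119] yaw -1.5945 tilt 0.002 q7 0.36 | now x 10.05 y -0.53 | after-twist x 10.05 y -0.59 | z 5.32 twist 0.08 | w 0.0869 F [ 0.  -0.8  0. ]
cam [ 0.6027 -0.1502  0.4754]
roller_1 0.85 [101. 320.] (300, 73, 43, 55) [ 601.8 -148.2] [66.9 55.1] 88.7
roller_1 0.69 [ 63. 324.] (303, 52, 38, 22) [ 603.3 -102.7] [24.3 46.9] 88.7
base_1 0.9 [169. 319.] (304, 149, 37, 44) [ 601.  -241.6] [60.8 50.5] 88.7
base_1 0.85 [136. 323.] (305, 127, 37, 22) [ 603.4 -196. ] [27.9 48.4] 88.7
base_1 0.62 [ 50. 323.] (298, 45, 44, 29) [597.5 -89.5] [59.5 27.6] 25.5
cam [ 0.6027 -0.1507  0.4758]
roller_1 0.81 [ 65. 323.] (303, 51, 39, 23) [ 604.1 -109. ] [22.3 42.2] 88.6
roller_1 0.62 [ 98. 320.] (300, 73, 43, 55) [ 602.2 -149.5] [58.7 48.6] 88.6
```

Emit:
arm_command(
  deltas=[
    {"x":0.6,"y":-0.1,"z":0,"twist":0.08,"jaw":0},
    {"x":0.95,"y":-0.1,"z":0,"twist":0,"jaw":0},
    {"x":0.95,"y":-0.1,"z":0,"twist":0,"jaw":0},
    {"x":0.95,"y":-0.1,"z":0,"twist":0,"jaw":0},
    {"x":0.95,"y":-0.1,"z":0,"twist":0,"jaw":0},
    {"x":0.95,"y":-0.08,"z":0,"twist":0,"jaw":0},
    {"x":0.95,"y":0,"z":0,"twist":0,"jaw":0},
    {"x":0.95,"y":0,"z":0,"twist":0,"jaw":0},
  ],
)

```text
time: 69.67
position: [0.5848, 0.0559, 0.3132]
ee_rot: [2.256, 2.186, 0.0]
wrist_force: [1.6, 0.5, 0.2]
grip_width: 0.0868
grasp_force: 0.0
```

Emit:
arm_command(
  deltas=[
    {"x":0.9,"y":0,"z":0,"twist":0,"jaw":0},
    {"x":0.9,"y":0,"z":0,"twist":0,"jaw":0},
    {"x":0.9,"y":0,"z":0.4,"twist":0,"jaw":0},
    {"x":0.1,"y":0,"z":0.8,"twist":0,"jaw":0},
    {"x":0,"y":0,"z":0.9,"twist":0,"jaw":0},
    {"x":0,"y":0,"z":0.9,"twist":0,"jaw":0},
    {"x":0,"y":0,"z":0.9,"twist":0,"jaw":0},
    {"x":0,"y":0,"z":0.1,"twist":0,"jaw":0},
  ],
)

```text
time: 70.33
position: [0.585, 0.1649, 0.1461]
ee_rot: [-2.252, -2.184, 0.015]
wrist_force: [-1.3, -0.2, -0.9]
grip_width: 0.0873
grasp_force: 0.0
```

Run:
```python
from h import *
get_image('side');get_image('side')
to(.588,.1675,.099,-1.6008)
```

```text
t 70.4 pos [0.588  0.1656 0.1521] yaw -1.6021 tilt 0.003 q7 -0.36 | now x 0.05 y -0.00 | after-twist x 0.05 y -0.00 | z 1.33 twist -0.02 | w 0.0870 F [0.7 0.8 1.3]
```

Emit:
arm_command(
  deltas=[
    {"x":0.05,"y":0,"z":0.4,"twist":0,"jaw":0},
    {"x":0,"y":0,"z":0.4,"twist":0,"jaw":0},
    {"x":0,"y":0,"z":0.3,"twist":0,"jaw":0},
    {"x":0,"y":0,"z":0.2,"twist":0,"jaw":0},
    {"x":0,"y":0,"z":0,"twist":0,"jaw":0},
    {"x":0,"y":0,"z":0,"twist":0,"jaw":0},
    {"x":0,"y":0,"z":0,"twist":0,"jaw":0.4},
    {"x":0,"y":0,"z":0,"twist":0,"jaw":0.5},
  ],
  force=40,
)

```text
time: 71.1
position: [0.5897, 0.1679, 0.1022]
ee_rot: [2.256, 2.186, 0.002]
wrist_force: [-0.2, -0.9, 0.8]
grip_width: 0.08
grasp_force: 0.0
```

Emit:
arm_command(
  deltas=[
    {"x":0,"y":0,"z":0,"twist":0,"jaw":0.6},
    {"x":0,"y":0,"z":0,"twist":0,"jaw":0.8},
    {"x":0,"y":0,"z":0,"twist":0,"jaw":1},
    {"x":0,"y":0,"z":0,"twist":0,"jaw":1},
    {"x":0,"y":0,"z":0,"twist":0,"jaw":1},
    {"x":0,"y":0,"z":0,"twist":0,"jaw":1},
    {"x":0,"y":0,"z":0,"twist":0,"jaw":1},
    {"x":0,"y":0,"z":0,"twist":0,"jaw":1},
  ],
)

```text
time: 71.77
position: [0.589, 0.1677, 0.101]
ee_rot: [-2.256, -2.186, 0.0]
wrist_force: [-0.4, -1.1, 0.4]
grip_width: 0.0456
grasp_force: 40.0
```

Run:
```python
from h import *
get_image('side')
to(.588,.1675,.099,-1.6008)
```

```text
t 71.8 pos [0.589  0.1677 0.101 ] yaw -1.6024 tilt 0.000 q7 -0.36 | now x -0.01 y -0.02 | after-twist x -0.01 y -0.02 | z 0.05 twist -0.02 | w 0.0457 F [0.3 0.2 0.5]
```

Emit:
arm_command(
  deltas=[
    {"x":0,"y":0,"z":-0.05,"twist":0,"jaw":1},
    {"x":0,"y":-0.2,"z":0,"twist":0,"jaw":1},
    {"x":0,"y":-0.4,"z":0,"twist":0,"jaw":1},
    {"x":0,"y":-0.4,"z":0,"twist":0,"jaw":1},
    {"x":0,"y":-0.4,"z":0,"twist":0,"jaw":1},
    {"x":0,"y":-0.4,"z":0,"twist":0,"jaw":1},
    {"x":0,"y":-0.4,"z":0,"twist":0,"jaw":1},
    {"x":0,"y":-0.2,"z":0,"twist":0,"jaw":1},
  ],
)

```text
time: 72.48
position: [0.4907, 0.1708, 0.1028]
ee_rot: [-2.255, -2.186, 0.002]
wrist_force: [-0.4, -0.5, -1.2]
grip_width: 0.0451
grasp_force: 40.0
```

Emit:
arm_command(
  deltas=[
    {"x":0,"y":0,"z":0,"twist":0,"jaw":1},
    {"x":0,"y":0,"z":-0.6,"twist":0,"jaw":1},
    {"x":0,"y":0,"z":-0.9,"twist":0,"jaw":1},
    {"x":-0.3,"y":0,"z":-0.9,"twist":0,"jaw":1},
    {"x":-0.8,"y":0.3,"z":-0.8,"twist":0,"jaw":1},
    {"x":-0.9,"y":0.4,"z":0,"twist":0,"jaw":1},
    {"x":-0.9,"y":0.4,"z":0,"twist":0,"jaw":1},
    {"x":-0.9,"y":0.4,"z":0,"twist":0,"jaw":1},
  ],
)

```text
time: 73.15
position: [0.5484, 0.0186, 0.2286]
ee_rot: [2.254, 2.185, 0.003]
wrist_force: [0.9, 0.8, -1.0]
grip_width: 0.0455
grasp_force: 40.0
```

Emit:
arm_command(
  deltas=[
    {"x":-0.9,"y":0.4,"z":0,"twist":0,"jaw":1},
    {"x":-0.9,"y":0.4,"z":0,"twist":-0.06,"jaw":1},
    {"x":-0.9,"y":0.4,"z":0,"twist":0,"jaw":1},
    {"x":-0.9,"y":0.34,"z":0,"twist":0,"jaw":1},
    {"x":-0.9,"y":0,"z":0,"twist":0,"jaw":1},
    {"x":-0.9,"y":0,"z":0,"twist":0,"jaw":1},
    {"x":-0.26,"y":0,"z":0,"twist":0,"jaw":1},
    {"x":0,"y":0,"z":0,"twist":0,"jaw":1},
  ],
)

```text
time: 73.82
position: [0.6013, -0.2133, 0.2273]
ee_rot: [2.257, 2.183, -0.004]
wrist_force: [-0.0, 0.1, -2.0]
grip_width: 0.0453
grasp_force: 40.0
```

Run:
```python
from h import *
get_image('side');get_image('side')
to(.601,-.2115,.108,-1.596)
```

```text
t 73.9 pos [ 0.6024 -0.2079  0.2272] yaw -1.5986 tilt 0.000 q7 0.32 | now x -0.09 y -0.03 | after-twist x -0.09 y -0.03 | z 2.98 twist -0.03 | w 0.0456 F [-0.1  0.7 -1.7]
```

Emit:
arm_command(
  deltas=[
    {"x":-0.11,"y":-0.03,"z":0.4,"twist":-0.03,"jaw":1},
    {"x":0,"y":0,"z":0.7,"twist":0,"jaw":1},
    {"x":0,"y":0,"z":0.7,"twist":0,"jaw":1},
    {"x":0,"y":0,"z":0.5,"twist":0,"jaw":1},
    {"x":0,"y":0,"z":0.3,"twist":0,"jaw":1},
    {"x":0,"y":0,"z":0.2,"twist":0,"jaw":1},
    {"x":0,"y":0,"z":0.1,"twist":0,"jaw":1},
    {"x":0,"y":0,"z":0,"twist":0,"jaw":1},
  ],
)

```text
time: 74.58
position: [0.6012, -0.2114, 0.1115]
ee_rot: [-2.247, -2.195, -0.0]
wrist_force: [0.0, 0.8, -1.9]
grip_width: 0.0454
grasp_force: 40.0
```

Emit:
arm_command(
  deltas=[
    {"x":0,"y":0,"z":0.04,"twist":0,"jaw":1},
    {"x":0,"y":0,"z":0,"twist":0,"jaw":1},
    {"x":0,"y":0,"z":0,"twist":0,"jaw":1},
    {"x":0,"y":0,"z":0,"twist":0,"jaw":1},
    {"x":0,"y":0,"z":0,"twist":0,"jaw":1},
    {"x":0,"y":0,"z":0,"twist":0,"jaw":1},
    {"x":0,"y":0,"z":0,"twist":0,"jaw":1},
    {"x":0,"y":0,"z":0,"twist":0,"jaw":1},
  ],
)

```text
time: 75.25
position: [0.6009, -0.212, 0.1099]
ee_rot: [2.248, 2.194, -0.0]
wrist_force: [0.1, -0.1, -1.6]
grip_width: 0.0451
grasp_force: 40.0
```

Run:
```python
from h import *
for i in range(3):
  get_image('side')
  to(.601,-.2115,.108,-1.596)
```

```text
t 75.3 pos [ 0.6009 -0.212   0.1099] yaw -1.5953 tilt 0.000 q7 0.35 | now x 0.01 y 0.00 | after-twist x 0.01 y 0.00 | z 0.05 twist 0.01 | w 0.0457 F [ 1.   0.5 -1.3]
t 75.3 pos [ 0.6008 -0.212   0.1099] yaw -1.5953 tilt 0.000 q7 0.35 | now x 0.01 y 0.00 | after-twist x 0.01 y 0.00 | z 0.05 twist 0.01 | w 0.0456 F [-0.7  0.9 -1.5]
t 75.4 pos [ 0.6008 -0.212   0.1099] yaw -1.5952 tilt 0.000 q7 0.35 | now x 0.01 y 0.00 | after-twist x 0.01 y 0.00 | z 0.05 twist 0.01 | w 0.0455 F [-0.3  0.6 -1.6]
```

Emit:
arm_command(
  deltas=[
    {"x":0,"y":0,"z":0.05,"twist":0,"jaw":1},
    {"x":0,"y":0,"z":0.05,"twist":0,"jaw":1},
    {"x":0,"y":0,"z":0,"twist":0,"jaw":1},
    {"x":0,"y":0,"z":0,"twist":0,"jaw":1},
    {"x":0,"y":0,"z":0,"twist":0,"jaw":1},
    {"x":0,"y":0,"z":0,"twist":0,"jaw":1},
    {"x":0,"y":0,"z":0,"twist":0,"jaw":1},
    {"x":0,"y":0,"z":0,"twist":0,"jaw":1},
  ],
)

```text
time: 76.07
position: [0.6017, -0.2124, 0.1074]
ee_rot: [2.247, 2.193, 0.002]
wrist_force: [-2.4, 0.0, 9.4]
grip_width: 0.0456
grasp_force: 40.0
```

Run:
```python
from h import *
for i in range(3):
  get_image('side')
  to(.601,-.2115,.106,-1.596)
```

```text
t 76.1 pos [ 0.6017 -0.2124  0.1074] yaw -1.5953 tilt 0.002 q7 0.36 | now x 0.02 y -0.02 | after-twist x 0.02 y -0.02 | z 0.04 twist 0.01 | w 0.0454 F [-1.8  0.3  9.3]
t 76.2 pos [ 0.6017 -0.2124  0.1074] yaw -1.5952 tilt 0.002 q7 0.36 | now x 0.02 y -0.02 | after-twist x 0.02 y -0.02 | z 0.03 twist 0.01 | w 0.0453 F [-1.7  0.4  9.1]
t 76.2 pos [ 0.6017 -0.2124  0.1074] yaw -1.5952 tilt 0.002 q7 0.36 | now x 0.02 y -0.02 | after-twist x 0.02 y -0.02 | z 0.04 twist 0.01 | w 0.0454 F [-1.7  0.3  8.4]
```

Emit:
arm_command(
  deltas=[
    {"x":0,"y":0,"z":-0.04,"twist":0,"jaw":1},
    {"x":0,"y":0,"z":0,"twist":0,"jaw":0.7},
    {"x":0,"y":0,"z":0,"twist":0,"jaw":0.3},
    {"x":0,"y":0,"z":0,"twist":0,"jaw":0.2},
    {"x":0,"y":0,"z":0,"twist":0,"jaw":0.2},
    {"x":0,"y":0,"z":0,"twist":0,"jaw":0.2},
    {"x":0,"y":0,"z":-0.3,"twist":0,"jaw":0.2},
    {"x":0,"y":0,"z":-0.8,"twist":0,"jaw":0},
  ],
)

```text
time: 76.88
position: [0.5983, -0.211, 0.1481]
ee_rot: [-2.244, -2.19, 0.007]
wrist_force: [0.4, 1.1, 0.1]
grip_width: 0.0707
grasp_force: 0.0
```

Emit:
arm_command(
  deltas=[
    {"x":0,"y":0,"z":-0.9,"twist":0,"jaw":0},
    {"x":-0.4,"y":0,"z":-0.9,"twist":0,"jaw":0},
    {"x":-0.6,"y":0,"z":-0.9,"twist":0,"jaw":0},
    {"x":-0.4,"y":0,"z":-0.9,"twist":0,"jaw":0},
    {"x":0,"y":0,"z":-0.4,"twist":0,"jaw":0},
    {"x":0,"y":0,"z":0,"twist":0,"jaw":0},
    {"x":0,"y":0,"z":0,"twist":0,"jaw":0},
    {"x":0,"y":0,"z":0,"twist":0,"jaw":0},
  ],
)

```text
time: 77.55
position: [0.5993, -0.2664, 0.3095]
ee_rot: [-2.247, -2.194, 0.0]
wrist_force: [-0.6, 0.8, 0.1]
grip_width: 0.0871
grasp_force: 0.0
```

Run:
```python
from h import *
to(.590,.2425,.099,-1.6008)
rolls(.094)
```

```text
t 77.5 pos [ 0.5993 -0.2664  0.3095] yaw -1.5946 tilt 0.001 q7 0.42 | now x 12.71 y -0.54 | after-twist x 12.71 y -0.61 | z 5.26 twist 0.08 | w 0.0871 F [-0.6  0.8  0.1]
cam [ 0.6024 -0.1815  0.4725]
roller_1 0.94 [ 33. 322.] (302, 22, 41, 22) [ 604.1 -110.7] [20.1 42.9] 88.6
roller_1 0.7 [127. 324.] (301, 102, 44, 53) [ 602.3 -210.7] [58.9 50. ] 88.7
roller_1 0.67 [ 21. 317.] (296, 18, 46, 26) [ 598.  -100.6] [51.1 21.6] 22.8
roller_1 0.59 [ 70. 320.] (299, 42, 44, 59) [ 601.3 -149.6] [59.5 47.7] 89.8
base_1 0.64 [ 72. 322.] (299, 42, 44, 59) [ 601.3 -149.4] [59.  47.8] 89.8
base_1 0.17 [ 22. 318.] (297, 18, 45, 25) [ 597.8 -101. ] [50.4 20.3] 22.8
```

Emit:
arm_command(
  deltas=[
    {"x":0.6,"y":-0.1,"z":0,"twist":0.08,"jaw":0},
    {"x":0.95,"y":-0.1,"z":0,"twist":0,"jaw":0},
    {"x":0.95,"y":-0.1,"z":0,"twist":0,"jaw":0},
    {"x":0.95,"y":-0.1,"z":0,"twist":0,"jaw":0},
    {"x":0.95,"y":-0.1,"z":0,"twist":0,"jaw":0},
    {"x":0.95,"y":-0.1,"z":0,"twist":0,"jaw":0},
    {"x":0.95,"y":0,"z":0,"twist":0,"jaw":0},
    {"x":0.95,"y":0,"z":0,"twist":0,"jaw":0},
  ],
)

```text
time: 78.37
position: [0.5835, 0.0256, 0.3097]
ee_rot: [-2.254, -2.187, 0.001]
wrist_force: [0.7, -0.7, -0.5]
grip_width: 0.0866
grasp_force: 0.0
```

Emit:
arm_command(
  deltas=[
    {"x":0.95,"y":0,"z":0,"twist":0,"jaw":0},
    {"x":0.95,"y":0,"z":0,"twist":0,"jaw":0},
    {"x":0.95,"y":0,"z":0,"twist":0,"jaw":0},
    {"x":0.95,"y":0,"z":0,"twist":0,"jaw":0},
    {"x":0.95,"y":0,"z":0,"twist":0,"jaw":0},
    {"x":0.7,"y":0,"z":0.4,"twist":0,"jaw":0},
    {"x":0,"y":0,"z":0.9,"twist":0,"jaw":0},
    {"x":0,"y":0,"z":0.9,"twist":0,"jaw":0},
  ],
)

```text
time: 79.03
position: [0.5904, 0.2448, 0.2211]
ee_rot: [-2.25, -2.192, -0.002]
wrist_force: [1.2, -0.3, -1.0]
grip_width: 0.087
grasp_force: 0.0
```

Emit:
arm_command(
  deltas=[
    {"x":0,"y":0,"z":0.9,"twist":0,"jaw":0},
    {"x":0,"y":0,"z":0.6,"twist":0,"jaw":0},
    {"x":0,"y":0,"z":0.2,"twist":0,"jaw":0},
    {"x":0,"y":0,"z":0,"twist":0,"jaw":0},
    {"x":0,"y":0,"z":0,"twist":0,"jaw":0},
    {"x":0,"y":0,"z":0,"twist":0,"jaw":0},
    {"x":0,"y":0,"z":0,"twist":0,"jaw":0},
    {"x":0,"y":0,"z":0,"twist":0,"jaw":0},
  ],
)

```text
time: 79.7
position: [0.5918, 0.2417, 0.1558]
ee_rot: [2.255, 2.186, 0.004]
wrist_force: [-0.5, 0.1, -0.2]
grip_width: 0.0866
grasp_force: 0.0
```

Run:
```python
from h import *
get_image('side')
to(.590,.2425,.099,-1.6008)
```

```text
t 79.8 pos [0.5916 0.2416 0.1555] yaw -1.6017 tilt 0.002 q7 -0.47 | now x 0.02 y -0.04 | after-twist x 0.02 y -0.04 | z 1.41 twist -0.01 | w 0.0868 F [ 0.6 -0.8  0.5]
```

Emit:
arm_command(
  deltas=[
    {"x":0.02,"y":-0.04,"z":0.4,"twist":0,"jaw":0},
    {"x":0,"y":0,"z":0.4,"twist":0,"jaw":0},
    {"x":0,"y":0,"z":0.35,"twist":0,"jaw":0},
    {"x":0,"y":0,"z":0.24,"twist":0,"jaw":0},
    {"x":0,"y":0,"z":0,"twist":0,"jaw":0},
    {"x":0,"y":0,"z":0,"twist":0,"jaw":0},
    {"x":0,"y":0,"z":0,"twist":0,"jaw":0.4},
    {"x":0,"y":0,"z":0,"twist":0,"jaw":0.5},
  ],
  force=40,
)

```text
time: 80.42
position: [0.5899, 0.2424, 0.0995]
ee_rot: [2.255, 2.187, 0.002]
wrist_force: [-0.6, -0.9, -1.4]
grip_width: 0.0798
grasp_force: 0.0
```

Emit:
arm_command(
  deltas=[
    {"x":0,"y":0,"z":0,"twist":0,"jaw":0.6},
    {"x":0,"y":0,"z":0,"twist":0,"jaw":0.8},
    {"x":0,"y":0,"z":0,"twist":0,"jaw":1},
    {"x":0,"y":0,"z":0,"twist":0,"jaw":1},
    {"x":0,"y":0,"z":0,"twist":0,"jaw":1},
    {"x":0,"y":0,"z":0,"twist":0,"jaw":1},
    {"x":0,"y":0,"z":0,"twist":0,"jaw":1},
    {"x":0,"y":0,"z":0,"twist":0,"jaw":1},
  ],
)

```text
time: 81.08
position: [0.5895, 0.2422, 0.0986]
ee_rot: [2.255, 2.187, 0.0]
wrist_force: [0.4, -0.4, 0.9]
grip_width: 0.0457
grasp_force: 40.0
```

Run:
```python
from h import *
get_image('side')
to(.590,.2425,.099,-1.6008)
```

```text
t 81.1 pos [0.5895 0.2422 0.0986] yaw -1.6017 tilt 0.000 q7 -0.47 | now x 0.01 y 0.01 | after-twist x 0.01 y 0.01 | z -0.01 twist -0.01 | w 0.0458 F [-0.2 -0.1  1.4]
```

Emit:
arm_command(
  deltas=[
    {"x":0,"y":0,"z":-0.05,"twist":0,"jaw":1},
    {"x":0,"y":-0.2,"z":0,"twist":0,"jaw":1},
    {"x":0,"y":-0.4,"z":0,"twist":0,"jaw":1},
    {"x":0,"y":-0.4,"z":0,"twist":0,"jaw":1},
    {"x":0,"y":-0.4,"z":0,"twist":0,"jaw":1},
    {"x":0,"y":-0.4,"z":0,"twist":0,"jaw":1},
    {"x":0,"y":-0.4,"z":0,"twist":0,"jaw":1},
    {"x":0,"y":-0.2,"z":0,"twist":0,"jaw":1},
  ],
)

```text
time: 81.8
position: [0.491, 0.2454, 0.1003]
ee_rot: [-2.254, -2.188, 0.002]
wrist_force: [0.6, 0.2, -1.2]
grip_width: 0.0456
grasp_force: 40.0
```

Emit:
arm_command(
  deltas=[
    {"x":0,"y":0,"z":0,"twist":0,"jaw":1},
    {"x":0,"y":0,"z":-0.6,"twist":0,"jaw":1},
    {"x":0,"y":0,"z":-0.9,"twist":0,"jaw":1},
    {"x":-0.3,"y":0,"z":-0.9,"twist":0,"jaw":1},
    {"x":-0.8,"y":0.3,"z":-0.9,"twist":0,"jaw":1},
    {"x":-0.9,"y":0.4,"z":-0.7,"twist":0,"jaw":1},
    {"x":-0.9,"y":0.4,"z":0,"twist":0,"jaw":1},
    {"x":-0.9,"y":0.4,"z":0,"twist":0,"jaw":1},
  ],
)

```text
time: 82.47
position: [0.5469, 0.1003, 0.2533]
ee_rot: [2.253, 2.186, 0.006]
wrist_force: [0.8, 0.4, -2.8]
grip_width: 0.0458
grasp_force: 40.0
```

Emit:
arm_command(
  deltas=[
    {"x":-0.9,"y":0.4,"z":0,"twist":0,"jaw":1},
    {"x":-0.9,"y":0.4,"z":0,"twist":-0.06,"jaw":1},
    {"x":-0.9,"y":0.4,"z":0,"twist":0,"jaw":1},
    {"x":-0.9,"y":0.39,"z":0,"twist":0,"jaw":1},
    {"x":-0.9,"y":0,"z":0,"twist":0,"jaw":1},
    {"x":-0.9,"y":0,"z":0,"twist":0,"jaw":1},
    {"x":-0.9,"y":0,"z":0,"twist":0,"jaw":1},
    {"x":-0.4,"y":0,"z":0,"twist":0,"jaw":1},
  ],
)

```text
time: 83.13
position: [0.6003, -0.1751, 0.251]
ee_rot: [2.255, 2.184, -0.004]
wrist_force: [0.1, -0.2, -1.4]
grip_width: 0.0456
grasp_force: 40.0
```

Run:
```python
from h import *
for i in range(3): get_image('side')
to(.602,-.1805,.1566,-1.596)
```

```text
t 83.3 pos [ 0.6011 -0.1707  0.2508] yaw -1.6007 tilt 0.001 q7 0.25 | now x -0.24 y 0.03 | after-twist x -0.24 y 0.03 | z 2.35 twist -0.06 | w 0.0453 F [-0.5  1.9 -1.8]
```

Lower to ~3 mm above contact, then in small steps.

Emit:
arm_command(
  deltas=[
    {"x":-0.24,"y":0.03,"z":0.3,"twist":-0.06,"jaw":1},
    {"x":0,"y":0,"z":0.6,"twist":0,"jaw":1},
    {"x":0,"y":0,"z":0.6,"twist":0,"jaw":1},
    {"x":0,"y":0,"z":0.4,"twist":0,"jaw":1},
    {"x":0,"y":0,"z":0.25,"twist":0,"jaw":1},
    {"x":0,"y":0,"z":0.12,"twist":0,"jaw":1},
    {"x":0,"y":0,"z":0,"twist":0,"jaw":1},
    {"x":0,"y":0,"z":0,"twist":0,"jaw":1},
  ],
)

```text
time: 83.95
position: [0.6027, -0.1775, 0.1607]
ee_rot: [2.244, 2.198, 0.001]
wrist_force: [-0.2, -0.3, -1.7]
grip_width: 0.0457
grasp_force: 40.0
```

Emit:
arm_command(
  deltas=[
    {"x":0,"y":0,"z":0.04,"twist":0,"jaw":1},
    {"x":0,"y":0,"z":0.0,"twist":0,"jaw":1},
    {"x":0,"y":0,"z":0,"twist":0,"jaw":1},
    {"x":0,"y":0,"z":0,"twist":0,"jaw":1},
    {"x":0,"y":0,"z":0,"twist":0,"jaw":1},
    {"x":0,"y":0,"z":0,"twist":0,"jaw":1},
    {"x":0,"y":0,"z":0,"twist":0,"jaw":1},
    {"x":0,"y":0,"z":0,"twist":0,"jaw":1},
  ],
)

```text
time: 84.62
position: [0.6022, -0.1777, 0.1585]
ee_rot: [2.245, 2.198, -0.0]
wrist_force: [0.8, -0.2, -2.3]
grip_width: 0.0454
grasp_force: 40.0
```

Run:
```python
from h import *
for i in range(3):
  get_image('side'); to(.602,-.1805,.1566,-1.596)
```

```text
t 84.7 pos [ 0.6021 -0.1777  0.1585] yaw -1.5921 tilt 0.000 q7 0.29 | now x -0.07 y -0.00 | after-twist x -0.07 y -0.00 | z 0.05 twist 0.05 | w 0.0457 F [ 0.1 -0.7 -1.5]
t 84.7 pos [ 0.6022 -0.1777  0.1585] yaw -1.5920 tilt 0.000 q7 0.29 | now x -0.07 y -0.00 | after-twist x -0.07 y -0.00 | z 0.05 twist 0.05 | w 0.0456 F [-0.4  0.1 -2.7]
t 84.8 pos [ 0.6021 -0.1777  0.1585] yaw -1.5921 tilt 0.000 q7 0.29 | now x -0.07 y -0.00 | after-twist x -0.07 y -0.00 | z 0.05 twist 0.05 | w 0.0454 F [ 0.   0.3 -1.2]
```

Emit:
arm_command(
  deltas=[
    {"x":-0.06,"y":0,"z":0,"twist":0,"jaw":1},
    {"x":0,"y":0,"z":0.04,"twist":0,"jaw":1},
    {"x":0,"y":0,"z":0.03,"twist":0,"jaw":1},
    {"x":0,"y":0,"z":0,"twist":0,"jaw":1},
    {"x":0,"y":0,"z":0,"twist":0,"jaw":1},
    {"x":0,"y":0,"z":0,"twist":0,"jaw":1},
    {"x":0,"y":0,"z":0,"twist":0,"jaw":1},
    {"x":0,"y":0,"z":0,"twist":0,"jaw":1},
  ],
)

```text
time: 85.43
position: [0.6022, -0.18, 0.1558]
ee_rot: [2.245, 2.198, 0.0]
wrist_force: [0.3, 0.1, -1.4]
grip_width: 0.0456
grasp_force: 40.0
```

Run:
```python
from h import *
for i in range(3):
  get_image('side'); to(.602,-.1805,.1566,-1.596)
```

```text
t 85.5 pos [ 0.6021 -0.1801  0.1558] yaw -1.5920 tilt 0.000 q7 0.30 | now x -0.01 y -0.00 | after-twist x -0.01 y -0.00 | z -0.02 twist 0.05 | w 0.0453 F [ 0.7 -0.5 -1.3]
t 85.5 pos [ 0.6022 -0.1801  0.1557] yaw -1.5920 tilt 0.000 q7 0.30 | now x -0.01 y -0.00 | after-twist x -0.01 y -0.00 | z -0.02 twist 0.05 | w 0.0456 F [ 0.7  0.1 -2.7]
t 85.6 pos [ 0.6021 -0.1801  0.1557] yaw -1.5920 tilt 0.000 q7 0.30 | now x -0.01 y -0.00 | after-twist x -0.01 y -0.00 | z -0.02 twist 0.05 | w 0.0458 F [ 0.9 -1.  -1.7]
```

Emit:
arm_command(
  deltas=[
    {"x":0,"y":0,"z":0.04,"twist":0,"jaw":1},
    {"x":0,"y":0,"z":0,"twist":0,"jaw":1},
    {"x":0,"y":0,"z":0,"twist":0,"jaw":1},
    {"x":0,"y":0,"z":0,"twist":0,"jaw":1},
    {"x":0,"y":0,"z":0,"twist":0,"jaw":1},
    {"x":0,"y":0,"z":0,"twist":0,"jaw":1},
    {"x":0,"y":0,"z":0,"twist":0,"jaw":1},
    {"x":0,"y":0,"z":0,"twist":0,"jaw":1},
  ],
)

```text
time: 86.25
position: [0.6022, -0.1802, 0.1542]
ee_rot: [2.245, 2.197, 0.0]
wrist_force: [1.3, -1.4, 0.4]
grip_width: 0.0457
grasp_force: 40.0
```

Run:
```python
from h import *
for i in range(3):
  get_image('side'); to(.602,-.1805,.1566,-1.596)
```

```text
t 86.3 pos [ 0.6022 -0.1803  0.1542] yaw -1.5922 tilt 0.000 q7 0.30 | now x -0.01 y -0.01 | after-twist x -0.01 y -0.01 | z -0.06 twist 0.05 | w 0.0459 F [ 0.4 -1.8 -1. ]
t 86.3 pos [ 0.6022 -0.1803  0.1542] yaw -1.5922 tilt 0.000 q7 0.30 | now x -0.01 y -0.01 | after-twist x -0.01 y -0.01 | z -0.06 twist 0.05 | w 0.0454 F [ 0.2 -1.4  0.3]
t 86.4 pos [ 0.6022 -0.1802  0.1542] yaw -1.5921 tilt 0.000 q7 0.30 | now x -0.01 y -0.01 | after-twist x -0.01 y -0.01 | z -0.06 twist 0.05 | w 0.0455 F [ 0.2 -0.7 -0.1]
```

Emit:
arm_command(
  deltas=[
    {"x":0,"y":0,"z":0.01,"twist":0,"jaw":1},
    {"x":0,"y":0,"z":0,"twist":0,"jaw":0.7},
    {"x":0,"y":0,"z":0,"twist":0,"jaw":0.3},
    {"x":0,"y":0,"z":0,"twist":0,"jaw":0.2},
    {"x":0,"y":0,"z":0,"twist":0,"jaw":0.2},
    {"x":0,"y":0,"z":0,"twist":0,"jaw":0.2},
    {"x":0,"y":0,"z":-0.3,"twist":0,"jaw":0.2},
    {"x":0,"y":0,"z":-0.8,"twist":0,"jaw":0},
  ],
)

```text
time: 87.07
position: [0.5997, -0.1791, 0.1943]
ee_rot: [-2.24, -2.194, 0.007]
wrist_force: [0.4, 0.7, -0.2]
grip_width: 0.0708
grasp_force: 0.0
```

Emit:
arm_command(
  deltas=[
    {"x":0,"y":0,"z":-0.9,"twist":0,"jaw":0},
    {"x":-0.4,"y":0,"z":-0.9,"twist":0,"jaw":0},
    {"x":-0.8,"y":0,"z":-0.6,"twist":0,"jaw":0},
    {"x":-0.8,"y":0,"z":0,"twist":0,"jaw":0},
    {"x":-0.2,"y":0,"z":0,"twist":0,"jaw":0},
    {"x":0,"y":0,"z":0,"twist":0,"jaw":0},
    {"x":0,"y":0,"z":0,"twist":0,"jaw":0},
    {"x":0,"y":0,"z":0,"twist":0,"jaw":0},
  ],
)

```text
time: 87.73
position: [0.6005, -0.2664, 0.2934]
ee_rot: [-2.242, -2.199, -0.001]
wrist_force: [0.1, 1.0, -1.0]
grip_width: 0.087
grasp_force: 0.0
```

Run:
```python
from h import *
to(.602,-.26,.3,-1.596)
rolls(.145)
tray()
save('side','s9')
for n in ['roller_1','base_1','pick']:
  for r in trace(n,'side')[:7]:
    ys,xs=np.where(r['pixels']); print(n,round(r['conf'],2),np.round(r['location']),xs.min(),xs.max(),ys.min(),ys.max())
a=cv2.imread('pics/s9.png')[160:345,250:370]; b=cv2.imread('pics/s9.png')
save('wrist','w11'); w=cv2.imread('pics/w11.png')
cv2.imwrite('pics/fin.png',np.hstack([cv2.resize(a,(389,600),interpolation=cv2.INTER_CUBIC),cv2.resize(w[0:400,180:440],(390,600))]))
```

```text
t 87.7 pos [ 0.6005 -0.2664  0.2934] yaw -1.5904 tilt 0.001 q7 0.43 | now x 0.16 y 0.03 | after-twist x 0.16 y 0.03 | z -0.16 twist 0.07 | w 0.0870 F [ 0.1  1.  -1. ]
cam [ 0.6032 -0.1814  0.457 ]
roller_1 0.98 [ 29. 320.] (301, 19, 41, 21) [ 604.  -120.4] [15.7 35.3] 88.9
roller_1 0.82 [ 95. 320.] (295, 66, 53, 66) [ 603. -179.] [57.6 49.1] 88.9
roller_1 0.59 [144. 323.] (299, 131, 45, 27) [ 602.1 -220.3] [25.  42.6] 88.9
base_1 0.95 [166. 321.] (303, 157, 36, 18) [ 601.2 -241.6] [17.  34.9] 88.9
tray 0.81 [115.8, 182.2] (135, 41, 101, 151) ((417.54974365234375, -204.56182861328125), (185.30166625976562, 128.5532684326172), 81.18834686279297)
clip 0.8 [153.7, 208.7] 243 [ 0.44284371 -0.24875585]
clip 0.72 [96.8, 319.9] 3379 [ 0.6013329 -0.1757881]
clip 0.69 [70.1, 216.8] 374 [ 0.46730132 -0.13993822]
clip 0.64 [70.8, 170.4] 174 [ 0.40651048 -0.13954887]
roller_1 0.69 [207. 290.] 281 296 202 221
roller_1 0.64 [173. 287.] 282 296 165 183
roller_1 0.5 [196. 288.] 281 297 184 202
base_1 0.21 [223. 287.] 280 298 220 226
pick 0.6 [280. 334.] 324 343 260 324
```

View pics/fin.png

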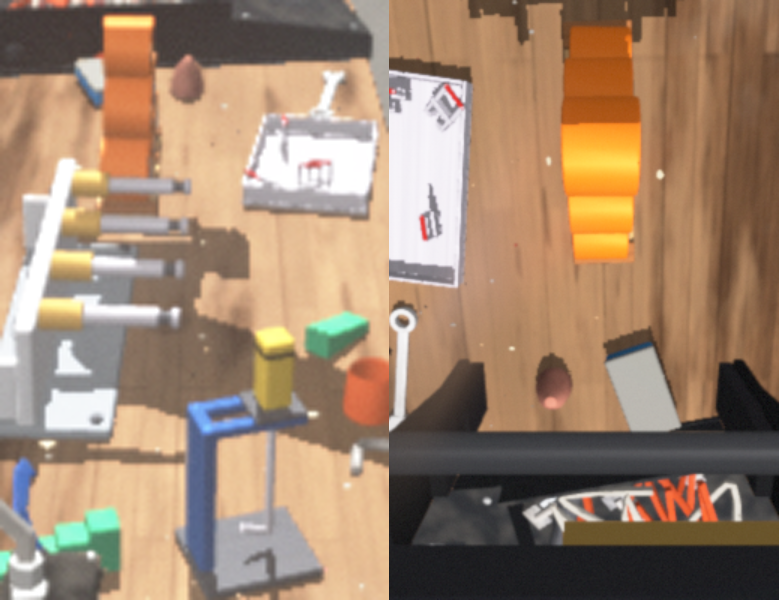

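The final picture shows all four axles empty and the pyramid aligned. The pick hangs upright in its fork, and the clips are in the tray.

```bash
python3 -c "
from bench import *
print(hand_in())"
```

```text
the job is handed in; nothing more can be done
None
```

The job is handed in, with no verdict returned: all four clips are in the tray, the four-roller pyramid stands in the cradle, the pick hangs in its fork, and the robot never touched the cap, wedge or cone.

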